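# Load the burn-in tray, dock it, lock it and start the test

## Robot

A 6-joint arm with a two-finger parallel gripper is mounted at the origin on the work surface. World frame = base frame: x ahead of the robot, y to its left, z up, the work surface at z = 0. Lengths are in mm, angles in rad, forces in N, time in s.
With the tool pointing down it reaches from about 275 to 725 mm from the base axis. Payload 15.9 kg.
Tool frame: the origin (TCP) lies midway between the tips of the shut fingers; the grasp point (between the pads) lies 19 mm behind it; z points along the fingers, y is the direction in which the jaws open and shut (so a half turn about z gives the same grasp; the last joint's range is limited). The gripper opens to 85 mm and grips with 20 to 120 N. Pads are 22 mm wide; open, the fingers measure 114 mm over their backs; the gripper's body (76 mm by 85 mm) begins 54 mm behind the grasp point. The pads swing forward as they close: fully open they stand 13 mm farther back than shut.
Start: joints at [-1.328, 0.213, -0.034, 1.323, 0, 1.571], TCP at [120.205, -485.32, 194.806] pointing down, gripper open.
Joint ranges: [-2.98, 2.98], [-0.74, 1.72], [-1.14, 1.35], [-2.1, 2.04], [-1.57, 1.44], [-3.14, 3.14]. Speed limits (rad/s): [1.89, 1.89, 2.39, 2.57, 3.14, 3.14].

## Interface

Orientations are given as a unit quaternion [x, y, z, w].
In Python, from workcell import env gives the robot as it stands.
- The arm moves only by the tool servo_tool, never from a script. Its argument "series" is a list that holds one entry, the list of rows, each a list of 6 numbers: the shift along the world's x, y, z scaled (see below), then the turn, a rotation vector about the world's x, y, z scaled (see below). A call has 1 to 12 rows; each row shifts and turns the commanded pose from where the row before left it; what a row does not reach is not made up. The controller multiplies each number of a shift by 60 mm and each number of a turn by 8 degrees. A row lasts 1/8 s, in which the tool goes at most 62.5 mm and 10.7 degrees, less where a joint would pass 70% of its speed; a pose out of reach is approached as far as the arm can. A call with a number of a shift or a turn outside -1 to 1 is refused whole. A call with a gripper value outside its range is refused whole. "grip" is the opening, from -1 (shut) to 1 (fully open), set as the call begins (left out, the last holds). The fingers move at their own pace and stop on an object; the grip force is fixed at half the most. Time passes only in rows, so rows that do not move let the fingers close. It gives the time, the measured TCP pose, the force and the opening at its end, in the units of the state.
- env.observe(): the state, without advancing time (a new reading comes with each control period).
- env.read_camera(name): name is "scene" or "top" or "wrist"; returns the picture (480x640x3 uint8, red, green, blue); there is no depth.
- env.camera_info(name): a dict with "fx", "fy", "cx", "cy" (pixels), "k1" (the pictures are not rectified: a ray, as slopes to the right and down, at radius r is drawn at 1 + k1 r^2 times it, then the intrinsics apply), "R" (3x3) and "t" (3): a world point X has camera coordinates R X + t. Camera axes: x right, y down, z forward; pixel columns grow to the right and rows downward; lengths in mm; the calibration is good to about 2 mm. A picture is of the moment at which its call begins: read the wrist's pose just before it. camera_info takes no time and is no camera call; for the wrist camera it gives the pose at the moment of the call.
- env.finish_job(): hands the job in, once; it reports no verdict.
The state is a dict: "time_s": time; "q": joint angles; "joint_velocities": joint speeds; "effort": joint torques, N m; "ee_pos": TCP position; "eef_rot": TCP orientation; "force": force on the tool from outside, world axes, zero at the start; "wrist_torque": the same for the moment, N m; "opening": finger opening in mm.
Only numpy, scipy, OpenCV 4.12 (cv2) and the standard library are available. Lean on these libraries where they do the work, as an engineer would, in place of code of your own. Each camera call takes 0.05 s, during which the arm holds its last target.

## Task

Load every electronics module on the bench onto the carrier tray, each one sitting level astride one of the tray's two raised rails and let go. Then slide the loaded tray by its handle, handle last, into the slotted dock until it is fully home, lay the locking bar into both forks across the dock's mouth with its grip up, centred, and only then throw the start lever all the way over. Do not disturb the glue bottle, the cup or the jar, and leave everything released and at rest.

Things in the scene. Friction and masses are not known exactly. Their poses are not given: they have to be found in the camera images.
- tray: Flat loose aluminium carrier tray, 210 (x) x 180 (y) x 5 mm thick, 0.4 kg, on the bench. Origin: centre of its underside; z up; its +x end goes into the dock first. Two raised steel rails run along y (156 mm long, y -78 to +78, 20 mm wide, tops 33 mm above the underside), at x = -10 and +65 mm. Each takes two modules side by side, e.g. at y = -38 and +38 mm.
- tray_rail0 (a point): Middle of the top face of the tray rail at x = -10 mm, nearer the handle.
- tray_rail1 (a point): Middle of the top face of the tray rail at x = +65 mm, farther from the handle.
- tray_handle (a point): Centre of the tray's black upright handle plate, 25 mm above the tray's underside at tray x = -88, y = 0 mm. The plate is 12 mm thick (tray x), 80 mm wide (tray y), its top 45 mm above the underside. When the tray is home its outer face is at dock x = -94 mm.
- module1: Dark steel module with an aluminium grip fin, 44 (x) x 60 (y) mm, 0.12 kg; may be absent. All alike. Origin: centre of the underside of its two legs, z up. The legs (8 mm wide, 10 deep, at both x sides) leave a channel 28 mm wide along y that drops over a rail, along the tray's y; seated, origin 23 mm above the tray's underside. Case top at z 28 mm; fin 12 mm thick (x), 40 long (y), z 28 to 54 mm.
- module2: Dark steel module with an aluminium grip fin, 44 (x) x 60 (y) mm, 0.12 kg; may be absent. All alike. Origin: centre of the underside of its two legs, z up. The legs (8 mm wide, 10 deep, at both x sides) leave a channel 28 mm wide along y that drops over a rail, along the tray's y; seated, origin 23 mm above the tray's underside. Case top at z 28 mm; fin 12 mm thick (x), 40 long (y), z 28 to 54 mm.
- module3: Dark steel module with an aluminium grip fin, 44 (x) x 60 (y) mm, 0.12 kg; may be absent. All alike. Origin: centre of the underside of its two legs, z up. The legs (8 mm wide, 10 deep, at both x sides) leave a channel 28 mm wide along y that drops over a rail, along the tray's y; seated, origin 23 mm above the tray's underside. Case top at z 28 mm; fin 12 mm thick (x), 40 long (y), z 28 to 54 mm.
- module4: Dark steel module with an aluminium grip fin, 44 (x) x 60 (y) mm, 0.12 kg; may be absent. All alike. Origin: centre of the underside of its two legs, z up. The legs (8 mm wide, 10 deep, at both x sides) leave a channel 28 mm wide along y that drops over a rail, along the tray's y; seated, origin 23 mm above the tray's underside. Case top at z 28 mm; fin 12 mm thick (x), 40 long (y), z 28 to 54 mm.
- bar: Loose steel locking bar, 230 mm long (its x), 28 wide (y), 18 mm high, 0.2 kg, with a black upright grip at its middle: 44 mm long (x), 14 mm thick (y), from 18 to 52 mm high. Origin: centre of the underside; z up; either end may be left. In place it lies along the dock's y across both forks, its origin on point dock_forks.
- dock: Fixed slotted dock, grey power unit behind. Origin: where the tray's origin lies when home; +x = insertion direction, mouth to -x. Walls 30 mm high, x -140 to +110 mm, inner faces at y = +-93.5 mm; lips reach 8 mm inward 12 to 18 mm above the bench; the tray plate slides on the bench beneath them. Lead-ins flare 13 mm a side out to x = -187. End stop face at x = 106 mm.
- dock_forks (a point): Middle point between the floors of the two open forks on the dock's walls: dock x = -115, y = 0, z = 30 mm. The forks are at y = +-99 mm, each 11.5 mm long (y), slot 34 mm wide (dock x), tines up to 55 mm above the bench. The bar laid in them locks the tray in behind its handle.
- start_lever (a joint): Black toggle lever on a grey block fixed to the dock, pivot at dock x = 70, y = 150 mm. Joint in rad: 0 = off, leaning towards the dock's -x; 1.0 = fully on, leaning towards the dock's +x; stays where it is left and moves with a light push.
- start_lever_tip (a point): Tip of the start lever (lever 80 mm long); it swings in the dock's x-z plane.
- glue: Bystander: white glue bottle with red cap, 32 mm diameter, 85 mm high, standing near the modules. Origin at centre of the base.
- cup: Bystander: white plastic cup, 70 mm diameter, 70 mm high, beyond the tray. Origin at centre of the base.
- jar: Bystander: amber jar, 56 mm diameter, 75 mm high, near the robot. Origin at centre of the base.
Mind the look-alikes: they are no part of the job. Leave any purple or red look-alike of the module1 alone.

How it is judged:
By the outcome, as a careful person would: the job done as asked, in the order asked, and still so for the second after the job is handed in, with the robot touching nothing.
Of module1, module2, module3, module4 only 3 to 4 are there at a start; the rules pass over those that are not, and their reading is None.
At some moment in a run one of tray, bar, module1, module2, module3, module4 may be knocked a few centimetres aside while the robot is not near it.
Once in a run the grip may slacken for a moment while it holds something.
It also fails if it takes over 210 s, if anything falls off the work surface, if the arm or the gripper's body presses on something with over 40 N, if the wrist force passes 120 N, or if a joint passes its speed limit or range.

## Working session

There is one attempt and no reset: what is moved stays moved. The work goes in short steps, Python scripts to look and compute and a tool call to move; the robot and the scene stay as the last step left them, time stands still between calls to the robot, and variables do not carry over. Pictures are saved under pics/ and viewed, and the job is handed in when it is done.

Besides the shell and the picture viewer there is one more tool, called after "Request:" as name(argument=value, ...) on one line, values as JSON. servo_tool: Moves the arm, as the interface text tells. Shifts and turns lie within -1 to 1; 1 stands for 60 mm of shift or 8 degrees of turn. Its arguments: {"type":"object","properties":{"series":{"type":"array"},"grip":{"type":"number"}},"required":["series"]}

```bash
ls; mkdir -p pics; python3 - <<'E'
from workcell import env
import cv2
s=env.observe();print(s)
for n in("scene","top","wrist"):
    i=env.camera_info(n);print(n,i)
    cv2.imwrite(f"pics/{n}0.png",env.read_camera(n)[:,:,::-1])
E
```

```text
pics
{'time_s': 0.0, 'q': array([-1.32797565e+00,  2.13327820e-01, -3.50660888e-02,  1.32351879e+00,
        3.24468105e-06,  1.57079535e+00]), 'joint_velocities': array([ 7.70078950e-04, -4.79117891e-05,  1.55177906e-03, -4.01229805e-04,
        6.81553932e-04,  1.39733779e-04]), 'effort': array([-3.23784341e-03, -6.86158490e+01,  4.87119520e+01,  1.76793756e-02,
       -2.29489824e-04, -1.40159713e-05]), 'ee_pos': array([ 120.12715689, -484.94921393,  194.32758011]), 'eef_rot': array([ 9.92638600e-01,  1.21112747e-01, -6.59922399e-05, -5.54271365e-04]), 'force': array([ 0.32789317, -0.08815111, -0.34613996]), 'wrist_torque': array([0.01843   , 0.02200712, 0.04698524]), 'opening': 85.49773592761484}
scene {'fx': 523.6026647215986, 'fy': 523.6026647215986, 'cx': 318.4319121460425, 'cy': 250.29603431075446, 'k1': -0.006115007684131099, 'R': array([[ 0.71343463,  0.70071366,  0.00337415],
       [ 0.52326224, -0.52954669, -0.66766528],
       [-0.46605542,  0.4781011 , -0.74445395]]), 't': array([-366.65843041, -248.52989734, 1348.61917381])}
top {'fx': 487.1233195156573, 'fy': 487.1233195156573, 'cx': 324.46534265080624, 'cy': 238.98495997058146, 'k1': -0.00414208013097268, 'R': array([[ 0.00564501, -0.99985314,  0.01618097],
       [-0.9970482 , -0.00686672, -0.07647048],
       [ 0.07657036, -0.01570153, -0.99694054]]), 't': array([-59.79777233, 540.87248883, 958.5110149 ])}
wrist {'fx': 421.213467485438, 'fy': 421.213467485438, 'cx': 327.8996241164803, 'cy': 235.34374031565577, 'k1': -0.09304977332416521, 'R': array([[ 0.24113439, -0.97049048, -0.00156136],
       [-0.92374384, -0.23001213,  0.30625437],
       [-0.29757608, -0.07240616, -0.95194844]]), 't': array([-499.6877713 ,  -40.74414659,  380.48247434])}
```

View pics/scene0.png

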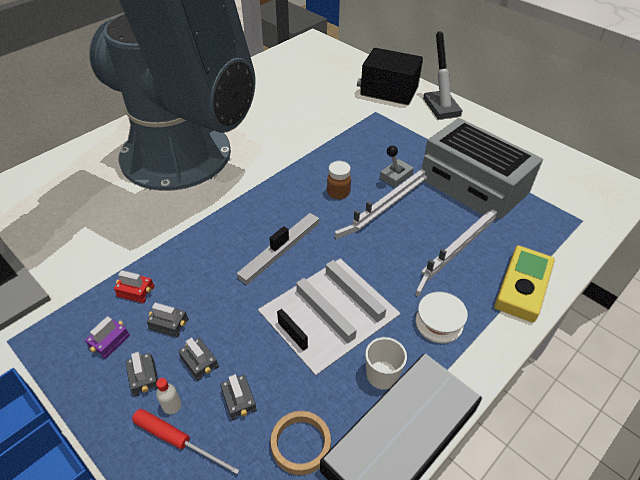

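View pics/top0.png

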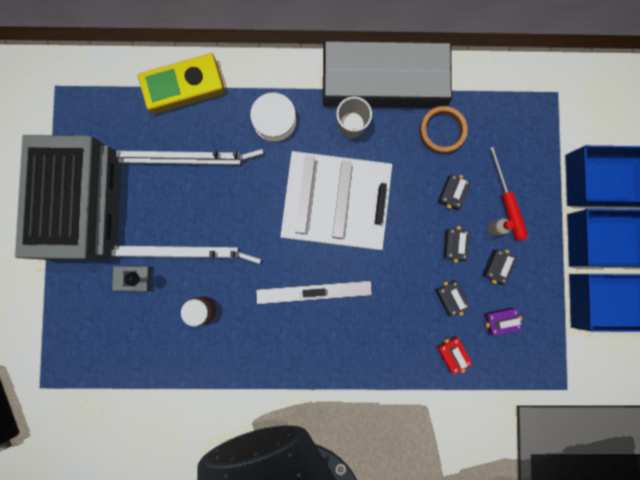

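View pics/wrist0.png

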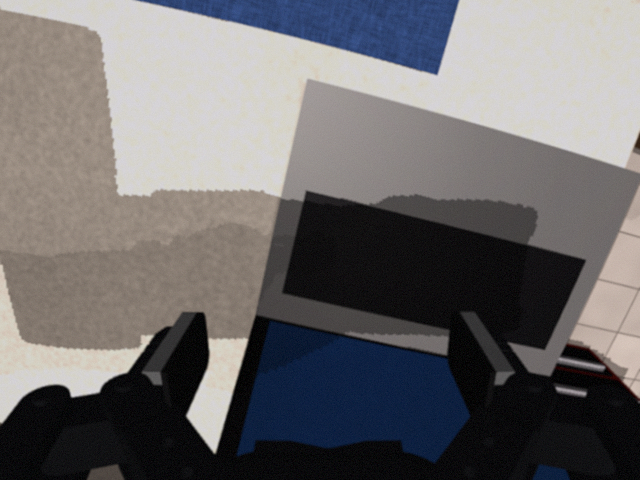

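Four dark modules appear in the top view, at about (455,191), (457,243), (500,266) and (453,298). The look-alikes to leave are purple (504,321) and red (455,356). The tray handle is at (380,204), the bar grip at (314,293) and the lever at (132,278). The dock lies to the left, which is +y.

```bash
cat > h.py <<'E'
import numpy as np,cv2
from workcell import env
def K(i): return np.array([[i['fx'],0,i['cx']],[0,i['fy'],i['cy']],[0,0,1]]),np.array([i['k1'],0,0,0.])
def cast(i,uv,z):
    k,d=K(i);p=cv2.undistortPoints(np.asarray(uv,float).reshape(-1,1,2),k,d).reshape(-1,2)
    r=np.c_[p,np.ones(len(p))]@i['R'];c=-i['R'].T@i['t']
    return (c+r*((z-c[2])/r[:,2])[:,None])
def proj(i,X):
    k,d=K(i);return cv2.projectPoints(np.asarray(X,float).reshape(-1,1,3),cv2.Rodrigues(i['R'])[0],i['t'],k,d)[0].reshape(-1,2)
def grab(n):
    i=env.camera_info(n);return env.read_camera(n)[:,:,::-1].copy(),i
def rects(mask,i,z,amin,amax):
    out=[]
    for c in cv2.findContours(mask.astype(np.uint8),cv2.RETR_EXTERNAL,cv2.CHAIN_APPROX_NONE)[0]:
        a=cv2.contourArea(c)
        if amin<a<amax:
            m=cv2.moments(c);u=(m['m10']/m['m00'],m['m01']/m['m00'])
            P=cast(i,c.reshape(-1,2),z)[:,:2].astype(np.float32)
            r=cv2.minAreaRect(P);w,h=r[1];b=cv2.boxPoints(r)
            e=b[1]-b[0] if np.linalg.norm(b[1]-b[0])>np.linalg.norm(b[2]-b[1]) else b[2]-b[1]
            ang=np.degrees(np.arctan2(e[1],e[0]))%180
            out.append((np.round(u,1),a,np.round(r[0],1),np.round(cast(i,u,z)[0][:2],1),np.round((max(w,h),min(w,h)),1),round(ang,1)))
    return out
E
python3 - <<'E'
from h import *
im=cv2.imread('pics/top0.png');i=env.camera_info('top')
cv2.imwrite('pics/crop0.png',cv2.resize(im[160:380,420:540],None,fx=2.7*1.8/1.8,fy=2.7,interpolation=2))
cv2.imwrite('pics/crop1.png',cv2.resize(im[80:320,100:400],None,fx=2.5,fy=2.5,interpolation=2))
hsv=cv2.cvtColor(im,cv2.COLOR_BGR2HSV)
m=((hsv[...,1]<50)&(hsv[...,2]>150));m[:,:425]=0;m[:170]=0;m[380:]=0;m[:,540:]=0
for r in rects(m,i,54,20,400):print(r)
E
```

```text
(array([459.3, 357.9]), 98.0, array([ 311.9, -315.8]), array([ 311.8, -315.8]), array([39. , 11.2]), np.float32(28.5))
(array([510.2, 322.8]), 108.0, array([ 377.2, -415.3]), array([ 378.7, -415.5]), array([39.4, 15.3]), np.float32(102.5))
(array([458. , 298.8]), 100.0, array([ 424.8, -314.6]), array([ 424.4, -315. ]), array([39.6, 12.1]), np.float32(29.0))
(array([506.4, 266.3]), 99.0, array([ 487.9, -410.8]), array([ 487.8, -410.8]), array([39. , 11.8]), np.float32(156.2))
(array([461.9, 242.8]), 100.0, array([ 532.8, -324.4]), array([ 533.2, -324.2]), array([39.3, 11.8]), np.float32(179.1))
(array([500.2, 225.7]), 25.5, array([ 567.4, -400.3]), array([ 567.3, -400.2]), array([18.2,  9.3]), np.float32(5.9))
(array([459.5, 188.3]), 97.5, array([ 640.7, -321.3]), array([ 640.7, -321.3]), array([39.5, 12.6]), np.float32(154.4))
```

View pics/crop0.png

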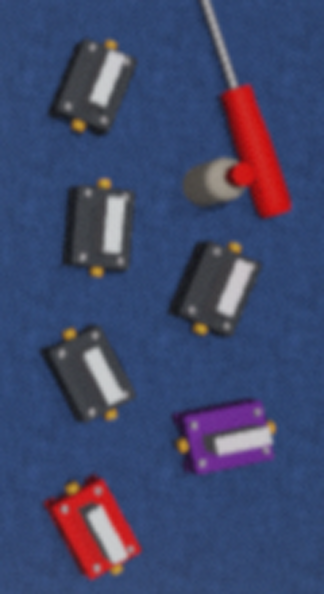

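View pics/crop1.png

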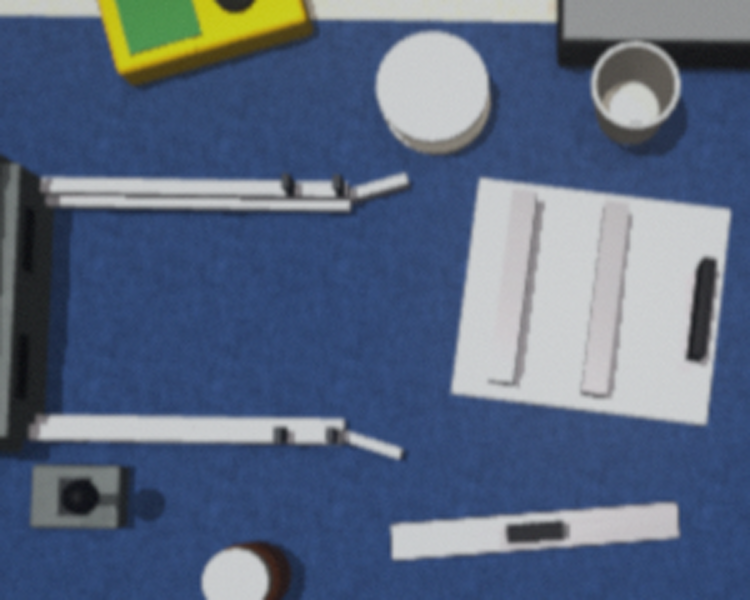

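```bash
cat >> h.py <<'E'
def measure_tray(im,i,box=(270,140,410,260)):
    x0,y0,x1,y1=box
    hsv=cv2.cvtColor(im,cv2.COLOR_BGR2HSV);m=((hsv[...,1]<70)&(hsv[...,2]>130))
    z=np.zeros_like(m);z[y0:y1,x0:x1]=m[y0:y1,x0:x1]
    return rects(z,i,5,2000,20000)
E
python3 - <<'E'
from h import *
im=cv2.imread('pics/top0.png');i=env.camera_info('top')
print('tray',measure_tray(im,i))
hsv=cv2.cvtColor(im,cv2.COLOR_BGR2HSV);br=((hsv[...,1]<70)&(hsv[...,2]>130));bk=hsv[...,2]<55
def box(m,x0,y0,x1,y1):
    z=np.zeros_like(m);z[y0:y1,x0:x1]=m[y0:y1,x0:x1];return z
print('handle45',rects(box(bk,370,178,392,230),i,45,30,900))
print('bar18',rects(box(br|bk,250,275,380,310),i,18,500,9000))
print('bargrip52',rects(box(bk,295,283,335,303),i,52,30,900))
print('wallU z30',rects(box(br,118,140,243,170),i,30,100,9000))
print('wallL z30',rects(box(br,118,240,240,265),i,30,100,9000))
print('forks55',rects(box(hsv[...,2]<80,205,140,250,165),i,55,5,100),rects(box(hsv[...,2]<80,205,243,250,262),i,55,5,100))
print('lever', rects(box(bk,118,268,150,290),i,100,10,900))
# corner casts
pts=np.array([(480,178),(730,208),(707,424),(452,393)])/2.5+[100,80]
print(cast(i,pts,5))
E
```

```text
tray [(array([336.3, 200.2]), 8874.0, array([623.3, -80.7]), array([622.6, -80.5]), array([212.5, 182.8]), np.float32(83.3))]
handle45 [(array([380. , 203.6]), 172.5, array([ 609.9, -165.6]), array([ 610.2, -165.5]), array([76.8, 11.1]), np.float32(173.6))]
bar18 [(array([313., 292.]), 1578.0, array([435. , -34.7]), array([435. , -34.2]), array([230.8,  29.5]), np.float32(94.8))]
bargrip52 []
wallU z30 [(array([170.6, 157. ]), 995.0, array([704.2, 238. ]), array([703.7, 253.9]), array([243.1,  24.3]), np.float32(89.6))]
wallL z30 [(array([173.6, 250.9]), 1030.5, array([514.4, 234.6]), array([514.8, 242.4]), array([234.9,  21. ]), np.float32(89.7))]
forks55 [(array([243.3, 160.8]), 9.5, array([692.8, 102.7]), array([691.2, 104.2]), array([18.5,  6.7]), np.float32(123.1)), (array([235.8, 154.8]), 13.5, array([703.7, 119.7]), array([703., 119.]), array([14. ,  5.9]), np.float32(1.1)), (array([215.5, 154. ]), 19.5, array([704.3, 158.8]), array([704.4, 158.7]), array([16. ,  5.9]), np.float32(1.3))] [(array([233.2, 254.6]), 6.5, array([507.4, 120.6]), array([507.1, 120.2]), array([9.7, 3.9]), np.float32(1.1)), (array([213. , 254.5]), 10.0, array([507.1, 159.1]), array([507.1, 159.1]), array([9.7, 3.8]), np.float32(1.3))]
lever [(array([131.3, 278.5]), 149.0, array([460.4, 297. ]), array([460.4, 297.4]), array([27.4, 23.7]), np.float32(90.3)), (array([148.4, 279.8]), 21.5, array([460.5, 267. ]), array([458.1, 266.2]), array([38.3,  3.6]), np.float32(1.9))]
[[ 724.3749103    11.61842706    5.        ]
 [ 701.10982532 -195.87889341    5.        ]
 [ 521.52851251 -176.10732893    5.        ]
 [ 545.52225495   32.54219527    5.        ]]
```

Request:
servo_tool(series=[[[0.767, 0.154, 0, 0, 0, 1], [0.767, 0.154, 0, 0, 0, 1], [0.767, 0.154, 0, 0, 0, 1], [0.767, 0.154, 0, 0, 0, 1], [0.767, 0.154, 0, 0, 0, 1], [0.767, 0.154, 0, 0, 0, 1], [0.767, 0.154, 0, 0, 0, 1], [0.767, 0.154, 0, 0, 0, 1]]], grip=0.2)

```text
time_s: 1.15
ee_pos: [489.8, -410.8, 194.5]
eef_rot: [0.776, 0.631, -0.0, -0.0]
force: [-0.1, -0.6, 0.6]
opening: 51.0
```

```bash
cat >> h.py <<'E'
def st():
    s=env.observe();from scipy.spatial.transform import Rotation as R
    r=R.from_quat(s['eef_rot']).as_matrix()
    print('t%.2f'%s['time_s'],'pos',np.round(s['ee_pos'],1),'toolx',round(np.degrees(np.arctan2(r[1,0],r[0,0]))%360,1),'tilt',np.round(r[:2,2],3),'q',np.round(s['q'],2),'F',np.round(s['force'],1),'open',round(s['opening'],1));return s
E
python3 -c "
from h import *;st()"
```

```text
t1.15 pos [ 489.8 -410.8  194.5] toolx 78.2 tilt [-0.  0.] q [-0.7   0.52  0.41  1.46 -0.    1.08] F [-0.1 -0.6  0.6] open 51.0
```

Request:
servo_tool(series=[[[0, 0, -0.3, 0, 0, 1], [0, 0, -0.3, 0, 0, 1], [0, 0, -0.3, 0, 0, 1], [0, 0, -0.3, 0, 0, 1], [0, 0, 0, 0, 0, 1], [0, 0, 0, 0, 0, 1], [0, 0, 0, 0, 0, 1], [0, 0, 0, 0, 0, 1], [0, 0, 0, 0, 0, 1], [0, 0, 0, 0, 0, 0.75], [0, 0, 0, 0, 0, 0]]])

```text
time_s: 2.52
ee_pos: [488.2, -411.3, 122.5]
eef_rot: [0.209, 0.978, 0.0, -0.0]
force: [-0.7, 0.3, -1.4]
opening: 50.8
```

```bash
python3 -c "
from h import *
st();im,i=grab('wrist');cv2.imwrite('pics/w1.png',im)
print(proj(i,[[487.8,-410.8,54]]))"
```

```text
t2.52 pos [ 488.2 -411.3  122.5] toolx 155.9 tilt [-0.  0.] q [-0.7   0.52  0.23  1.28 -0.   -0.28] F [-0.7  0.3 -1.4] open 50.8
[[328.85696898 232.66580481]]
```

View pics/w1.png

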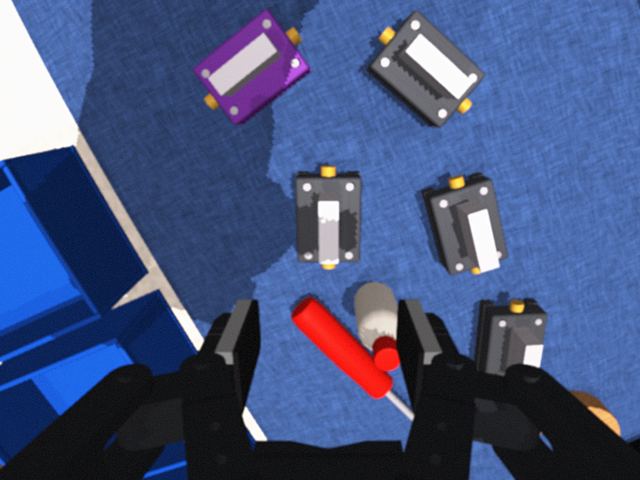

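Request:
servo_tool(series=[[[0, 0, -0.6, 0, 0, 0], [0, 0, -0.5, 0, 0, 0], [0, 0, -0.3, 0, 0, 0], [0, 0, -0.125, 0, 0, 0], [0, 0, 0, 0, 0, 0]]])

```text
time_s: 3.2
ee_pos: [488.3, -411.3, 31.3]
eef_rot: [0.209, 0.978, 0.0, -0.0]
force: [-0.5, 0.2, 0.3]
opening: 51.2
```

Request:
servo_tool(series=[[[0, 0, 0, 0, 0, 0], [0, 0, 0, 0, 0, 0], [0, 0, 0, 0, 0, 0], [0, 0, 0, 0, 0, 0], [0, 0, 0, 0, 0, 0]]], grip=-1)

```text
time_s: 3.82
ee_pos: [488.4, -411.4, 31.3]
eef_rot: [0.209, 0.978, -0.0, 0.0]
force: [-0.1, 0.4, -0.3]
opening: 0.0
```

```bash
python3 -c "
from h import *
st();im,i=grab('wrist');cv2.imwrite('pics/w2.png',im)
im,i=grab('top');cv2.imwrite('pics/t2.png',im);cv2.imwrite('pics/t2c.png',cv2.resize(im[160:380,380:560],None,fx=3,fy=2.7))"
```

```text
t3.83 pos [ 488.4 -411.4   31.3] toolx 155.9 tilt [-0. -0.] q [-0.7   0.57  0.07  1.07 -0.   -0.28] F [-0.1  0.4 -0.3] open 0.0
```

View pics/w2.png

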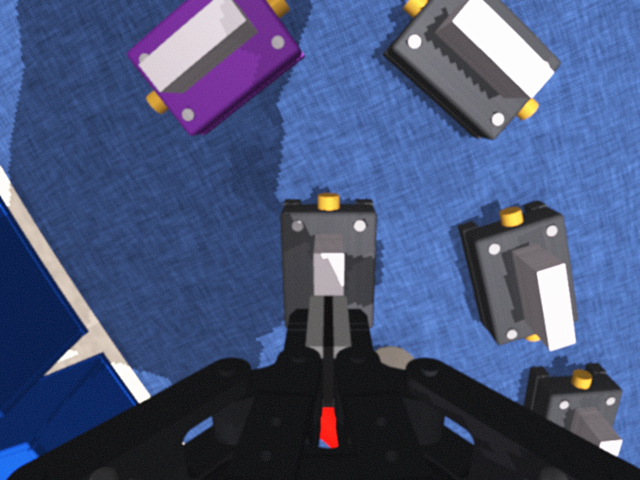

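View pics/t2c.png

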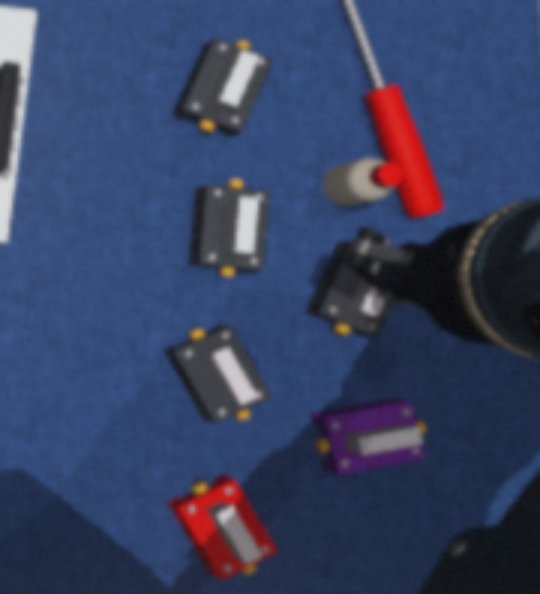

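```bash
python3 -c "
from h import *
s=st();i=env.camera_info('wrist')
print(proj(i,[s['ee_pos'],s['ee_pos']+[0,0,19],[487.8,-410.8,54]]))
print(cast(i,[[314,235],[345,235],[329,294]],54))
a=np.radians(156.2);d=np.array([np.cos(a),np.sin(a),0])*20
c=np.array([487.8,-410.8,54]);print(proj(i,[c+d,c-d]))
it=env.camera_info('top');print(proj(it,[s['ee_pos']]))
print('cam pos',-i['R'].T@i['t'], -it['R'].T@it['t'])
"
```

```text
t3.92 pos [ 488.3 -411.4   31.3] toolx 155.9 tilt [-0.  0.] q [-0.7   0.57  0.07  1.07 -0.   -0.28] F [ 0.3  0.8 -0. ] open -0.0
[[328.57777082 277.90381064]
 [328.64149218 295.97534106]
 [329.44284577 298.36331018]]
[[ 460.3449419  -405.19251431   54.        ]
 [ 465.28138282 -394.12862331   54.        ]
 [ 485.91713658 -410.1611931    54.        ]]
[[329.28430461 252.69691046]
 [329.58668226 340.55525557]]
[[502.32271802 266.26522255]]
cam pos [ 416.94022071 -379.85719459  210.82859073] [466.21996769 -41.02487736 997.90685417]
```

```bash
python3 -c "
from h import *
s=st();im,i=grab('scene');p=proj(i,[s['ee_pos'],s['ee_pos']+[0,0,19],[487.8,-410.8,54]]);print(p)
cv2.imwrite('pics/s2c.png',cv2.resize(im[280:430,100:300],None,fx=4,fy=4))
im=cv2.imread('pics/w2.png');cv2.imwrite('pics/w2c.png',cv2.resize(im[190:390,230:430],None,fx=3,fy=3))
"
```

```text
t3.92 pos [ 488.3 -411.4   31.3] toolx 155.9 tilt [-0.  0.] q [-0.7   0.57  0.07  1.07 -0.   -0.28] F [ 0.3  0.8 -0. ] open -0.0
[[140.54810214 368.69425505]
 [137.74782254 363.10169991]
 [137.31875851 361.57239109]]
```

View pics/s2c.png

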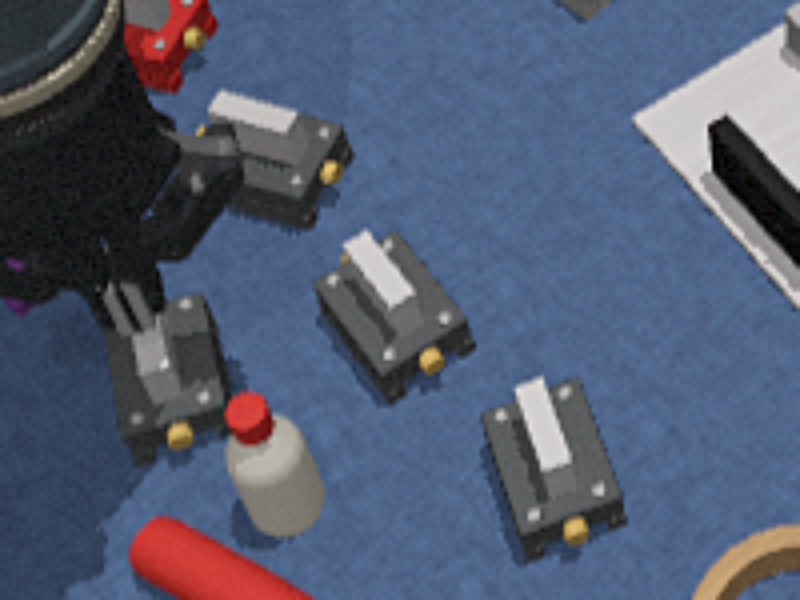

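View pics/w2c.png

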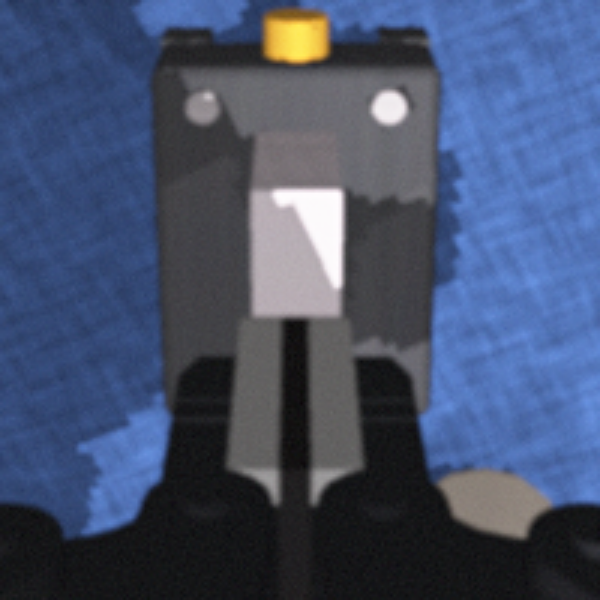

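```bash
python3 -c "
from h import *
s=st();i=env.camera_info('wrist');a=np.radians(155.9);d=np.array([np.cos(a),np.sin(a),0]);n=np.array([-d[1],d[0],0])
for h in (0,10,20,25,30,35,40,50):
  p=s['ee_pos']+[0,0,h]+11*d
  print(h,proj(i,[p,p+25*n]).round(1).tolist())
"
```

```text
t3.98 pos [ 488.4 -411.4   31.3] toolx 155.9 tilt [0. 0.] q [-0.7   0.57  0.07  1.07  0.   -0.28] F [-0.9 -0.   0.9] open 0.1
0 [[328.6, 255.8], [273.7, 255.7]]
10 [[328.7, 263.9], [270.9, 263.8]]
20 [[328.7, 272.9], [267.8, 272.7]]
25 [[328.7, 277.8], [266.1, 277.6]]
30 [[328.8, 282.9], [264.3, 282.8]]
35 [[328.8, 288.4], [262.4, 288.2]]
40 [[328.8, 294.2], [260.4, 294.0]]
50 [[328.9, 306.9], [256.0, 306.7]]
```

Request:
servo_tool(series=[[[0, 0, 0, 0, 0, 0], [0, 0, 0, 0, 0, 0], [0, 0, 0, 0, 0, 0], [0, 0, -0.1, 0, 0, 0], [0, 0, -0.1, 0, 0, 0], [0, 0, -0.1, 0, 0, 0]]], grip=0.2)

```text
time_s: 4.72
ee_pos: [488.2, -411.3, 12.6]
eef_rot: [0.209, 0.978, 0.0, -0.0]
force: [-1.5, -0.6, 0.8]
opening: 51.4
```

```bash
python3 -c "
from h import *
s=st();im,i=grab('scene')
cv2.imwrite('pics/s3c.png',cv2.resize(im[300:420,80:240],None,fx=5,fy=5))
im,i=grab('wrist');cv2.imwrite('pics/w3c.png',cv2.resize(im[190:390,180:480],None,fx=2.5,fy=2.5))
"
```

```text
t4.72 pos [ 488.2 -411.3   12.6] toolx 155.9 tilt [-0.  0.] q [-0.7   0.58  0.04  1.03  0.   -0.28] F [-1.5 -0.6  0.8] open 51.4
```

View pics/s3c.png

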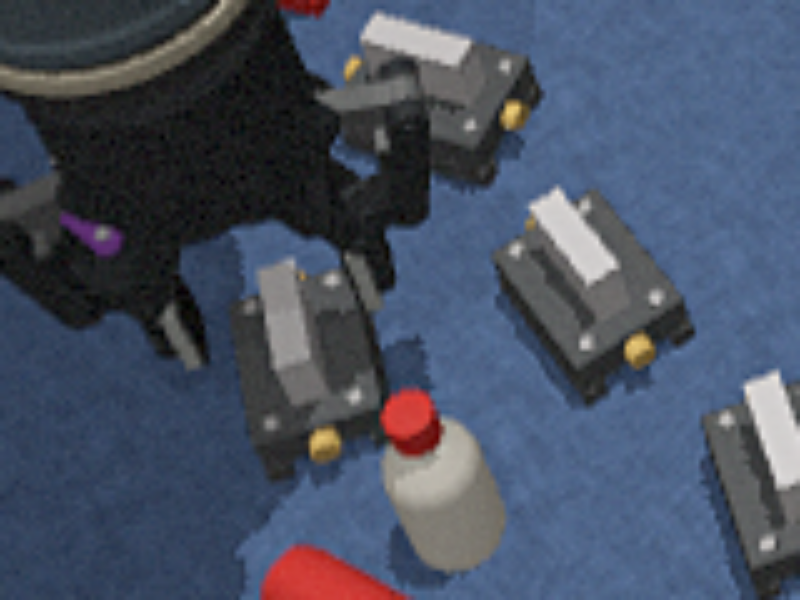

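View pics/w3c.png

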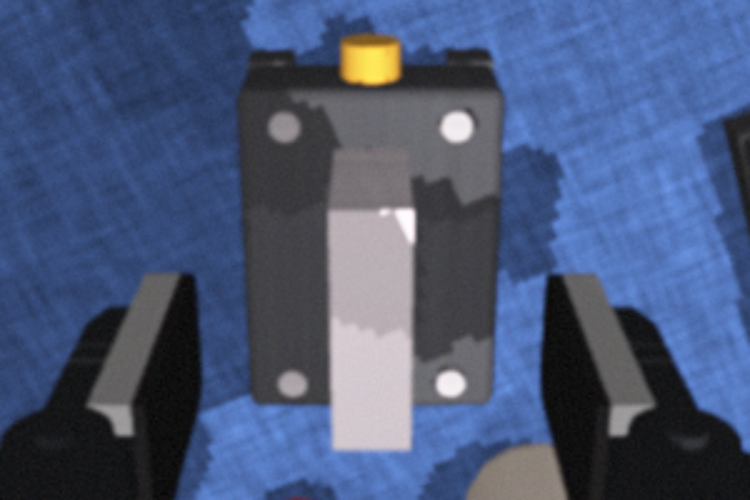

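```bash
python3 -c "
from h import *
from scipy.optimize import least_squares
s=st();iw=env.camera_info('wrist');isc=env.camera_info('scene');a=np.radians(155.9);d=np.array([np.cos(a),np.sin(a),0]);n=np.array([-d[1],d[0],0])
P=s['ee_pos']
def f(v):
  b=P+v[0]*d+v[1]*n+[0,0,v[2]]
  return np.r_[proj(iw,[b+11*d,b+11*d+25.7*n,b+11*d-25.7*n]).ravel()-[328.5,300,259,300,398,300],3*(proj(isc,[b-11*d])[0]-[136,367])]
r=least_squares(f,[0,0,30]);print(r.x,r.fun.round(1))
"
```

```text
t4.83 pos [ 487.9 -411.    12.3] toolx 155.9 tilt [-0.001  0.001] q [-0.7   0.58  0.04  1.03  0.   -0.28] F [-0.1  0.3  0.2] open 51.6
[-0.60589428  0.5285229  43.71266759] [-1.1  0.1 -3.4 -0.1  1.2 -0.   5.  -0.3]
```

Request:
servo_tool(series=[[[0, 0, -0.1, 0, 0, 0], [0, 0, -0.1, 0, 0, 0], [0, 0, -0.05, 0, 0, 0], [0, 0, 0, 0, 0, 0]]])

```text
time_s: 5.32
ee_pos: [488.2, -411.3, -2.0]
eef_rot: [0.209, 0.978, 0.0, -0.0]
force: [-0.2, 0.1, 0.2]
opening: 51.2
```

Request:
servo_tool(series=[[[0, 0, 0, 0, 0, 0], [0, 0, 0, 0, 0, 0], [0, 0, 0, 0, 0, 0], [0, 0, 0, 0, 0, 0]]], grip=-1)

```text
time_s: 5.82
ee_pos: [488.6, -411.5, -1.4]
eef_rot: [0.209, 0.978, -0.0, 0.0]
force: [-1.1, 1.8, 4.5]
opening: 10.7
```

```bash
python3 -c "
from h import *
s=st();im,i=grab('scene')
a=cv2.resize(im[310:410,80:200],None,fx=4,fy=4)
im,i=grab('wrist');b=cv2.resize(im[190:390,230:430],None,fx=2,fy=2);cv2.imwrite('pics/c4.png',np.hstack([a,b[:400]]))
"
```

```text
t5.83 pos [ 488.6 -411.5   -1.4] toolx 155.9 tilt [ 0. -0.] q [-0.7   0.59  0.02  1.    0.   -0.28] F [-1.1  1.8  4.5] open 10.7
```

View pics/c4.png

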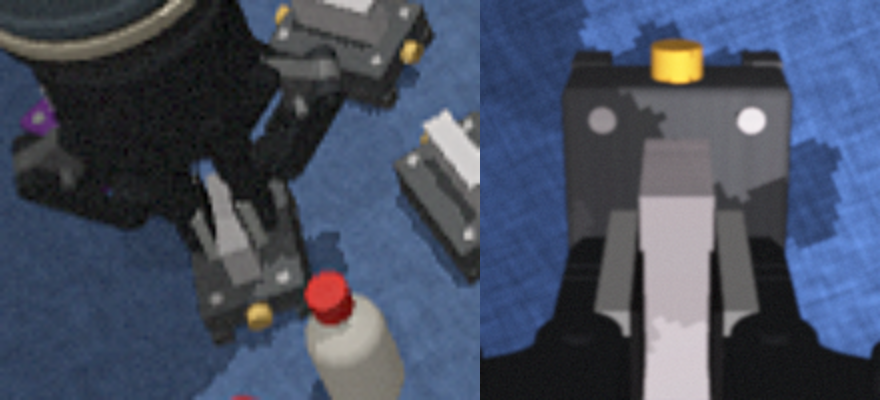

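Request:
servo_tool(series=[[[0, 0, 0.2, 0, 0, 0], [0, 0, 0.5, 0, 0, 0], [0, 0, 0.7, 0, 0, 0], [0, 0, 0.5, 0, 0, 0], [0, 0, 0, 0, 0, 0]]])

```text
time_s: 6.55
ee_pos: [489.4, -412.4, 115.3]
eef_rot: [0.209, 0.978, -0.001, 0.002]
force: [0.4, -0.3, -1.2]
opening: 10.7
```

```bash
python3 -c "
from h import *
s=st();i=env.camera_info('top')
print(cast(i,np.array([[514,286],[606,299]])/2.5+[100,80],33))
im,i=grab('top');cv2.imwrite('pics/t5.png',im);print(measure_tray(im,i))
c=cv2.resize(im[145:255,275:400],None,fx=6,fy=5.4,interpolation=2)
cv2.imwrite('pics/tray5.png',c)
"
```

```text
t6.55 pos [ 489.4 -412.4  115.3] toolx 155.9 tilt [ 0.003 -0.003] q [-0.7   0.52  0.21  1.26 -0.   -0.28] F [ 0.4 -0.3 -1.2] open 10.7
[[629.49026164 -17.98662052  33.        ]
 [619.59980307 -91.65921602  33.        ]]
[(array([336.2, 200.2]), 8880.0, array([623.3, -80.6]), array([622.6, -80.4]), array([212.6, 182.7]), np.float32(83.3))]
```

View pics/tray5.png

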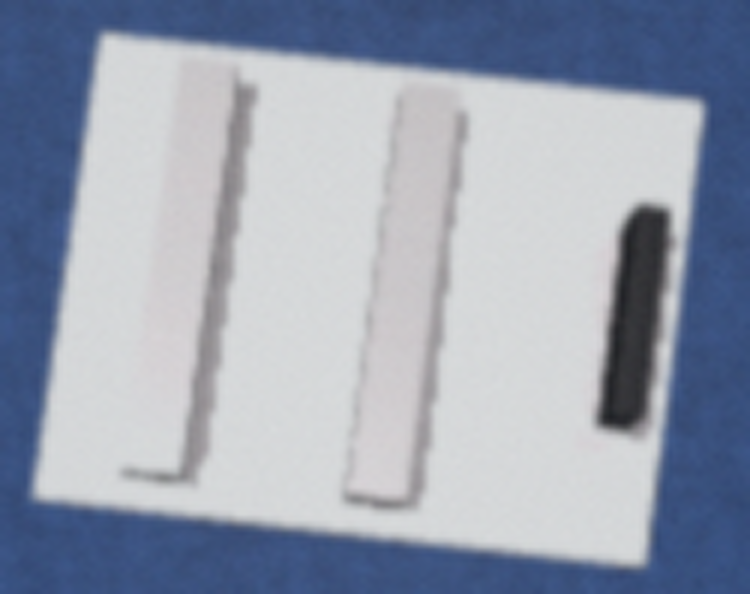

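Request:
servo_tool(series=[[[0.218, 0.831, 0, 0, 0, 0.273], [0.218, 0.831, 0, 0, 0, 0.273], [0.218, 0.831, 0, 0, 0, 0.273], [0.218, 0.831, 0, 0, 0, 0.273], [0.218, 0.831, 0, 0, 0, 0.273], [0.218, 0.831, 0, 0, 0, 0.273], [0.218, 0.831, 0, 0, 0, 0.273], [0.218, 0.831, 0, 0, 0, 0.273], [0, 0, -0.3, 0, 0, 0], [0, 0, -0.3, 0, 0, 0], [0, 0, 0, 0, 0, 0]]])

```text
time_s: 7.98
ee_pos: [591.2, -12.4, 74.2]
eef_rot: [0.058, 0.998, -0.0, -0.002]
force: [-0.0, -0.7, -0.5]
opening: 10.6
```

```bash
python3 -c "
from h import *
s=st()
im,i=grab('wrist');cv2.imwrite('pics/w6.png',im)
"
```

```text
t7.97 pos [591.2 -12.4  74.2] toolx 173.4 tilt [-0.004  0.   ] q [-0.02  0.45 -0.01  1.12 -0.    0.09] F [-0.  -0.7 -0.5] open 10.6
```

View pics/w6.png

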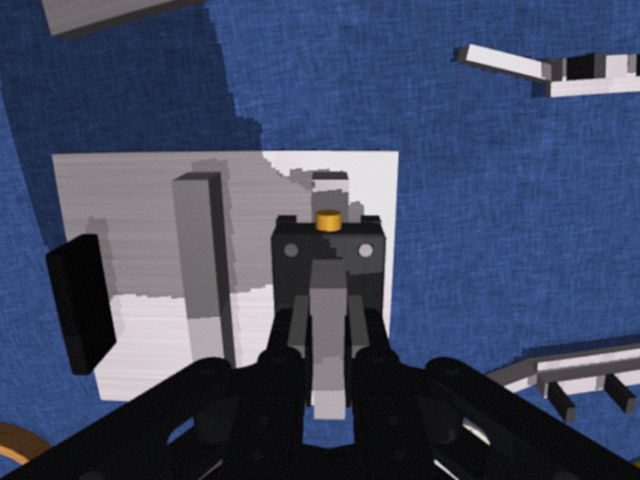

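Request:
servo_tool(series=[[[0, 0, -0.3, 0, 0, 0], [0, 0, -0.2, 0, 0, 0], [0, 0, -0.15, 0, 0, 0], [0, 0, -0.1, 0, 0, 0], [0, 0, -0.08, 0, 0, 0], [0, 0, -0.04, 0, 0, 0], [0, 0, 0, 0, 0, 0]]])

```text
time_s: 8.9
ee_pos: [593.0, -12.5, 24.1]
eef_rot: [0.058, 0.998, -0.0, -0.0]
force: [0.3, 1.2, -1.3]
opening: 10.3
```

```bash
python3 -c "
from h import *
s=st()
im,i=grab('wrist');cv2.imwrite('pics/w7.png',cv2.resize(im[140:440,160:480],None,fx=2,fy=2))
"
```

```text
t8.90 pos [593.  -12.5  24.1] toolx 173.4 tilt [-0. -0.] q [-0.02  0.49 -0.09  1.   -0.    0.09] F [ 0.3  1.2 -1.3] open 10.3
```

View pics/w7.png

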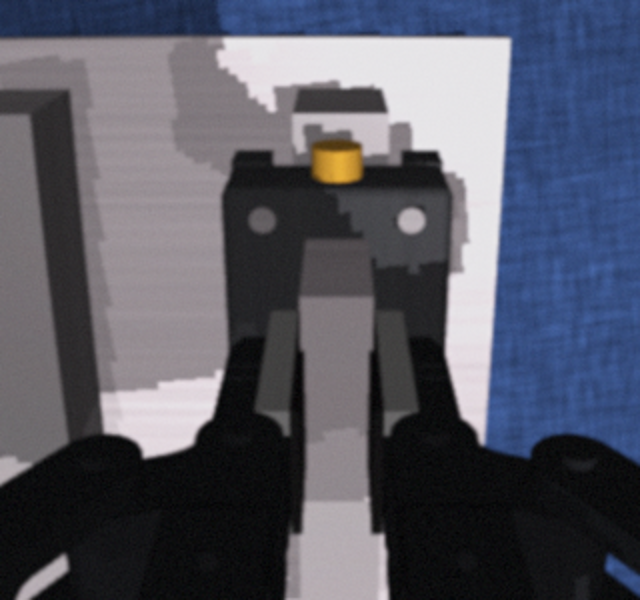

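Request:
servo_tool(series=[[[0, 0, -0.03, 0, 0, 0], [0, 0, -0.02, 0, 0, 0], [0, 0, 0, 0, 0, 0]]])

```text
time_s: 9.32
ee_pos: [593.1, -12.5, 21.6]
eef_rot: [0.058, 0.998, 0.0, 0.0]
force: [-2.6, 0.7, 6.1]
opening: 10.7
```

Request:
servo_tool(series=[[[0, 0, 0, 0, 0, 0], [0, 0, 0, 0, 0, 0], [0, 0, 0, 0, 0, 0], [0, 0, 0.2, 0, 0, 0], [0, 0, 0.6, 0, 0, 0], [0, 0, 0.6, 0, 0, 0], [0, 0, 0.2, 0, 0, 0], [0, 0, 0, 0, 0, 0]]], grip=0.0)

```text
time_s: 10.32
ee_pos: [593.5, -12.5, 117.8]
eef_rot: [0.058, 0.998, 0.0, 0.001]
force: [0.8, -0.9, 0.3]
opening: 42.4
```

```bash
python3 -c "
from h import *
s=st()
im,i=grab('wrist');cv2.imwrite('pics/w8.png',im)
im,i=grab('top');cv2.imwrite('pics/t8.png',im);hsv=cv2.cvtColor(im,cv2.COLOR_BGR2HSV)
m=((hsv[...,1]<50)&(hsv[...,2]>150));m[:,:425]=0;m[:170]=0;m[380:]=0;m[:,540:]=0
for r in rects(m,i,54,20,400):print(r)
print(measure_tray(im,i))
"
```

```text
t10.32 pos [593.5 -12.5 117.8] toolx 173.4 tilt [ 0.001 -0.   ] q [-0.02  0.43  0.07  1.21 -0.    0.09] F [ 0.8 -0.9  0.3] open 42.4
(array([459.1, 357.9]), 106.0, array([ 311.9, -315.1]), array([ 311.7, -315.4]), array([39.7, 12. ]), np.float32(29.2))
(array([510.3, 322.8]), 115.5, array([ 379.3, -415.1]), array([ 378.9, -415.7]), array([40.2, 15.5]), np.float32(94.5))
(array([458.1, 299. ]), 121.5, array([ 425. , -315.9]), array([ 424.1, -315.1]), array([40.2, 14.9]), np.float32(26.3))
(array([461.9, 242.8]), 107.0, array([ 533.1, -324. ]), array([ 533.1, -324.3]), array([40.5, 12.5]), np.float32(172.7))
(array([500.9, 226.2]), 62.5, array([ 566.3, -402.6]), array([ 566.2, -401.5]), array([24.7, 18.5]), np.float32(9.1))
(array([459.6, 188.2]), 111.5, array([ 640.3, -321.2]), array([ 640.9, -321.5]), array([40.5, 14.1]), np.float32(154.4))
(array([503. , 180.5]), 21.0, array([ 657. , -407.8]), array([ 657. , -407.8]), array([44.4,  3.2]), np.float32(17.2))
[(array([373.7, 202.3]), 2257.0, array([ 615.7, -154.9]), array([ 619.1, -157.8]), array([180.6,  63.3]), np.float32(173.3))]
```

View pics/w8.png

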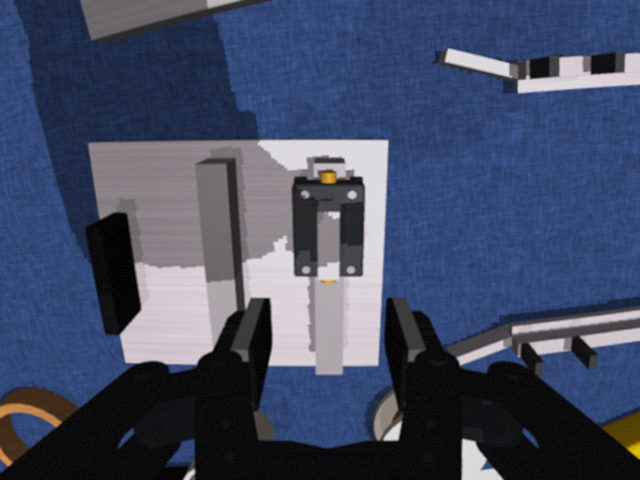

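Request:
servo_tool(series=[[[-0.167, -0.865, 0, 0, 0, 0.075], [-0.167, -0.865, 0, 0, 0, 0.075], [-0.167, -0.865, 0, 0, 0, 0.075], [-0.167, -0.865, 0, 0, 0, 0.075], [-0.167, -0.865, -0.3, 0, 0, 0.075], [-0.167, -0.865, -0.3, 0, 0, 0.075], [0, 0, 0, 0, 0, 0]]], grip=0.0)

```text
time_s: 11.3
ee_pos: [530.2, -326.3, 77.9]
eef_rot: [0.028, 1.0, 0.001, -0.002]
force: [-0.6, 0.6, 0.2]
opening: 42.8
```

```bash
cat >> h.py <<'E'
def fins(im,i,z=54,amin=200,amax=6000,thr=190):
    # wrist image: bright fins; print world centre/orientation
    hsv=cv2.cvtColor(im,cv2.COLOR_BGR2HSV);m=(hsv[...,1]<40)&(hsv[...,2]>thr)
    for r in rects(m,i,z,amin,amax):
        if 30<r[4][0]<48 and 8<r[4][1]<18: print('fin',r)
E
python3 -c "
from h import *
s=st()
im,i=grab('wrist');cv2.imwrite('pics/w9.png',im);fins(im,i)
"
```

```text
t11.30 pos [ 530.2 -326.3   77.9] toolx 176.8 tilt [-0.004  0.002] q [-0.55  0.51  0.1   1.16 -0.   -0.49] F [-0.6  0.6  0.2] open 42.8
fin (array([348.2, 423.9]), 879.5, array([ 638.9, -320.6]), array([ 636.9, -320.1]), array([38.2, 12.7]), np.float32(157.6))
fin (array([341.2,  39.5]), 2277.0, array([ 424.2, -314.8]), array([ 424.9, -314.6]), array([40.1, 12.5]), np.float32(26.6))
```

View pics/w9.png

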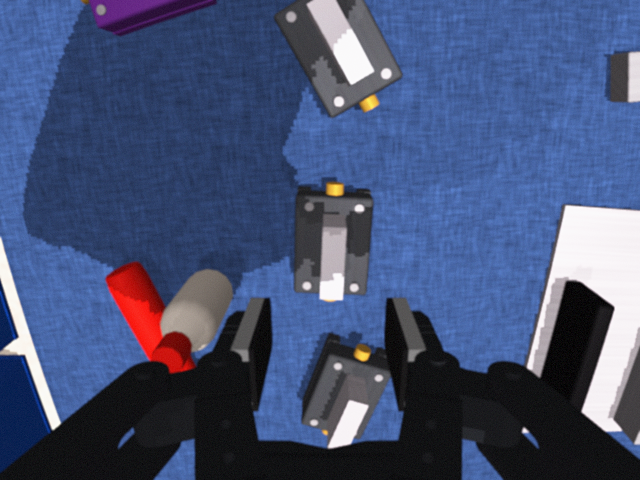

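Request:
servo_tool(series=[[[0, 0, -0.5, 0, 0, -0.4], [0, 0, -0.4, 0, 0, 0], [0, 0, -0.2, 0, 0, 0], [0, 0, -0.1, 0, 0, 0], [0, 0, 0, 0, 0, 0], [0, 0, 0, 0, 0, 0]]], grip=0.0)

```text
time_s: 12.1
ee_pos: [533.4, -324.1, 9.9]
eef_rot: [0.054, 0.999, -0.0, 0.001]
force: [-0.5, -0.3, 0.4]
opening: 42.7
```

```bash
python3 -c "
from h import *
s=st()
im,i=grab('wrist');cv2.imwrite('pics/w10.png',cv2.resize(im[140:440,160:480],None,fx=2,fy=2))
print(proj(i,[[533,-324.2,54]]))
"
```

```text
t12.10 pos [ 533.4 -324.1    9.9] toolx 173.8 tilt [ 0.001 -0.001] q [-0.55  0.56 -0.01  1.    0.   -0.44] F [-0.5 -0.3  0.4] open 42.7
[[328.32564387 325.8067592 ]]
```

View pics/w10.png

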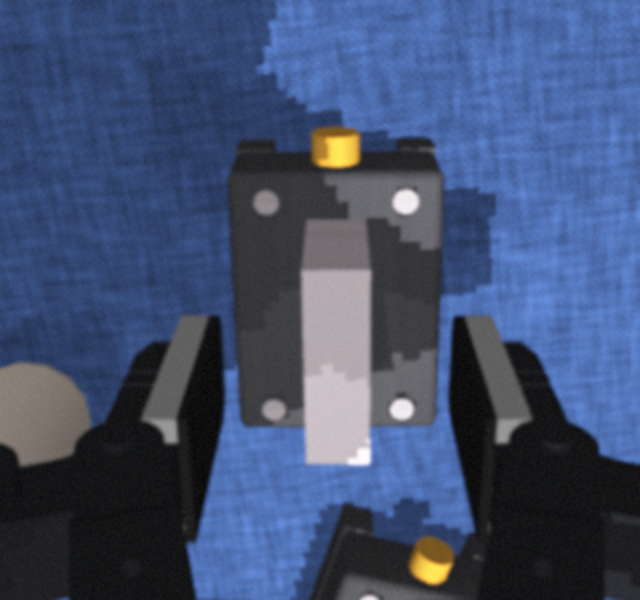

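Request:
servo_tool(series=[[[0, 0, -0.12, 0, 0, 0], [0, 0, -0.06, 0, 0, 0], [0, 0, 0, 0, 0, 0]]])

```text
time_s: 12.52
ee_pos: [532.6, -323.8, -2.2]
eef_rot: [0.054, 0.999, 0.0, -0.0]
force: [1.0, 0.3, 0.2]
opening: 42.6
```

Request:
servo_tool(series=[[[0, 0, 0, 0, 0, 0], [0, 0, 0, 0, 0, 0], [0, 0, 0, 0, 0, 0], [0, 0, 0, 0, 0, 0], [0, 0, 0.3, 0, 0, 0], [0, 0, 0.6, 0, 0, 0], [0, 0, 0.7, 0, 0, 0], [0, 0, 0.3, 0, 0, 0]]], grip=-1)

```text
time_s: 13.52
ee_pos: [533.6, -324.3, 114.6]
eef_rot: [0.054, 0.999, -0.001, 0.001]
force: [-0.3, 0.2, -2.1]
opening: 10.8
```

```bash
python3 -c "
from h import *
s=st()
im,i=grab('top');cv2.imwrite('pics/t11.png',im);print(measure_tray(im,i))
cv2.imwrite('pics/t11c.png',cv2.resize(im[130:330,250:520],None,fx=2.9,fy=2.9))
"
```

```text
t13.53 pos [ 533.6 -324.3  114.6] toolx 173.8 tilt [ 0.002 -0.001] q [-0.55  0.49  0.16  1.24  0.   -0.44] F [-0.3  0.2 -2.1] open 10.8
[(array([336.3, 200.3]), 8882.0, array([623.3, -80.6]), array([622.6, -80.5]), array([212.6, 182.7]), np.float32(83.3))]
```

View pics/t11c.png

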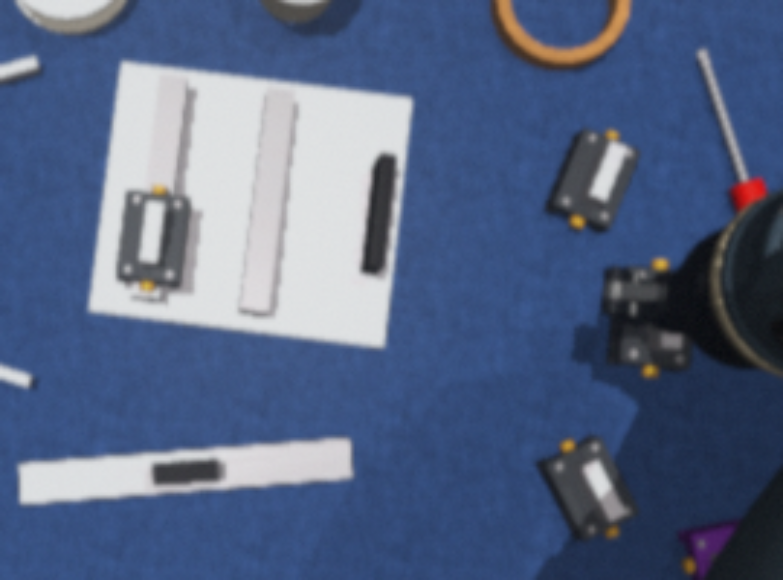

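Request:
servo_tool(series=[[[0.321, 0.723, 0, 0, 0, 0], [0.321, 0.723, 0, 0, 0, 0], [0.321, 0.723, 0, 0, 0, 0], [0.321, 0.723, 0, 0, 0, 0], [0.321, 0.723, 0, 0, 0, 0], [0.321, 0.723, 0, 0, 0, 0], [0.321, 0.723, 0, 0, 0, 0], [0, 0, -0.4, 0, 0, -0.05], [0, 0, -0.4, 0, 0, 0], [0, 0, -0.2, 0, 0, 0], [0, 0, 0, 0, 0, 0]]])

```text
time_s: 14.95
ee_pos: [666.9, -20.3, 51.3]
eef_rot: [0.058, 0.998, -0.0, -0.001]
force: [-0.3, -0.6, -0.7]
opening: 11.3
```

```bash
python3 -c "
from h import *
s=st()
im,i=grab('wrist');cv2.imwrite('pics/w12.png',im)
"
```

```text
t14.95 pos [666.9 -20.3  51.3] toolx 173.4 tilt [-0.002  0.   ] q [-0.03  0.62  0.21  1.16  0.    0.09] F [-0.3 -0.6 -0.7] open 11.3
```

View pics/w12.png

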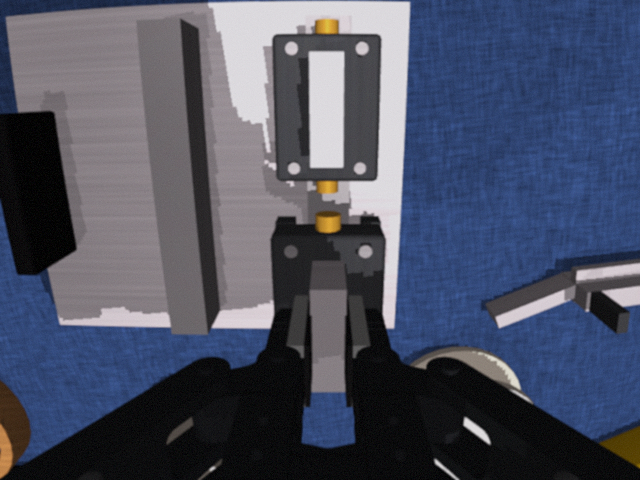

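Request:
servo_tool(series=[[[0, 0, -0.2, 0, 0, 0], [0, 0, -0.14, 0, 0, 0], [0, 0, -0.1, 0, 0, 0], [0, 0, -0.05, 0, 0, 0], [0, 0, -0.02, 0, 0, 0], [0, 0, 0, 0, 0, 0]]])

```text
time_s: 15.75
ee_pos: [667.9, -20.3, 21.9]
eef_rot: [0.058, 0.998, -0.0, 0.0]
force: [-0.8, 0.0, -1.5]
opening: 10.4
```

```bash
python3 -c "
from h import *
s=st()
im,i=grab('wrist');cv2.imwrite('pics/w13.png',cv2.resize(im[100:400,160:480],None,fx=2,fy=2))
"
```

```text
t15.75 pos [667.9 -20.3  21.9] toolx 173.4 tilt [ 0. -0.] q [-0.03  0.63  0.16  1.09 -0.    0.09] F [-0.8  0.  -1.5] open 10.4
```

View pics/w13.png

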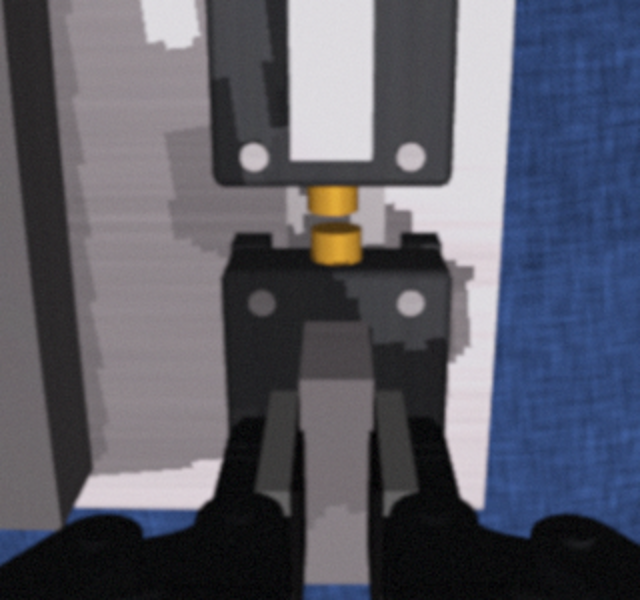

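Request:
servo_tool(series=[[[0, 0, -0.015, 0, 0, 0], [0, 0, 0, 0, 0, 0], [0, 0, 0, 0, 0, 0], [0, 0, 0, 0, 0, 0], [0, 0, 0.2, 0, 0, 0], [0, 0, 0.6, 0, 0, 0], [0, 0, 0.5, 0, 0, 0], [0, 0, 0, 0, 0, 0]]], grip=0.0)

```text
time_s: 16.8
ee_pos: [669.4, -20.3, 102.3]
eef_rot: [0.058, 0.998, 0.0, 0.002]
force: [0.6, 1.1, -0.8]
opening: 42.9
```

Request:
servo_tool(series=[[[-0.075, -0.836, 0, 0, 0, -0.373], [-0.075, -0.836, 0, 0, 0, -0.373], [-0.075, -0.836, 0, 0, 0, -0.373], [-0.075, -0.836, 0, 0, 0, -0.373], [-0.075, -0.836, -0.3, 0, 0, -0.373], [-0.075, -0.836, -0.3, 0, 0, -0.373], [0, 0, -0.1, 0, 0, 0], [0, 0, 0, 0, 0, 0]]], grip=0.0)

```text
time_s: 17.8
ee_pos: [640.2, -320.8, 56.1]
eef_rot: [0.212, 0.977, 0.0, -0.001]
force: [0.2, 0.2, 0.2]
opening: 42.8
```

```bash
python3 -c "
from h import *
s=st()
im,i=grab('wrist');cv2.imwrite('pics/w14.png',im);fins(im,i);print(proj(i,[[640.8,-321.3,54]]))
im,i=grab('top');cv2.imwrite('pics/t14c.png',cv2.resize(im[130:330,250:520],None,fx=2.9,fy=2.9))
"
```

```text
t17.80 pos [ 640.2 -320.8   56.1] toolx 155.5 tilt [-0.001  0.001] q [-0.46  0.73  0.41  1.26  0.   -0.04] F [0.2 0.2 0.2] open 42.8
fin (array([327.2, 273.1]), 1799.0, array([ 639.6, -321.4]), array([ 638.5, -320.7]), array([40.1, 11.9]), np.float32(156.8))
[[328.10521335 277.71914962]]
```

View pics/w14.png

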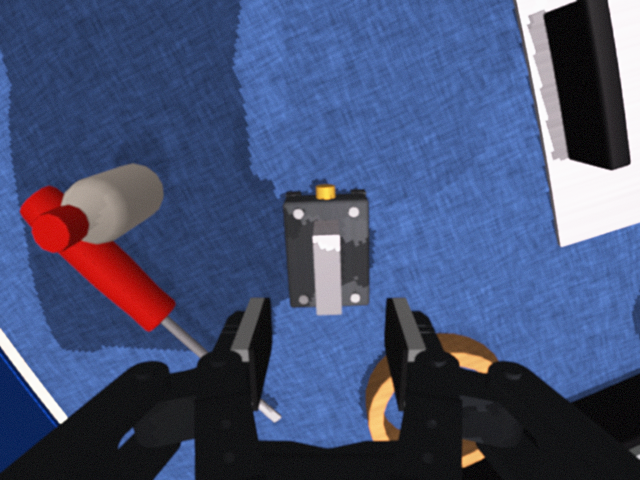

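View pics/t14c.png

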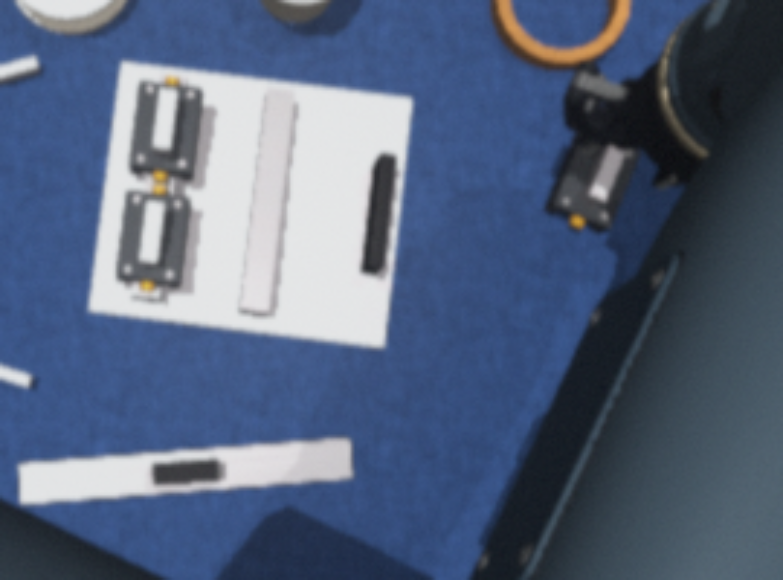

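Request:
servo_tool(series=[[[0, 0, -0.35, 0, 0, 0.13], [0, 0, -0.3, 0, 0, 0], [0, 0, -0.2, 0, 0, 0], [0, 0, -0.11, 0, 0, 0], [0, 0, 0, 0, 0, 0]]])

```text
time_s: 18.52
ee_pos: [640.8, -321.0, -0.7]
eef_rot: [0.203, 0.979, 0.0, -0.0]
force: [0.1, 0.3, -0.1]
opening: 43.1
```

Request:
servo_tool(series=[[[0, 0, 0, 0, 0, 0], [0, 0, 0, 0, 0, 0], [0, 0, 0, 0, 0, 0], [0, 0, 0, 0, 0, 0], [0, 0, 0.3, 0, 0, 0], [0, 0, 0.6, 0, 0, 0], [0, 0, 0.6, 0, 0, 0], [0, 0, 0.2, 0, 0, 0], [0, 0, 0, 0, 0, 0]]], grip=-1)

```text
time_s: 19.65
ee_pos: [641.0, -321.4, 101.2]
eef_rot: [0.204, 0.979, -0.0, 0.0]
force: [0.2, 0.3, -1.9]
opening: 10.6
```

```bash
python3 -c "
from h import *
s=st()
im,i=grab('wrist');cv2.imwrite('pics/w15.png',im)
im,i=grab('top');cv2.imwrite('pics/t15.png',im);print(measure_tray(im,i))
"
```

```text
t19.65 pos [ 641.  -321.4  101.2] toolx 156.5 tilt [ 0.001 -0.   ] q [-0.46  0.71  0.5   1.36 -0.   -0.05] F [ 0.2  0.3 -1.9] open 10.6
[(array([336.3, 200.3]), 8895.0, array([623.1, -80.7]), array([622.5, -80.5]), array([212.7, 183.1]), np.float32(83.3))]
```

View pics/t15.png

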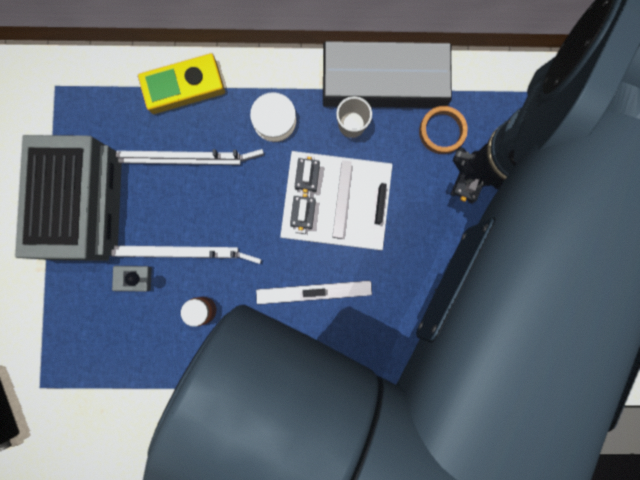

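Request:
servo_tool(series=[[[0.063, 0.752, 0, 0, 0, 0.42], [0.063, 0.752, 0, 0, 0, 0.42], [0.063, 0.752, 0, 0, 0, 0.42], [0.063, 0.752, 0, 0, 0, 0.42], [0.063, 0.752, 0, 0, 0, 0.42], [0, 0, -0.3, 0, 0, 0], [0, 0, -0.3, 0, 0, 0], [0, 0, -0.25, 0, 0, 0], [0, 0, 0, 0, 0, 0]]])

```text
time_s: 20.88
ee_pos: [658.3, -95.6, 48.3]
eef_rot: [0.058, 0.998, 0.0, -0.002]
force: [0.1, -0.1, -1.1]
opening: 10.6
```

```bash
python3 -c "
from h import *
s=st()
im,i=grab('wrist');cv2.imwrite('pics/w16.png',im)
"
```

```text
t20.88 pos [658.3 -95.6  48.3] toolx 173.3 tilt [-0.003  0.   ] q [-0.14  0.62  0.2   1.15  0.   -0.03] F [ 0.1 -0.1 -1.1] open 10.6
```

View pics/w16.png

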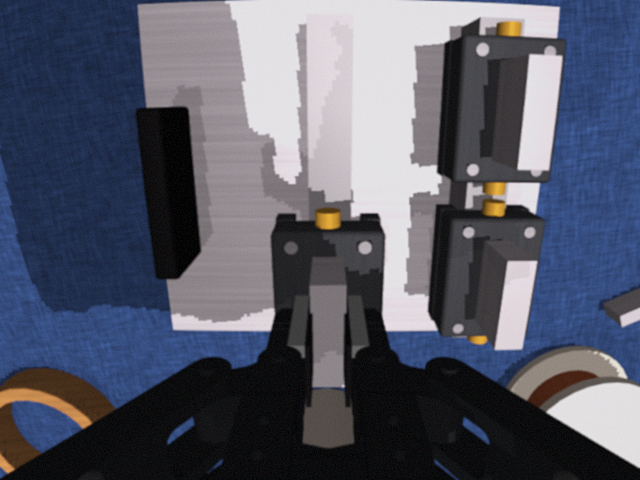

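Request:
servo_tool(series=[[[0, 0, -0.2, 0, 0, 0], [0, 0, -0.14, 0, 0, 0], [0, 0, -0.08, 0, 0, 0], [0, 0, -0.04, 0, 0, 0], [0, 0, 0, 0, 0, 0]]])

```text
time_s: 21.55
ee_pos: [659.6, -95.6, 23.1]
eef_rot: [0.058, 0.998, -0.0, 0.0]
force: [-3.6, 0.6, 4.4]
opening: 10.3
```

```bash
python3 -c "
from h import *
s=st()
im,i=grab('wrist');cv2.imwrite('pics/w17.png',cv2.resize(im[100:400,160:480],None,fx=2,fy=2))
"
```

```text
t21.55 pos [659.6 -95.6  23.1] toolx 173.3 tilt [ 0. -0.] q [-0.14  0.63  0.15  1.09 -0.   -0.03] F [-3.6  0.6  4.4] open 10.3
```

View pics/w17.png

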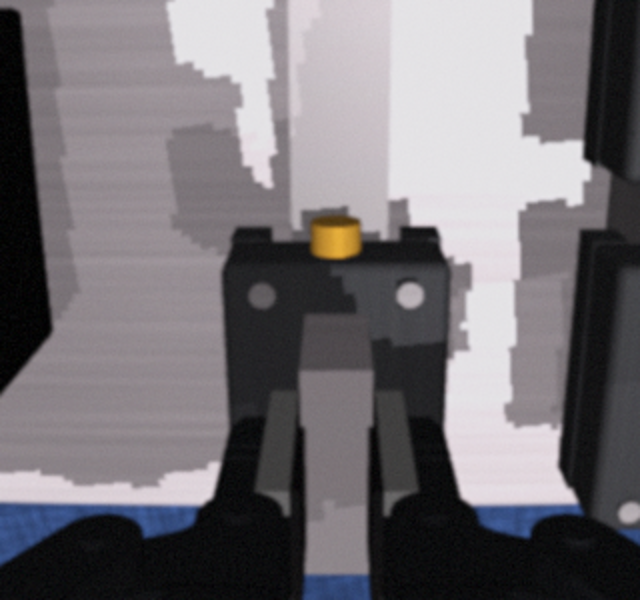

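Request:
servo_tool(series=[[[0, 0, 0, 0, 0, 0], [0, 0, 0, 0, 0, 0], [0, 0, 0, 0, 0, 0], [0, 0, 0.2, 0, 0, 0], [0, 0, 0.6, 0, 0, 0], [0, 0, 0.5, 0, 0, 0], [0, 0, 0, 0, 0, 0]]], grip=0.0)

```text
time_s: 22.48
ee_pos: [661.3, -95.9, 104.1]
eef_rot: [0.058, 0.998, -0.0, 0.002]
force: [0.4, -0.6, -0.5]
opening: 42.3
```

Request:
servo_tool(series=[[[-0.653, -0.61, 0, 0, 0, 0.71], [-0.653, -0.61, 0, 0, 0, 0.71], [-0.653, -0.61, 0, 0, 0, 0.71], [-0.653, -0.61, 0, 0, 0, 0.71], [-0.653, -0.61, -0.3, 0, 0, 0.71], [-0.653, -0.61, -0.3, 0, 0, 0.71], [0, 0, -0.1, 0, 0, 0], [0, 0, 0, 0, 0, 0]]], grip=0.0)

```text
time_s: 23.48
ee_pos: [424.3, -315.0, 58.3]
eef_rot: [-0.236, 0.972, 0.0, -0.0]
force: [-0.1, 0.3, -0.8]
opening: 42.6
```

```bash
python3 -c "
from h import *
s=st()
im,i=grab('wrist');cv2.imwrite('pics/w18.png',im);fins(im,i);print(proj(i,[[424.6,-315,54]]))
im,i=grab('top');cv2.imwrite('pics/t18c.png',cv2.resize(im[130:330,250:520],None,fx=2.9,fy=2.9))
"
```

```text
t23.48 pos [ 424.3 -315.    58.3] toolx 207.3 tilt [-0.     0.001] q [-0.64  0.34 -0.22  1.01  0.   -1.12] F [-0.1  0.3 -0.8] open 42.6
fin (array([476.9, 469.8]), 612.5, array([ 497.9, -178.4]), array([ 495.5, -179.4]), array([35. , 16.3]), np.float32(82.6))
fin (array([167.3,  83. ]), 2409.5, array([ 378.3, -415.4]), array([ 378.2, -415.1]), array([39.6, 11.4]), np.float32(101.8))
fin (array([451.2,  46.2]), 2463.5, array([ 312., -316.]), array([ 311.2, -316.6]), array([37.9, 11.6]), np.float32(28.6))
[[327.84747502 275.31111994]]
```

View pics/w18.png

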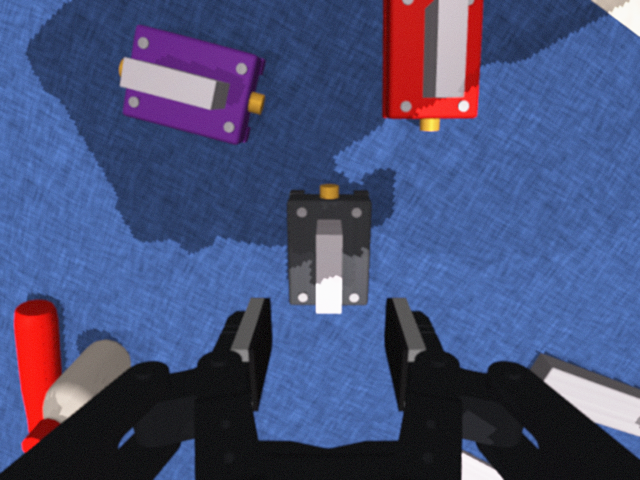

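View pics/t18c.png

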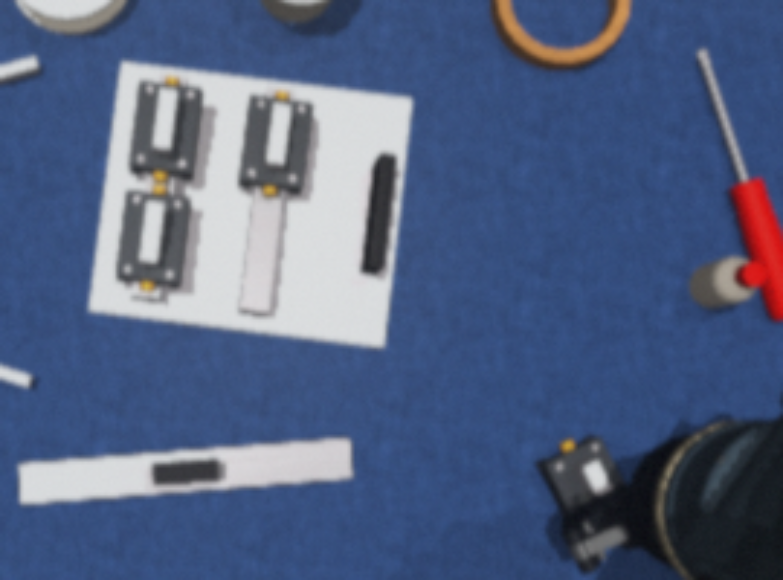

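Request:
servo_tool(series=[[[0, 0, -0.35, 0, 0, 0], [0, 0, -0.3, 0, 0, 0], [0, 0, -0.2, 0, 0, 0], [0, 0, -0.14, 0, 0, 0], [0, 0, 0, 0, 0, 0]]])

```text
time_s: 24.2
ee_pos: [424.6, -315.0, -1.0]
eef_rot: [-0.237, 0.972, 0.0, -0.0]
force: [0.2, -0.1, 0.6]
opening: 43.0
```

Request:
servo_tool(series=[[[0, 0, 0, 0, 0, 0], [0, 0, 0, 0, 0, 0], [0, 0, 0, 0, 0, 0], [0, 0, 0, 0, 0, 0], [0, 0, 0.3, 0, 0, 0], [0, 0, 0.6, 0, 0, 0], [0, 0, 0.6, 0, 0, 0], [0, 0, 0.2, 0, 0, 0], [0, 0, 0, 0, 0, 0]]], grip=-1)

```text
time_s: 25.32
ee_pos: [424.7, -315.4, 101.2]
eef_rot: [-0.237, 0.972, -0.0, 0.0]
force: [-0.1, -0.2, -1.6]
opening: 10.6
```

```bash
python3 -c "
from h import *
s=st()
im,i=grab('top');cv2.imwrite('pics/t19.png',im);print(measure_tray(im,i))
"
```

```text
t25.32 pos [ 424.7 -315.4  101.2] toolx 207.4 tilt [ 0.001 -0.   ] q [-0.64  0.31 -0.15  1.11 -0.   -1.12] F [-0.1 -0.2 -1.6] open 10.6
[(array([336.3, 200.3]), 8880.0, array([623.3, -80.6]), array([622.6, -80.5]), array([212.6, 182.8]), np.float32(83.3))]
```

Request:
servo_tool(series=[[[0.443, 0.634, 0, 0, 0, -0.708], [0.443, 0.634, 0, 0, 0, -0.708], [0.443, 0.634, 0, 0, 0, -0.708], [0.443, 0.634, 0, 0, 0, -0.708], [0.443, 0.634, 0, 0, 0, -0.708], [0.443, 0.634, 0, 0, 0, -0.708], [0, 0, -0.3, 0, 0, 0], [0, 0, -0.3, 0, 0, 0], [0, 0, -0.25, 0, 0, 0], [0, 0, 0, 0, 0, 0]]])

```text
time_s: 26.62
ee_pos: [582.7, -86.9, 48.4]
eef_rot: [0.058, 0.998, 0.0, -0.002]
force: [0.8, 0.1, -1.0]
opening: 11.1
```

```bash
python3 -c "
from h import *
s=st()
im,i=grab('wrist');cv2.imwrite('pics/w20.png',im)
"
```

```text
t26.62 pos [582.7 -86.9  48.4] toolx 173.4 tilt [-0.003  0.   ] q [-0.15  0.46 -0.06  1.05 -0.   -0.03] F [ 0.8  0.1 -1. ] open 11.1
```

View pics/w20.png

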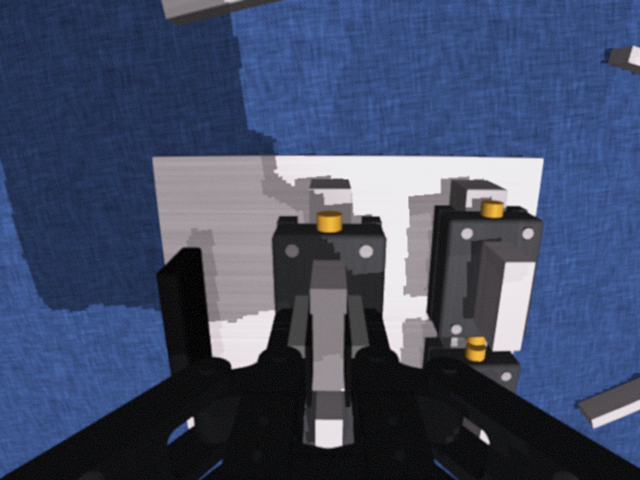

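Aligned: the rail end is centred at column 330 and the module at 329. I'll lower it and release.

Request:
servo_tool(series=[[[0, 0, -0.2, 0, 0, 0], [0, 0, -0.14, 0, 0, 0], [0, 0, -0.08, 0, 0, 0], [0, 0, -0.04, 0, 0, 0], [0, 0, 0, 0, 0, 0]]])

```text
time_s: 27.3
ee_pos: [584.1, -87.0, 22.8]
eef_rot: [0.057, 0.998, -0.0, 0.0]
force: [0.8, -0.6, -1.4]
opening: 10.4
```

```bash
python3 -c "
from h import *
s=st()
im,i=grab('wrist');cv2.imwrite('pics/w21.png',cv2.resize(im[100:400,160:480],None,fx=2,fy=2))
"
```

```text
t27.30 pos [584.1 -87.   22.8] toolx 173.4 tilt [ 0. -0.] q [-0.15  0.48 -0.1   0.99  0.   -0.03] F [ 0.8 -0.6 -1.4] open 10.4
```

View pics/w21.png

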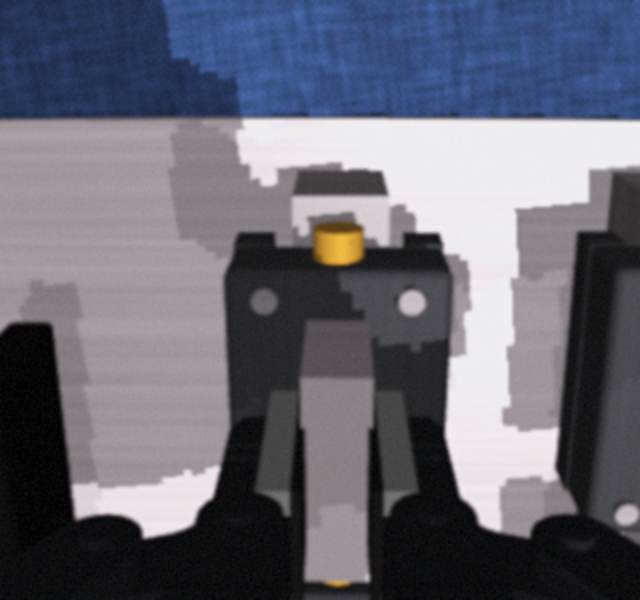

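Request:
servo_tool(series=[[[0, 0, -0.02, 0, 0, 0], [0, 0, 0, 0, 0, 0], [0, 0, 0, 0, 0, 0], [0, 0, 0, 0, 0, 0], [0, 0, 0.2, 0, 0, 0], [0, 0, 0.6, 0, 0, 0], [0, 0, 0.5, 0, 0, 0], [0.2, -0.65, 0, 0, 0, 0], [0.233, -0.65, 0, 0, 0, 0], [0, 0, 0, 0, 0, 0], [0, 0, 0, 0, 0, 0]]], grip=0.0)

```text
time_s: 28.72
ee_pos: [609.9, -164.8, 99.8]
eef_rot: [0.058, 0.998, 0.0, 0.0]
force: [0.0, 0.4, -1.0]
opening: 43.0
```

```bash
python3 -c "
from h import *
s=st()
im,i=grab('wrist');cv2.imwrite('pics/w22.png',im)
im,i=grab('top');cv2.imwrite('pics/t22.png',im);print(measure_tray(im,i));cv2.imwrite('pics/t22c.png',cv2.resize(im[130:330,250:520],None,fx=2.9,fy=2.9))
"
```

```text
t28.73 pos [ 609.9 -164.8   99.8] toolx 173.4 tilt [0. 0.] q [-0.26  0.52  0.16  1.22  0.   -0.15] F [ 0.   0.4 -1. ] open 43.0
[(array([313.1, 196.4]), 4519.5, array([626., -59.]), array([630.1, -32.8]), array([182.5, 168.5]), np.float32(173.2))]
```

View pics/w22.png

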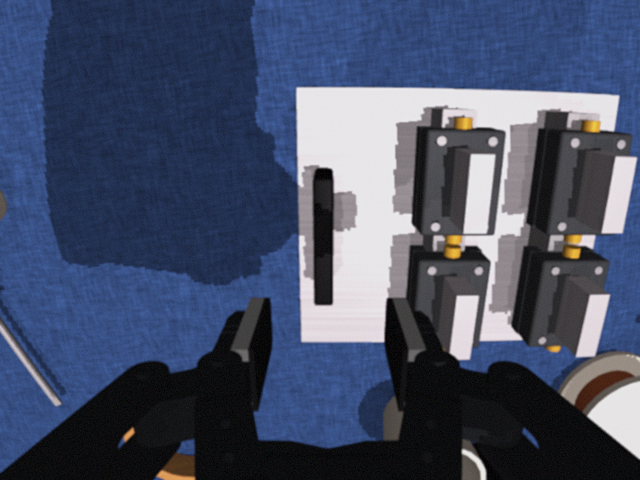

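View pics/t22c.png

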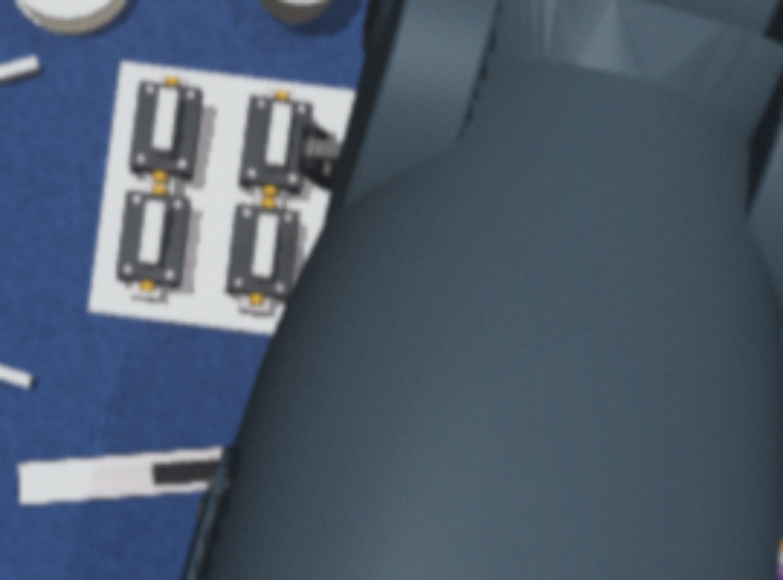

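```bash
python3 - <<'E'
from h import *
im=cv2.imread('pics/top0.png');i=env.camera_info('top');g=cv2.cvtColor(im,cv2.COLOR_BGR2GRAY).astype(float)
for c in (125,145,165,185,200):
    print(c,'U',g[145:168,c].astype(int).tolist());print('   L',g[240:262,c].astype(int).tolist())
# predicted rows of wall top edges
a=np.radians(89.8);ex=np.array([np.cos(a),np.sin(a)]);ey=np.array([-ex[1],ex[0]]);o=np.array([605.6,139.6])+115*ex
print('dock o',o)
for yd,z in ((93.5,30),(104.5,30),(85.5,18),(-93.5,30),(-104.5,30),(-85.5,18)):
    P=[np.r_[o+x*ex+yd*ey,z] for x in (100,50,0,-50)]
    print(yd,proj(i,P).round(1).tolist())
E
```

```text
125 U [68, 66, 68, 71, 80, 114, 164, 194, 201, 202, 193, 163, 120, 146, 188, 193, 167, 112, 60, 40, 38, 43, 45]
   L [65, 60, 62, 63, 71, 102, 161, 194, 202, 203, 203, 203, 202, 205, 194, 159, 95, 60, 64, 66, 67, 68]
145 U [70, 72, 73, 72, 70, 95, 151, 193, 203, 201, 197, 170, 133, 155, 191, 199, 183, 137, 73, 49, 55, 68, 73]
   L [68, 67, 68, 69, 72, 95, 157, 194, 202, 202, 202, 204, 203, 202, 198, 171, 116, 70, 60, 64, 67, 69]
165 U [68, 69, 69, 69, 68, 87, 135, 180, 199, 203, 202, 194, 158, 122, 158, 195, 192, 158, 95, 53, 58, 68, 72]
   L [71, 70, 69, 64, 69, 86, 137, 182, 199, 203, 204, 202, 203, 203, 200, 181, 137, 88, 67, 68, 71, 71]
185 U [67, 68, 70, 72, 73, 80, 119, 167, 196, 203, 202, 195, 162, 124, 156, 194, 198, 169, 112, 64, 57, 64, 69]
   L [74, 73, 69, 69, 72, 84, 123, 175, 199, 203, 203, 204, 203, 205, 205, 195, 157, 98, 69, 67, 67, 72]
200 U [71, 74, 74, 72, 73, 79, 109, 161, 196, 202, 203, 198, 170, 121, 115, 159, 192, 182, 133, 73, 55, 60, 64]
   L [74, 75, 71, 74, 77, 80, 110, 165, 196, 204, 206, 204, 204, 204, 203, 196, 160, 98, 62, 62, 65, 68]
dock o [606.00142491 254.59929938]
93.5 [[116.4, 251.5], [141.8, 251.8], [167.2, 252.0], [192.5, 252.3]]
104.5 [[116.2, 257.1], [141.6, 257.3], [167.0, 257.6], [192.4, 257.8]]
85.5 [[119.0, 247.8], [144.1, 248.1], [169.2, 248.4], [194.2, 248.6]]
-93.5 [[120.3, 158.4], [145.4, 158.7], [170.4, 159.0], [195.3, 159.4]]
-104.5 [[120.6, 153.0], [145.6, 153.4], [170.6, 153.7], [195.5, 154.0]]
-85.5 [[122.6, 163.7], [147.3, 164.0], [172.0, 164.3], [196.7, 164.6]]
```

```bash
python3 - <<'E'
from h import *
im=cv2.imread('pics/top0.png');i=env.camera_info('top');g=cv2.cvtColor(im,cv2.COLOR_BGR2GRAY).astype(float)
def cross(col,r0,r1,up,lvl=135):
    v=g[r0:r1,col]
    for k in range(len(v)-1):
        if (v[k]<lvl<=v[k+1] and up) or (v[k]>=lvl>v[k+1] and not up): return r0+k+(lvl-v[k])/(v[k+1]-v[k])
A=[]
for c in range(135,205,10):
    uo=cross(c,146,156,True);ul=cross(c,159,168,False);lo=cross(c,250,262,False);ll=cross(c,240,250,True)
    f=lambda r,z:cast(i,[[c,r]],z)[0,:2].round(1)
    print(c,'U outer30',f(uo,30),'U lip18',f(ul,18),'lip12',f(ul,12),'L lip18',f(ll,18),'L wall30',f(ll,30),'L outer30',f(lo,30),'L outer0',f(lo,0))
E
```

```text
135 U outer30 [716.1 325.6] U lip18 [695.8 329.3] lip12 [697.2 331.6] L lip18 [525.7 323.3] L wall30 [525.  318.8] L outer30 [505.3 318.1] L outer0 [506.5 329.2]
145 U outer30 [716.1 305.6] U lip18 [695.8 309.1] lip12 [697.2 311.2] L lip18 [525.6 303.3] L wall30 [524.9 299.1] L outer30 [505.1 298.4] L outer0 [506.3 308.9]
155 U outer30 [716.3 285.6] U lip18 [695.5 288.8] lip12 [696.9 290.9] L lip18 [525.3 283.3] L wall30 [524.6 279.4] L outer30 [504.5 278.7] L outer0 [505.7 288.6]
165 U outer30 [715.8 265.5] U lip18 [695.4 268.6] lip12 [696.8 270.5] L lip18 [525.2 263.4] L wall30 [524.5 259.6] L outer30 [504.6 259. ] L outer0 [505.7 268.3]
175 U outer30 [715.4 245.5] U lip18 [695.6 248.3] lip12 [697.  250.1] L lip18 [524.8 243.4] L wall30 [524.1 239.9] L outer30 [504.  239.3] L outer0 [505.2 248. ]
185 U outer30 [715.5 225.4] U lip18 [695.3 228.1] lip12 [696.7 229.7] L lip18 [525.  223.4] L wall30 [524.3 220.1] L outer30 [504.1 219.6] L outer0 [505.3 227.7]
195 U outer30 [715.4 205.4] U lip18 [694.9 207.8] lip12 [696.3 209.3] L lip18 [524.5 203.4] L wall30 [523.8 200.4] L outer30 [504.2 199.9] L outer0 [505.3 207.3]
```

Request:
servo_tool(series=[[[0.017, -0.035, -0.5, 0, 0, 0], [0, 0, -0.5, 0, 0, 0], [0, 0, -0.4, 0, 0, 0], [0, 0, -0.2, 0, 0, 0], [0, 0, -0.15, 0, 0, 0], [0, 0, -0.1, 0, 0, 0], [0, 0, 0, 0, 0, 0]]])

```text
time_s: 29.7
ee_pos: [611.0, -167.0, -11.5]
eef_rot: [0.057, 0.998, 0.0, 0.0]
force: [0.5, -0.9, 0.0]
opening: 42.5
```

```bash
python3 -c "
from h import *
s=st()
im,i=grab('wrist');cv2.imwrite('pics/w23.png',im)
"
```

```text
t29.70 pos [ 611.  -167.   -11.5] toolx 173.4 tilt [0. 0.] q [-0.27  0.59 -0.01  0.97  0.   -0.15] F [ 0.5 -0.9  0. ] open 42.5
```

View pics/w23.png

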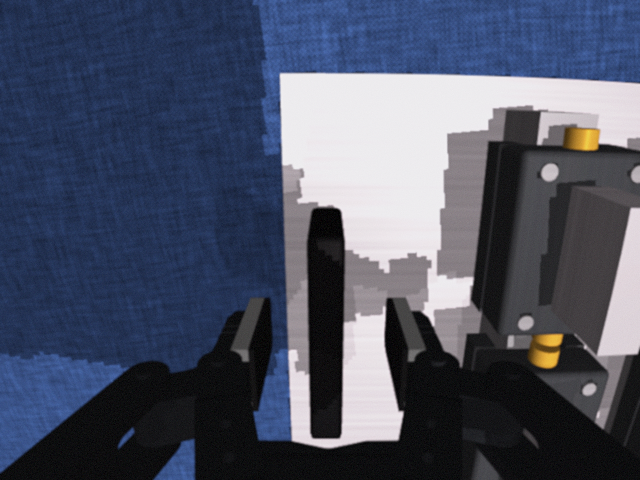

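Request:
servo_tool(series=[[[0, 0, 0, 0, 0, 0], [0, 0, 0, 0, 0, 0], [0, 0, 0, 0, 0, 0], [0, 0, 0, 0, 0, 0]]], grip=-1)

```text
time_s: 30.25
ee_pos: [611.4, -167.4, -11.0]
eef_rot: [0.058, 0.998, -0.0, 0.0]
force: [-0.6, -1.4, 5.1]
opening: 10.3
```

Request:
servo_tool(series=[[[0, 0, 0, 0, 0, 0.1], [-0.02, 0, 0, 0, 0, 0.2], [-0.04, 0, 0, 0, 0, 0.2], [-0.04, 0, 0, 0, 0, 0.17], [0, 0.1, 0, 0, 0, 0.1], [0, 0.1, 0, 0, 0, 0], [0, 0, 0, 0, 0, 0], [0, 0, 0, 0, 0, 0]]])

```text
time_s: 31.25
ee_pos: [605.5, -155.5, -11.0]
eef_rot: [0.003, 1.0, -0.0, 0.001]
force: [1.0, -3.3, 6.3]
opening: 10.8
```

```bash
python3 -c "
from h import *
s=st()
im,i=grab('wrist');cv2.imwrite('pics/w24.png',im)
im,i=grab('top');cv2.imwrite('pics/t24.png',im)
"
```

```text
t31.25 pos [ 605.5 -155.5  -11. ] toolx 179.6 tilt [ 0.001 -0.001] q [-0.25  0.57 -0.03  0.96 -0.   -0.24] F [ 1.  -3.3  6.3] open 10.8
```

View pics/w24.png

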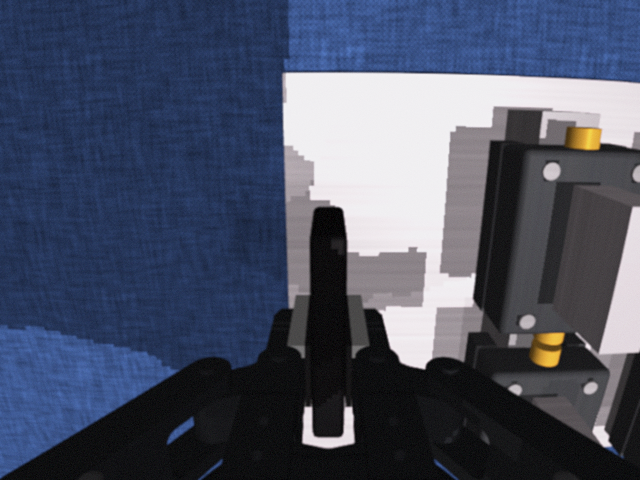

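View pics/t24.png

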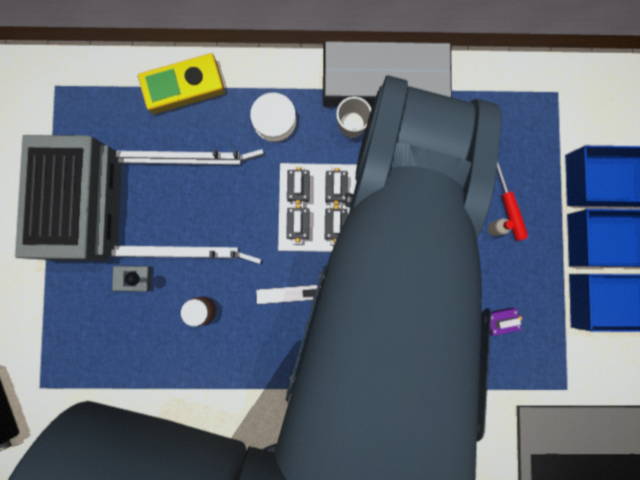

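```bash
cat > tf.py <<'E'
from h import *
def trayfront(im,i,c0,c1,rowU=(150,185),rowL=(235,262)):
    g=cv2.cvtColor(im,cv2.COLOR_BGR2HSV);m=((g[...,1]<70)&(g[...,2]>130)).astype(np.uint8)
    gr=cv2.cvtColor(im,cv2.COLOR_BGR2GRAY).astype(float)
    def cr(v,up,l=135):
        for k in range(len(v)-1):
            if (up and v[k]<l<=v[k+1]) or (not up and v[k]>=l>v[k+1]): return k+(l-v[k])/(v[k+1]-v[k])
    U=[];L=[]
    for c in range(c0,c1,4):
        a=cr(gr[rowU[0]:rowU[1],c],True);b=cr(gr[rowL[0]:rowL[1],c],False)
        if a is not None:U.append((c,rowU[0]+a))
        if b is not None:L.append((c,rowL[0]+b))
    U=cast(i,U,5);L=cast(i,L,5)
    for n,P in(('U',U),('L',L)):
        p=np.polyfit(P[:,1],P[:,0],1);print(n,'x at y0=%.1f:'%P[:,1].mean(),round(np.polyval(p,P[:,1].mean()),1),'ang',round(90-np.degrees(np.arctan(p[0])),2),'res',round(np.std(P[:,0]-np.polyval(p,P[:,1])),2))
E
python3 - <<'E'
from tf import *
im=cv2.imread('pics/t24.png');i=env.camera_info('top')
trayfront(im,i,282,345)
gr=cv2.cvtColor(im,cv2.COLOR_BGR2GRAY)
print(gr[170,270:290],cast(i,[[278.5,200]],5))
E
```

```text
U x at y0=-30.0: 700.0 ang 89.38 res 0.13
L x at y0=-23.2: 522.8 ang 88.96 res 9.51
[ 81  81  80  82  80  82  82  81  85 124 193 216 219 221 221 220 208 163
 129 123] [[622.14534286  38.22076818   5.        ]]
```

Request:
servo_tool(series=[[[-0.01, 0.2, 0, 0, 0, 0], [0, 0.35, 0, 0, 0, 0.02], [0, 0.35, 0, 0, 0, 0], [0, 0.35, 0, 0, 0, 0], [0, 0.2, 0, 0, 0, 0], [0, 0.1, 0, 0, 0, 0], [0, 0, 0, 0, 0, 0]]])

```text
time_s: 32.22
ee_pos: [604.8, -62.1, -11.0]
eef_rot: [0.002, 1.0, -0.0, 0.0]
force: [-0.1, -0.4, 8.0]
opening: 10.5
```

```bash
python3 -c "
from tf import *
s=st()
im,i=grab('wrist');cv2.imwrite('pics/w25.png',im)
im,i=grab('top');cv2.imwrite('pics/t25.png',im);cv2.imwrite('pics/t25c.png',cv2.resize(im[130:280,100:400],None,fx=2.6,fy=2.6))
trayfront(im,i,262,310)
"
```

```text
t32.23 pos [604.8 -62.1 -11. ] toolx 179.8 tilt [ 0.001 -0.001] q [-0.1   0.54 -0.09  0.94 -0.   -0.1 ] F [-0.1 -0.4  8. ] open 10.5Traceback (most recent call last):
  File "<string>", line 6, in <module>
    trayfront(im,i,262,310)
    ~~~~~~~~~^^^^^^^^^^^^^^
  File "tf.py", line 13, in trayfront
    U=cast(i,U,5);L=cast(i,L,5)
                    ~~~~^^^^^^^
  File "h.py", line 5, in cast
    k,d=K(i);p=cv2.undistortPoints(np.asarray(uv,float).reshape(-1,1,2),k,d).reshape(-1,2)
               ~~~~~~~~~~~~~~~~~~~^^^^^^^^^^^^^^^^^^^^^^^^^^^^^^^^^^^^^^^^^^
cv2.error: OpenCV(4.12.0) /io/opencv/modules/calib3d/src/undistort.dispatch.cpp:347: error: (-215:Assertion failed) CV_IS_MAT(_src) && CV_IS_MAT(_dst) && (_src->rows == 1 || _src->cols == 1) && (_dst->rows == 1 || _dst->cols == 1) && _src->cols + _src->rows - 1 == _dst->rows + _dst->cols - 1 && (CV_MAT_TYPE(_src->type) == CV_32FC2 || CV_MAT_TYPE(_src->type) == CV_64FC2) && (CV_MAT_TYPE(_dst->type) == CV_32FC2 || CV_MAT_TYPE(_dst->type) == CV_64FC2) in function 'cvUndistortPointsInternal'
```

View pics/t25c.png

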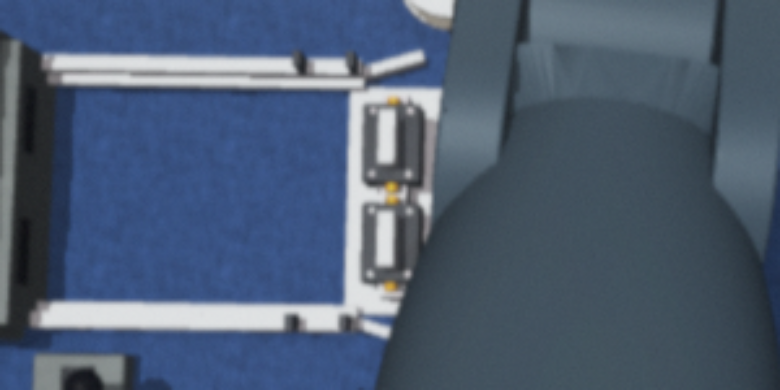

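View pics/w25.png

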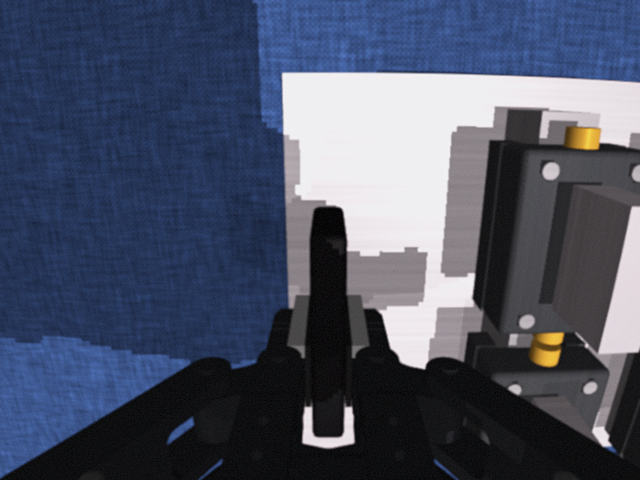

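Request:
servo_tool(series=[[[0, 0.15, 0, 0, 0, 0], [0, 0.2, 0, 0, 0, 0], [0.002, 0.2, 0, 0, 0, -0.01], [0.002, 0.2, 0, 0, 0, -0.01], [0, 0, 0, 0, 0, 0]]])

```text
time_s: 32.95
ee_pos: [605.1, -16.7, -11.0]
eef_rot: [0.003, 1.0, -0.0, 0.001]
force: [-0.7, 2.0, 7.6]
opening: 10.8
```

Request:
servo_tool(series=[[[0.002, 0.25, 0, 0, 0, 0], [0.002, 0.3, 0, 0, 0, 0], [0.002, 0.3, 0, 0, 0, 0], [0.002, 0.25, 0, 0, 0, 0], [0.002, 0.1, 0, 0, 0, 0], [0, 0, 0, 0, 0, 0]]])

```text
time_s: 33.7
ee_pos: [605.6, 54.9, -11.0]
eef_rot: [0.003, 1.0, -0.0, 0.001]
force: [-0.4, -1.0, 7.3]
opening: 10.7
```

```bash
python3 -c "
from tf import *
s=st()
im,i=grab('wrist');cv2.imwrite('pics/w26.png',im)
im,i=grab('top');cv2.imwrite('pics/t26.png',im);cv2.imwrite('pics/t26c.png',cv2.resize(im[130:280,100:400],None,fx=2.6,fy=2.6))
"
```

```text
t33.70 pos [605.6  54.9 -11. ] toolx 179.6 tilt [ 0.001 -0.001] q [ 0.09  0.54 -0.09  0.94 -0.    0.1 ] F [-0.4 -1.   7.3] open 10.7
```

View pics/t26c.png

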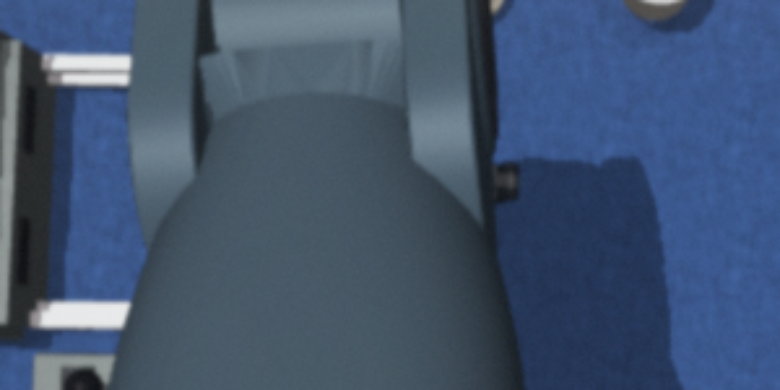

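View pics/w26.png

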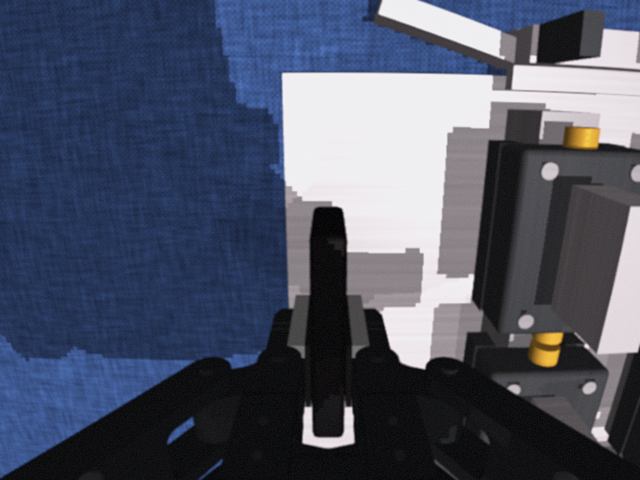

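Request:
servo_tool(series=[[[0.002, 0.25, 0, 0, 0, 0], [0.002, 0.3, 0, 0, 0, 0], [0.002, 0.3, 0, 0, 0, 0], [0.002, 0.3, 0, 0, 0, 0], [0.002, 0.2, 0, 0, 0, 0], [0.002, 0.15, 0, 0, 0, 0], [0, 0.05, 0, 0, 0, 0], [0, 0, 0, 0, 0, 0]]])

```text
time_s: 34.8
ee_pos: [606.4, 147.2, -11.0]
eef_rot: [0.004, 1.0, -0.001, 0.001]
force: [-1.0, -6.1, 9.2]
opening: 10.6
```

Request:
servo_tool(series=[[[0, 0.04, 0, 0, 0, 0], [0, 0.04, 0, 0, 0, 0]]])

```text
time_s: 35.05
ee_pos: [606.4, 151.2, -11.0]
eef_rot: [0.004, 1.0, -0.001, 0.001]
force: [-0.1, -11.8, 10.0]
opening: 10.6
```

Request:
servo_tool(series=[[[0, 0.04, 0, 0, 0, 0], [0, 0.04, 0, 0, 0, 0]]])

```text
time_s: 35.3
ee_pos: [606.4, 156.0, -11.0]
eef_rot: [0.004, 1.0, -0.001, 0.001]
force: [0.8, -12.3, 10.0]
opening: 10.8
```

Request:
servo_tool(series=[[[0, 0.04, 0, 0, 0, 0], [0, 0.04, 0, 0, 0, 0]]])

```text
time_s: 35.55
ee_pos: [606.4, 160.8, -11.0]
eef_rot: [0.004, 1.0, -0.001, 0.001]
force: [0.4, -10.9, 10.1]
opening: 10.9
```

Request:
servo_tool(series=[[[0, 0.04, 0, 0, 0, 0], [0, 0.04, 0, 0, 0, 0]]])

```text
time_s: 35.8
ee_pos: [606.4, 165.6, -11.0]
eef_rot: [0.004, 1.0, -0.001, 0.001]
force: [0.2, -11.9, 10.3]
opening: 10.5
```

```bash
python3 -c "
from tf import *
s=st()
im,i=grab('wrist');cv2.imwrite('pics/w27.png',im)
im,i=grab('scene');cv2.imwrite('pics/s27.png',im)
"
```

```text
t35.80 pos [606.4 165.6 -11. ] toolx 179.6 tilt [ 0.001 -0.002] q [ 0.27  0.58 -0.02  0.97 -0.    0.28] F [  0.2 -11.9  10.3] open 10.5
```

View pics/w27.png

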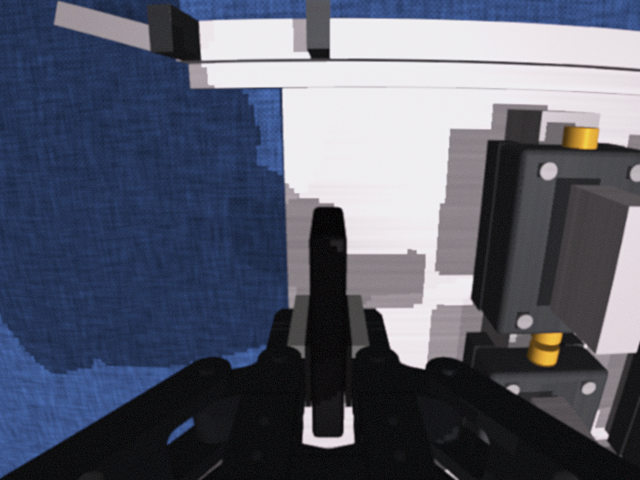

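View pics/s27.png

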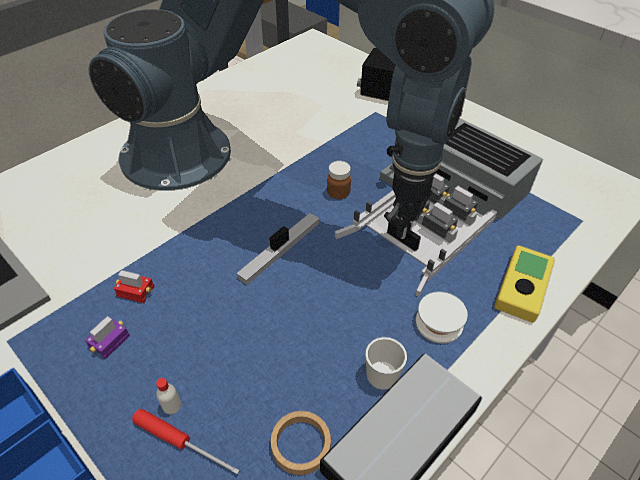

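Request:
servo_tool(series=[[[0, 0.03, 0, 0, 0, 0], [0, 0.03, 0, 0, 0, 0]]])

```text
time_s: 36.15
ee_pos: [606.4, 169.1, -11.0]
eef_rot: [0.004, 1.0, -0.001, 0.001]
force: [0.1, -11.8, 9.6]
opening: 10.8
```

Request:
servo_tool(series=[[[0, 0.03, 0, 0, 0, 0], [0, 0.03, 0, 0, 0, 0]]])

```text
time_s: 36.4
ee_pos: [606.4, 171.3, -11.0]
eef_rot: [0.004, 1.0, -0.003, 0.001]
force: [1.2, -28.6, 13.5]
opening: 10.6
```

Request:
servo_tool(series=[[[0, 0.03, 0, 0, 0, 0], [0, 0.03, 0, 0, 0, 0]]])

```text
time_s: 36.65
ee_pos: [606.7, 171.4, -11.0]
eef_rot: [0.005, 1.0, -0.006, 0.001]
force: [1.5, -53.6, 18.5]
opening: 10.8
```

Request:
servo_tool(series=[[[0, -0.03, 0, 0, 0, 0], [0, 0, 0, 0, 0, 0]]])

```text
time_s: 36.9
ee_pos: [606.7, 171.4, -11.0]
eef_rot: [0.005, 1.0, -0.004, 0.001]
force: [1.5, -33.7, 12.2]
opening: 10.9
```

Request:
servo_tool(series=[[[0, 0, 0, 0, 0, 0], [0, 0, 0, 0, 0, 0], [0, 0, 0, 0, 0, 0], [0, 0, 0.2, 0, 0, 0], [0, 0, 0.6, 0, 0, 0], [0, 0, 0.8, 0, 0, 0], [0, 0, 0.4, 0, 0, 0], [0, 0, 0, 0, 0, 0]]], grip=-0.2)

```text
time_s: 37.9
ee_pos: [607.3, 176.7, 111.3]
eef_rot: [0.004, 1.0, 0.001, 0.002]
force: [0.2, -0.0, -0.2]
opening: 34.1
```

```bash
python3 -c "
from tf import *
s=st()
im,i=grab('wrist');cv2.imwrite('pics/w28.png',im)
im,i=grab('scene');cv2.imwrite('pics/s28.png',im)
"
```

```text
t37.90 pos [607.3 176.7 111.3] toolx 179.6 tilt [0.004 0.001] q [0.28 0.51 0.18 1.24 0.   0.29] F [ 0.2 -0.  -0.2] open 34.1
```

View pics/w28.png

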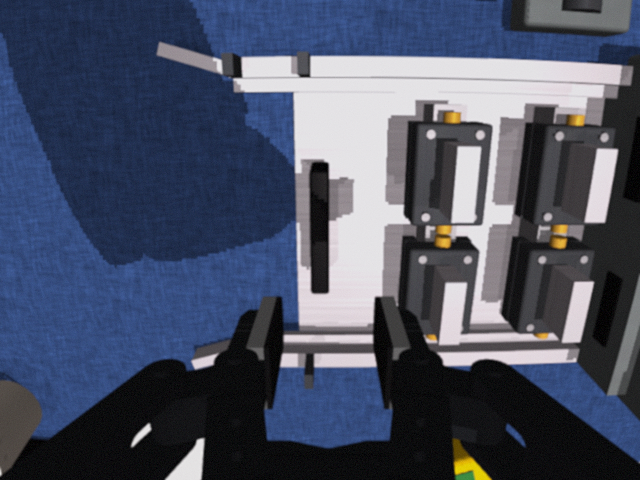

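```bash
python3 -c "
from tf import *
im=cv2.imread('pics/w28.png');i=env.camera_info('wrist')
cv2.imwrite('pics/w28c.png',cv2.resize(im[30:190,180:360],None,fx=4,fy=4,interpolation=2))
c=np.array([[295,120],[297,280]]);print('rear edge z5',cast(i,c,5))
"
```

```text
rear edge z5 [[538.8054514  154.92225549   5.        ]
 [652.11842745 153.08341845   5.        ]]
```

View pics/w28c.png

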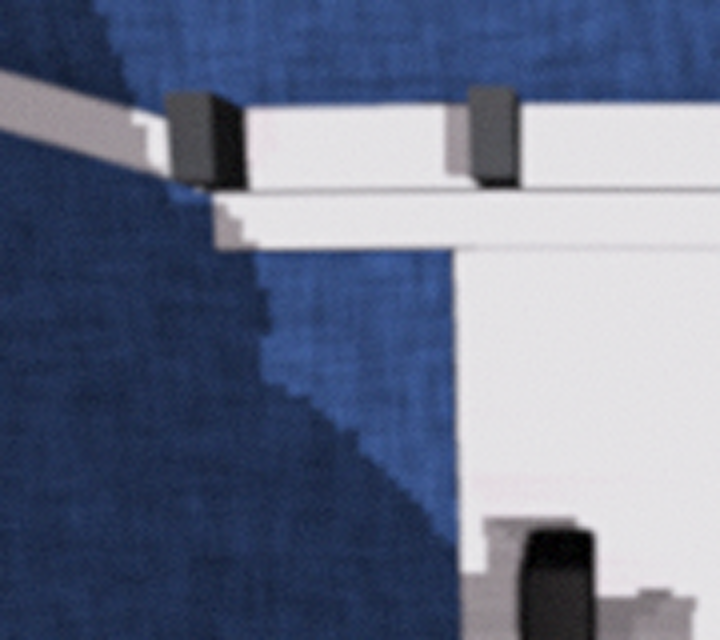

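View pics/s28.png

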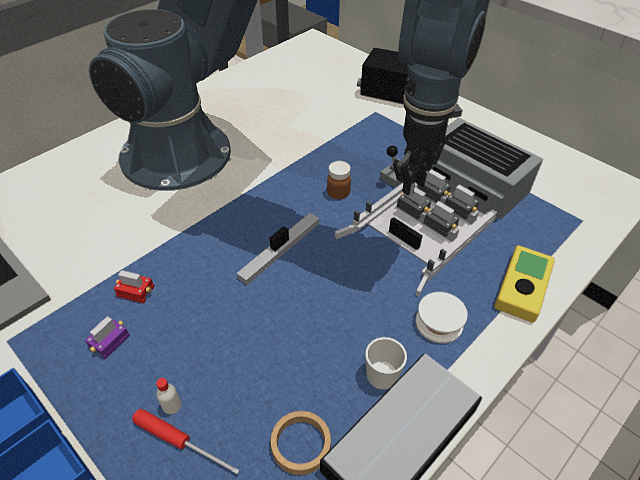

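```bash
python3 -c "
from tf import *
i=env.camera_info('wrist')
g=lambda u,v:[180+u/4,30+v/4]
P=[g(168,92),g(212,92),g(470,88),g(518,88)]
print('tops z55',cast(i,P,55).round(1))
print('wall inner30',cast(i,[g(350,188)],30).round(1),'wall outer30',cast(i,[g(350,103)],30).round(1),'end of lip18',cast(i,[g(214,220)],18).round(1))
print('tray corner',cast(i,[g(453,250),g(460,640)],5).round(1))
print('handle top', cast(i,[[311,165],[328,165],[311,292],[328,292]],45).round(1))
print('fork base', cast(i,[g(248,186),g(480,186)],30).round(1))
"
```

```text
tops z55 [[501.9 121.4  55. ]
 [502.1 127.2  55. ]
 [502.2 160.9  55. ]
 [502.3 167.1  55. ]]
wall inner30 [[513.1 141.4  30. ]] wall outer30 [[501.3 141.9  30. ]] end of lip18 [[516.7 118.7  18. ]]
tray corner [[521.5 154.2   5. ]
 [585.4 153.6   5. ]]
handle top [[562.6 166.5  45. ]
 [562.7 176.3  45. ]
 [642.8 165.   45. ]
 [642.9 175.8  45. ]]
fork base [[512.5 126.5  30. ]
 [513.  160.4  30. ]]
```

```bash
python3 -c "
from tf import *
im=cv2.imread('pics/w28.png');i=env.camera_info('wrist')
cv2.imwrite('pics/w28d.png',cv2.resize(im[310:400,270:390],None,fx=6,fy=6,interpolation=2))
"
```

```text
(no output)
```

View pics/w28d.png

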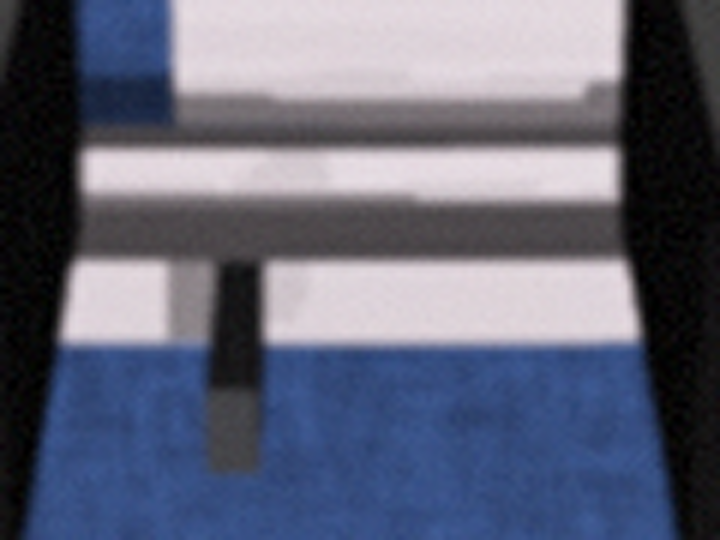

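```bash
python3 -c "
from tf import *
i=env.camera_info('wrist')
g=lambda u,v:[270+u/6,310+v/6]
print('lip18',cast(i,[g(350,146)],18).round(1),'wall30 in/out',cast(i,[g(350,258),g(350,345)],30).round(1),'tine55 in/out',cast(i,[g(207,388),g(207,472)],55).round(1))
g=lambda u,v:[180+u/4,30+v/4]
print('near lip18',cast(i,[g(350,249)],18).round(1))
"
```

```text
lip18 [[689.9 175.7  18. ]] wall30 in/out [[697.9 175.7  30. ]
 [710.2 175.6  30. ]] tine55 in/out [[698.  160.   55. ]
 [709.2 159.7  55. ]]
near lip18 [[521.4 139.4  18. ]]
```

Request:
servo_tool(series=[[[0, 0, 0, 0, 0, 0], [0, 0, 0, 0, 0, 0], [0, 0, 0, 0, 0, 0]]])

```text
time_s: 38.38
ee_pos: [605.8, 176.1, 108.0]
eef_rot: [0.004, 1.0, -0.0, -0.0]
force: [-0.1, 0.9, -0.7]
opening: 33.7
```

```bash
python3 -c "
from tf import *
s=st()
im,i=grab('wrist');cv2.imwrite('pics/w29.png',im)
a=cv2.resize(im[30:120,200:320],None,fx=5,fy=5,interpolation=2);b=cv2.resize(im[310:400,270:390],None,fx=5,fy=5,interpolation=2)
cv2.imwrite('pics/w29c.png',np.vstack([a,b])[:900])
im,i=grab('top');cv2.imwrite('pics/t29.png',im)
"
```

```text
t38.38 pos [605.8 176.1 108. ] toolx 179.6 tilt [-0.001 -0.   ] q [ 0.28  0.51  0.18  1.23 -0.    0.29] F [-0.1  0.9 -0.7] open 33.7
```

View pics/w29c.png

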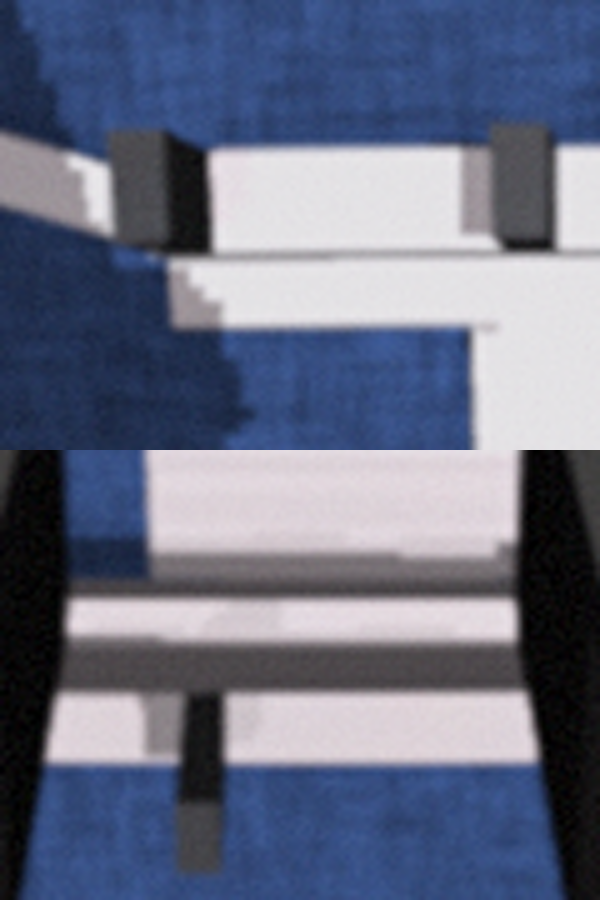

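View pics/t29.png

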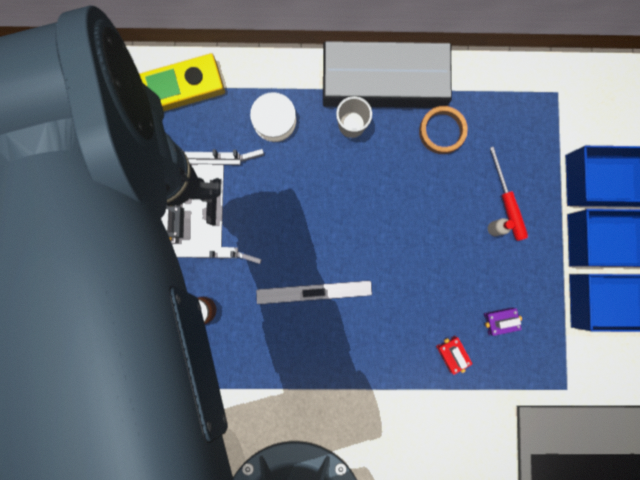

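```bash
python3 -c "
from tf import *
i=env.camera_info('wrist')
g=lambda u,v:[200+u/5,30+v/5]
h=lambda u,v:[270+u/5,310+(v-450)/5]
c=lambda p,z:cast(i,[p],z)[0,:2].round(1)
print('near out30',c(g(350,145),30),'in30',c(g(350,254),30),'lip18',c(g(350,327),18),'tinetop out',c(g(140,130),55))
print('far lip18',c(h(300,597),18),'in30',c(h(300,690),30),'out30',c(h(300,765),30),'tine in/out',c(h(200,802),55),c(h(200,870),55))
print('slot55',c(g(167,130),55),c(g(492,124),55),'base',c(g(212,248),30),c(g(503,248),30))
it=env.camera_info('top')
for z in (0,30,55):print(z,proj(it,[[606,143.8,z]]))
"
```

```text
near out30 [503.1 143.2] in30 [515.2 142.7] lip18 [523.3 140.8] tinetop out [503.5 124.4]
far lip18 [694.  176.8] in30 [702.  176.7] out30 [714.8 176.6] tine in/out [702.4 163.4] [713.4 163.1]
slot55 [503.6 127.3] [503.6 161.2] base [514.2 126.6] [514.8 160.6]
0 [[227.24066    207.73884764]]
30 [[224.49560296 205.62992784]]
55 [[222.07580989 203.7708805 ]]
```

Request:
servo_tool(series=[[[-0.475, -0.585, 0, 0, 0, -0.964], [-0.475, -0.585, 0, 0, 0, -0.964], [-0.475, -0.585, 0, 0, 0, -0.964], [-0.475, -0.585, 0, 0, 0, -0.964], [-0.475, -0.585, 0, 0, 0, -0.964], [-0.475, -0.585, 0, 0, 0, -0.964], [0, 0, -0.2, 0, 0, -0.964], [0, 0, -0.3, 0, 0, -0.964], [0, 0, -0.3, 0, 0, -0.964], [0, 0, -0.2, 0, 0, -0.964], [0, 0, 0, 0, 0, -0.964], [0, 0, 0, 0, 0, 0]]], grip=0.0)

```text
time_s: 39.98
ee_pos: [434.9, -34.5, 48.4]
eef_rot: [0.677, 0.736, -0.0, 0.0]
force: [-0.8, 0.1, 0.4]
opening: 42.4
```

Request:
servo_tool(series=[[[0, 0, 0, 0, 0, 0], [0, 0, 0, 0, 0, 0]]])

```text
time_s: 40.22
ee_pos: [435.1, -34.5, 48.6]
eef_rot: [0.677, 0.736, 0.0, 0.0]
force: [0.6, 0.1, 0.4]
opening: 42.5
```

```bash
python3 -c "
from tf import *
s=st()
im,i=grab('wrist');cv2.imwrite('pics/w30.png',im);print(proj(i,[[435,-34.5,52]]))
"
```

```text
t40.23 pos [435.1 -34.5  48.6] toolx 94.8 tilt [ 0. -0.] q [-0.08  0.17 -0.47  0.93  0.    1.41] F [0.6 0.1 0.4] open 42.5
[[328.0501075  280.24591878]]
```

View pics/w30.png

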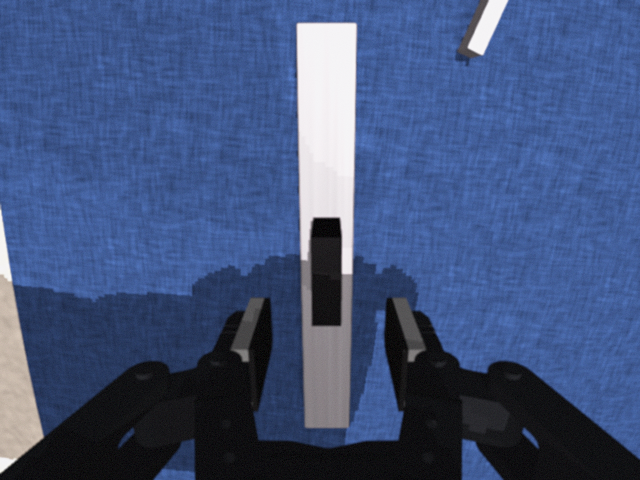

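Request:
servo_tool(series=[[[0, 0, -0.35, 0, 0, 0], [0, 0, -0.3, 0, 0, 0], [0, 0, -0.2, 0, 0, 0], [0, 0, -0.09, 0, 0, 0], [0, 0, 0, 0, 0, 0]]])

```text
time_s: 40.9
ee_pos: [434.9, -34.5, -8.0]
eef_rot: [0.677, 0.736, -0.0, -0.0]
force: [-0.7, 0.3, 0.5]
opening: 42.5
```

Request:
servo_tool(series=[[[0, 0, 0, 0, 0, 0], [0, 0, 0, 0, 0, 0], [0, 0, 0, 0, 0, 0], [0, 0, 0, 0, 0, 0], [0, 0, 0.3, 0, 0, 0], [0, 0, 0.6, 0, 0, 0], [0, 0, 0.6, 0, 0, 0], [0, 0, 0.3, 0, 0, 0], [0, 0, 0, 0, 0, 0], [0, 0, 0, 0, 0, 0]]], grip=-1)

```text
time_s: 42.15
ee_pos: [434.4, -34.4, 99.1]
eef_rot: [0.677, 0.736, -0.0, -0.0]
force: [-0.1, 0.3, -2.3]
opening: 12.7
```

```bash
python3 -c "
from tf import *
s=st()
im,i=grab('wrist');cv2.imwrite('pics/w31.png',im)
"
```

```text
t42.15 pos [434.4 -34.4  99.1] toolx 94.7 tilt [-0.001  0.   ] q [-0.08  0.13 -0.39  1.06 -0.    1.41] F [-0.1  0.3 -2.3] open 12.7
```

View pics/w31.png

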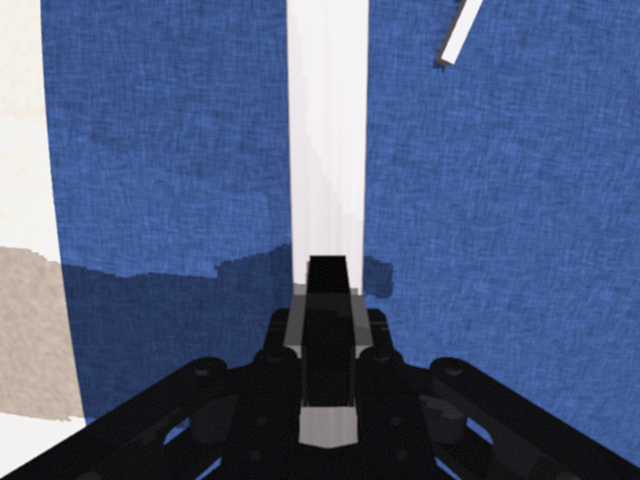

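Request:
servo_tool(series=[[[0, 0, 0.1, 0, 0, 0.964], [0, 0, 0.1, 0, 0, 0.964], [0, 0, 0, 0, 0, 0.964], [0, 0, 0, 0, 0, 0.964], [0, 0, 0, 0, 0, 0.964], [0.485, 0.494, 0, 0, 0, 0.964], [0.485, 0.494, 0, 0, 0, 0.964], [0.485, 0.494, 0, 0, 0, 0.964], [0.485, 0.494, 0, 0, 0, 0.964], [0.485, 0.494, 0, 0, 0, 0.964], [0.485, 0.494, 0, 0, 0, 0.964], [0, 0, 0, 0, 0, 0]]])

```text
time_s: 43.7
ee_pos: [610.1, 145.1, 109.8]
eef_rot: [0.002, 1.0, -0.0, -0.001]
force: [-0.2, 0.8, -3.4]
opening: 12.7
```

Request:
servo_tool(series=[[[0, 0, -0.2, 0, 0, 0], [0, 0, 0, 0, 0, 0], [0, 0, 0, 0, 0, 0], [0, 0, 0, 0, 0, 0]]])

```text
time_s: 44.2
ee_pos: [609.6, 143.1, 100.4]
eef_rot: [0.004, 1.0, 0.0, 0.0]
force: [-0.3, 0.7, -1.8]
opening: 12.5
```

```bash
python3 -c "
from tf import *
s=st()
im,i=grab('wrist');cv2.imwrite('pics/w32.png',im)
im,i=grab('scene');cv2.imwrite('pics/s32.png',cv2.resize(im[120:320,300:560],None,fx=3,fy=3))
"
```

```text
t44.20 pos [609.6 143.1 100.4] toolx 179.5 tilt [0.001 0.   ] q [0.23 0.5  0.14 1.21 0.   0.24] F [-0.3  0.7 -1.8] open 12.5
```

View pics/w32.png

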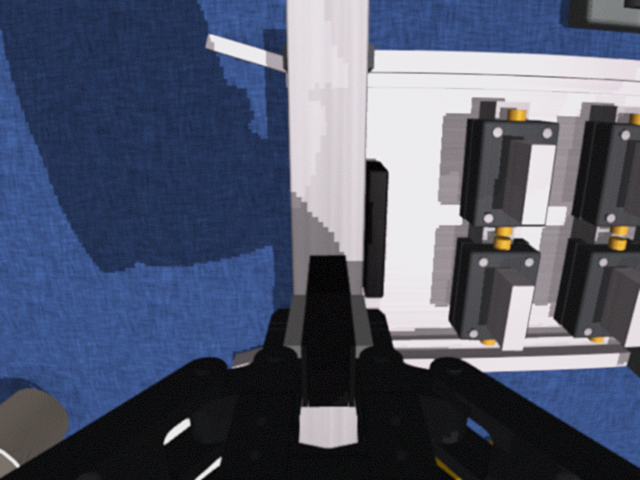

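View pics/s32.png

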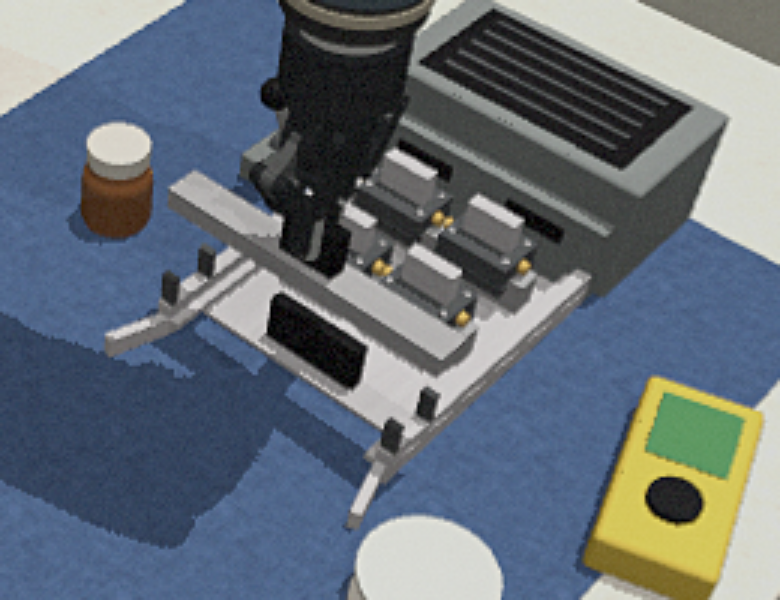

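Request:
servo_tool(series=[[[-0.01, 0.005, -0.3, 0, 0, 0], [0, 0, -0.3, 0, 0, 0], [0, 0, -0.15, 0, 0, 0], [0, 0, 0, 0, 0, 0], [0, 0, 0, 0, 0, 0]]])

```text
time_s: 44.92
ee_pos: [609.4, 143.8, 55.8]
eef_rot: [0.004, 1.0, 0.0, 0.0]
force: [-0.0, -0.4, -1.5]
opening: 12.8
```

```bash
python3 -c "
from tf import *
s=st()
im,i=grab('wrist');cv2.imwrite('pics/w33.png',im)
cv2.imwrite('pics/w33c.png',cv2.resize(im[0:120,230:430],None,fx=4,fy=4,interpolation=2))
im,i=grab('scene');cv2.imwrite('pics/s33.png',cv2.resize(im[150:290,330:470],None,fx=5,fy=4.2,interpolation=2))
print(proj(i,[[609,143.5,30],[609,143.5,55]]))
"
```

```text
t44.92 pos [609.4 143.8  55.8] toolx 179.6 tilt [0.001 0.   ] q [ 0.23  0.53  0.06  1.11 -0.    0.24] F [-0.  -0.4 -1.5] open 12.8
[[397.81721434 238.10007224]
 [399.20918416 229.89353468]]
```

View pics/w33.png

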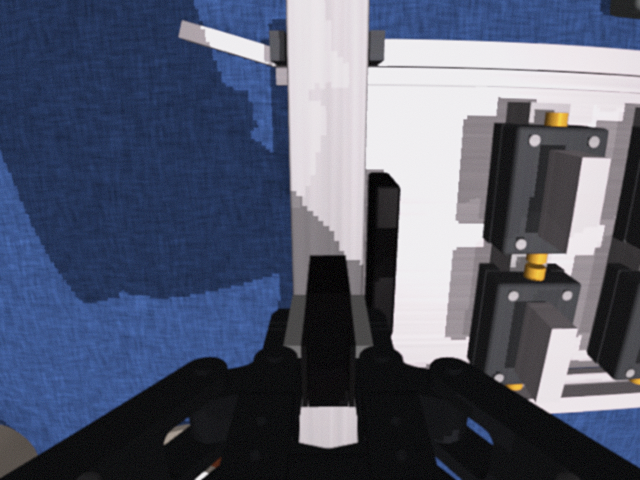

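View pics/s33.png

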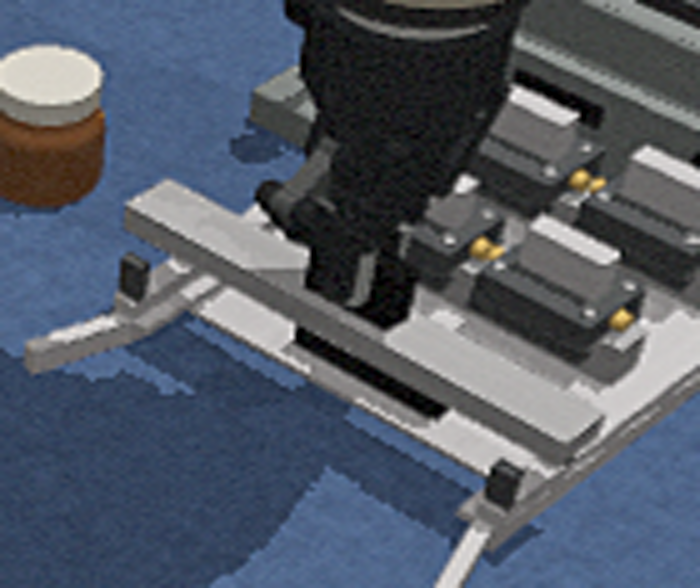

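Request:
servo_tool(series=[[[0, 0, -0.2, 0, 0, 0], [0, 0, -0.12, 0, 0, 0], [0, 0, -0.1, 0, 0, 0], [0, 0, -0.06, 0, 0, 0], [0, 0, -0.04, 0, 0, 0], [0, 0, 0, 0, 0, 0]]])

```text
time_s: 45.78
ee_pos: [609.0, 143.7, 23.8]
eef_rot: [0.004, 1.0, -0.0, -0.0]
force: [0.2, -0.1, -3.0]
opening: 12.3
```

```bash
python3 -c "
from tf import *
s=st()
im,i=grab('wrist');cv2.imwrite('pics/w34.png',im)
im,i=grab('scene');cv2.imwrite('pics/s34.png',cv2.resize(im[150:290,330:470],None,fx=5,fy=4.2,interpolation=2))
"
```

```text
t45.77 pos [609.  143.7  23.8] toolx 179.6 tilt [-0. -0.] q [ 0.23  0.55  0.02  1.04 -0.    0.24] F [ 0.2 -0.1 -3. ] open 12.3
```

View pics/s34.png

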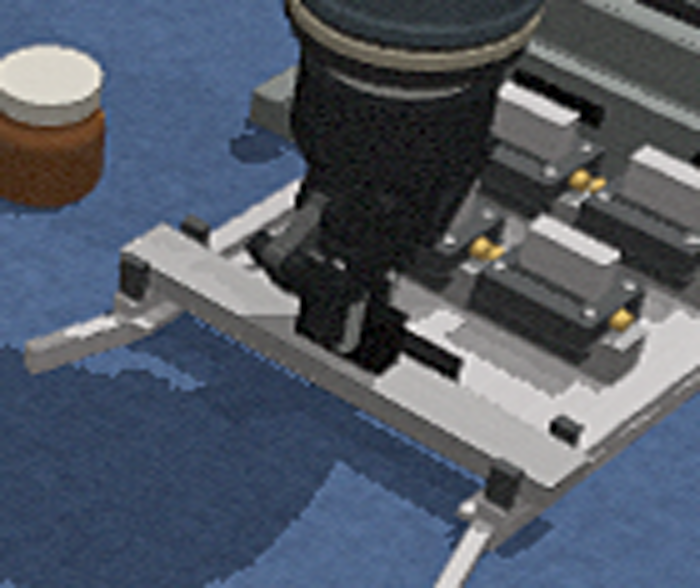

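View pics/w34.png

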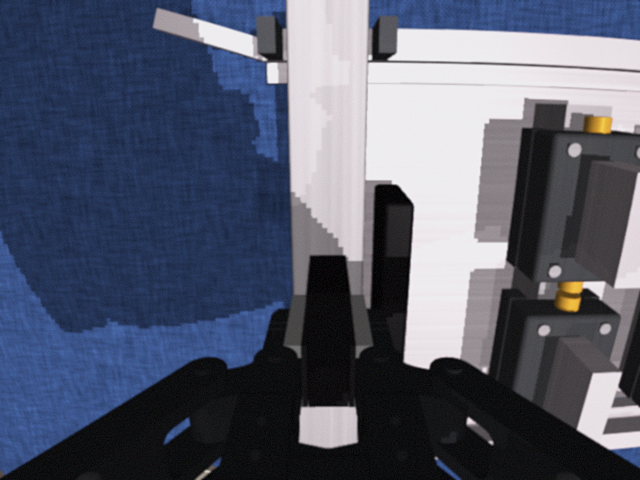

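Request:
servo_tool(series=[[[0, 0, -0.03, 0, 0, 0], [0, 0, 0, 0, 0, 0]]])

```text
time_s: 46.12
ee_pos: [609.3, 143.7, 22.5]
eef_rot: [0.004, 1.0, 0.0, 0.0]
force: [-0.8, -0.5, 4.7]
opening: 12.9
```

Request:
servo_tool(series=[[[0, 0, 0, 0, 0, 0], [0, 0, 0, 0, 0, 0], [0, 0, 0, 0, 0, 0], [0, 0, 0.2, 0, 0, 0], [0, 0, 0.5, 0, 0, 0], [0, 0, 0.6, 0, 0, 0], [0, 0, 0.4, 0, 0, 0], [0, 0, 0, 0, 0, 0], [-0.2, -0.4, 0, 0, 0, 0], [-0.2, -0.7, 0, 0, 0, 0], [0, -0.7, 0, 0, 0, 0], [0, 0, 0, 0, 0, 0]]], grip=-0.2)

```text
time_s: 47.62
ee_pos: [584.5, 33.2, 123.7]
eef_rot: [0.005, 1.0, -0.0, -0.0]
force: [-0.1, 0.7, 0.2]
opening: 34.2
```

Request:
servo_tool(series=[[[0, -0.9, 0, 0, 0, 0], [0, -0.9, 0, 0, 0, 0], [0, -0.9, 0, 0, 0, 0], [0, 0, 0, 0, 0, 0], [0, 0, 0, 0, 0, 0]]])

```text
time_s: 48.25
ee_pos: [584.9, -125.7, 123.6]
eef_rot: [0.004, 1.0, 0.0, -0.0]
force: [0.3, -1.2, 0.2]
opening: 34.1
```

```bash
python3 -c "
from tf import *
s=st()
im,i=grab('scene');cv2.imwrite('pics/s35.png',cv2.resize(im[120:300,320:540],None,fx=3.6,fy=3.3,interpolation=2))
im,i=grab('top');cv2.imwrite('pics/t35.png',im);cv2.imwrite('pics/t35c.png',cv2.resize(im[130:300,100:280],None,fx=4,fy=3.5,interpolation=2))
"
```

```text
t48.25 pos [ 584.9 -125.7  123.6] toolx 179.6 tilt [-0.001  0.   ] q [-0.21  0.44  0.1   1.23  0.   -0.2 ] F [ 0.3 -1.2  0.2] open 34.1
```

View pics/s35.png

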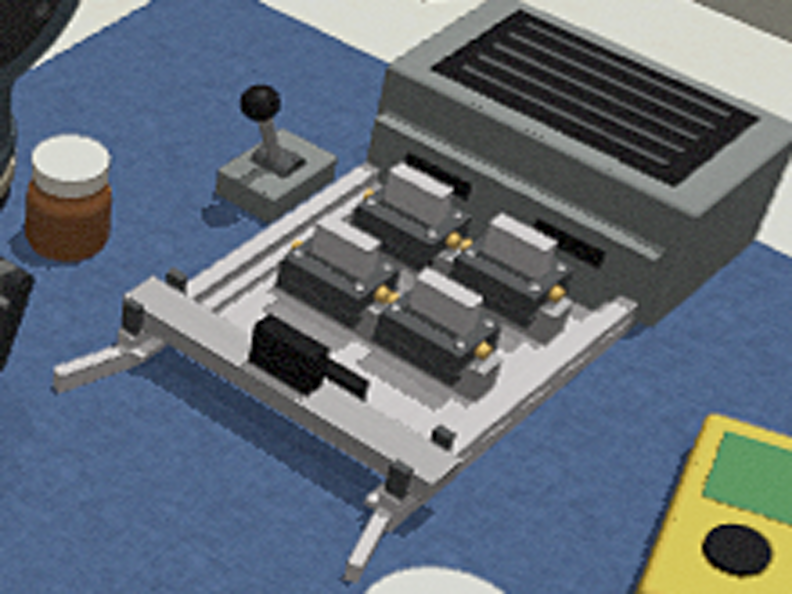

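View pics/t35c.png

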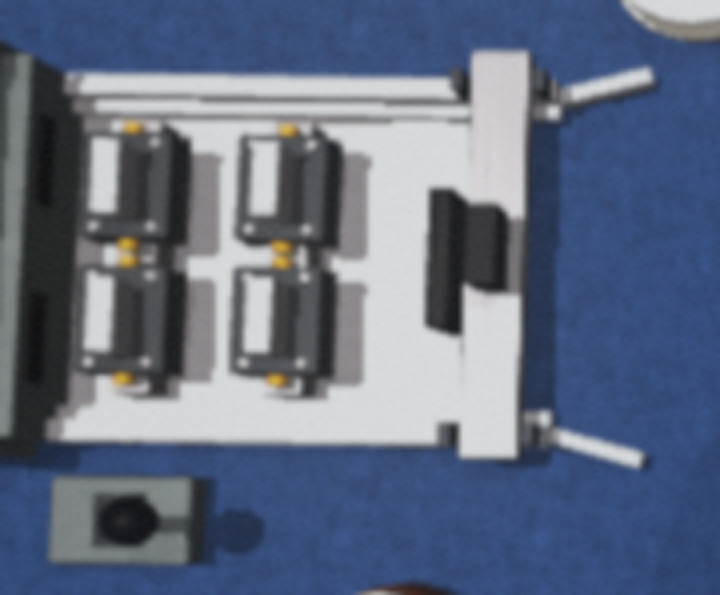

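```bash
python3 -c "
from tf import *
i=env.camera_info('top')
g=lambda u,v:[100+u/4,130+v/3.5]
c=lambda p,z:cast(i,[p],z)[0,:2].round(1)
e1,e2=c(g(500,51),48),c(g(490,458),48);print('bar ends',e1,e2,(e1+e2)/2)
w1,w2=c(g(350,75),30),c(g(350,444),30);print('wall outer',w1,w2,(w1+w2)/2)
print('grip',c(g(467,205),52),c(g(467,290),52),c(g(505,250),52))
print('lever knob', [c(g(128,520),z).tolist() for z in (80,100,120)])
it=i;isc=env.camera_info('scene')
# triangulate knob
k=lambda u,v:[320+u/3.6,120+v/3.3]
def ray(i,p):
    a=cast(i,[p],0)[0];b=-i['R'].T@i['t'];return b,(a-b)/np.linalg.norm(a-b)
def tri(p,q):
    (a,d),(b,e)=ray(it,p),ray(isc,q);M=np.c_[d,-e];s=np.linalg.lstsq(M,b-a,rcond=None)[0];return (a+s[0]*d+b+s[1]*e)/2,np.linalg.norm(a+s[0]*d-b-s[1]*e)
print('knob',tri(g(128,520),k(261,103)))
print('block top',c(g(50,476),30),c(g(190,476),30),c(g(190,562),30),c(g(50,562),30))
"
```

```text
bar ends [725.3 142. ] [495.2 141.9] [610.25 141.95]
wall outer [715.4 220.4] [503.2 214.6] [609.3 217.5]
grip [636.4 155.4] [588.5 154.3] [611.1 136.4]
lever knob [[460.1, 303.6], [460.2, 296.1], [460.4, 288.6]]
knob (array([460.095498  , 298.26115384,  93.99285529]), np.float64(0.2618254211031835))
block top [484.2 361.5] [484.7 292.8] [436.4 291.2] [436.  359.7]
```

Request:
servo_tool(series=[[[-0.298, 0.895, 0, 0, 0, 0], [-0.298, 0.895, 0, 0, 0, 0], [-0.298, 0.895, 0, 0, 0, 0], [-0.298, 0.895, 0, 0, 0, 0], [-0.298, 0.895, 0, 0, 0, 0], [-0.298, 0.895, 0, 0, 0, 0], [-0.298, 0.895, 0, 0, 0, 0], [0, 0, -0.3, 0, 0, 0], [0, 0, -0.5, 0, 0, 0], [0, 0, -0.4, 0, 0, 0], [0, 0, -0.1, 0, 0, 0], [0, 0, 0, 0, 0, 0]]], grip=-1)

```text
time_s: 49.85
ee_pos: [459.6, 250.1, 46.4]
eef_rot: [0.003, 1.0, 0.0, -0.0]
force: [-0.3, -0.3, 0.3]
opening: 0.3
```

```bash
python3 -c "
from tf import *
s=st()
im,i=grab('wrist');cv2.imwrite('pics/w36.png',im)
im,i=grab('scene');cv2.imwrite('pics/s36.png',cv2.resize(im[100:280,320:540],None,fx=3.6,fy=3.3,interpolation=2))
"
```

```text
t49.85 pos [459.6 250.1  46.4] toolx 179.6 tilt [-0.  0.] q [ 0.5   0.34 -0.26  0.98  0.    0.5 ] F [-0.3 -0.3  0.3] open 0.3
```

View pics/s36.png

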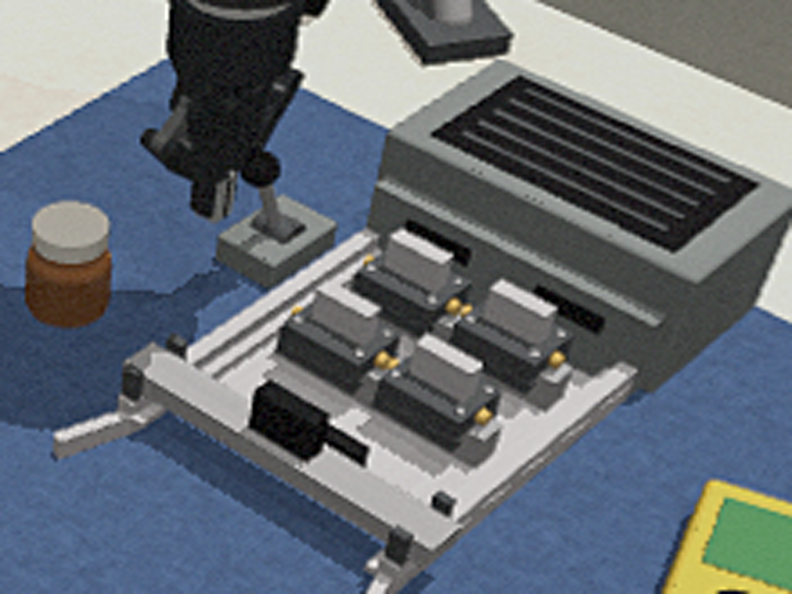

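View pics/w36.png

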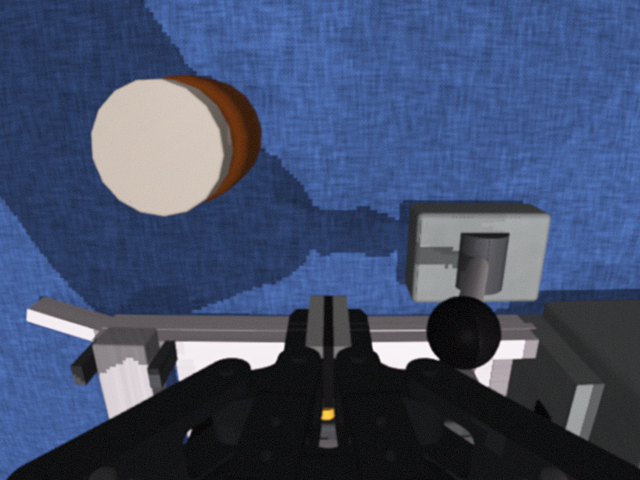

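Request:
servo_tool(series=[[[0, 0.2, 0, 0, 0, 0], [0, 0.2, 0, 0, 0, 0], [0, 0.2, 0, 0, 0, 0], [0, 0.2, 0, 0, 0, 0], [0, 0.2, 0, 0, 0, 0], [0, 0.15, 0, 0, 0, 0]]])

```text
time_s: 50.7
ee_pos: [459.8, 319.5, 45.9]
eef_rot: [0.004, 1.0, 0.0, -0.0]
force: [0.3, -1.6, -0.1]
opening: 0.3
```

Request:
servo_tool(series=[[[0, 0.1, 0, 0, 0, 0], [0, 0.1, 0, 0, 0, 0]]])

```text
time_s: 50.95
ee_pos: [459.7, 330.8, 45.9]
eef_rot: [0.004, 1.0, -0.0, -0.0]
force: [0.0, -1.3, -0.5]
opening: 0.4
```

```bash
python3 -c "
from tf import *
s=st()
im,i=grab('wrist');cv2.imwrite('pics/w37.png',im)
im,i=grab('scene');cv2.imwrite('pics/s37.png',cv2.resize(im[100:280,320:540],None,fx=3.6,fy=3.3,interpolation=2))
"
```

```text
t50.95 pos [459.7 330.8  45.9] toolx 179.6 tilt [-0. -0.] q [ 0.62  0.42 -0.14  1.02 -0.    0.63] F [ 0.  -1.3 -0.5] open 0.4
```

View pics/s37.png

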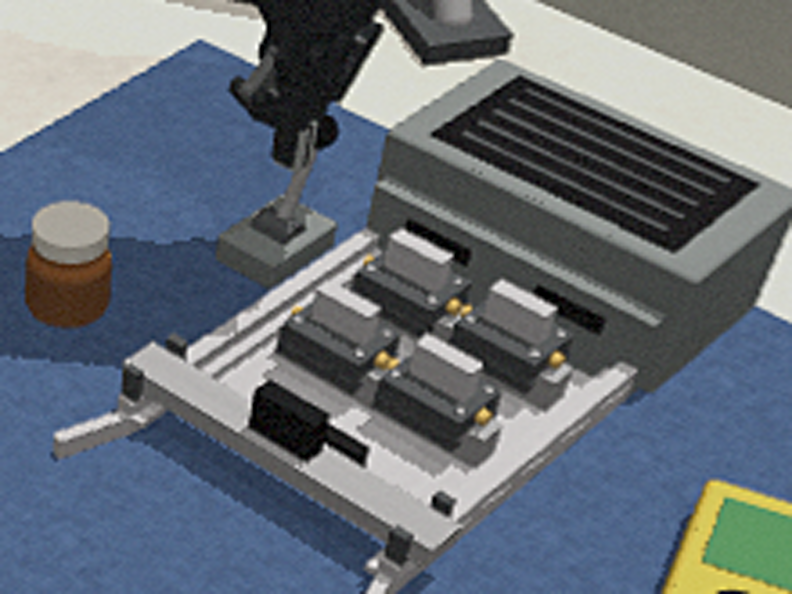

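View pics/w37.png

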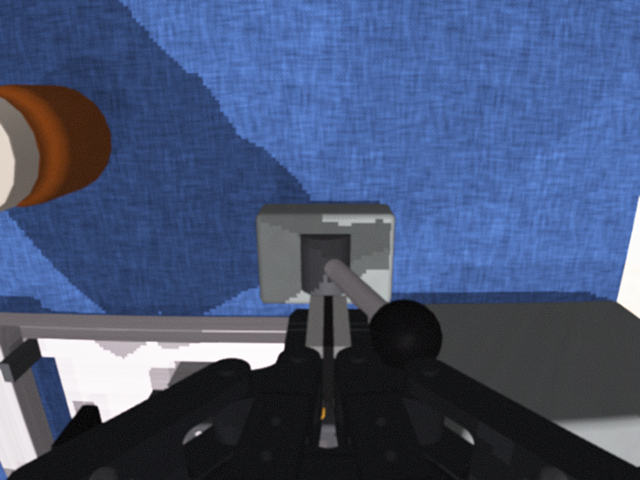

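Swinging over well with light force. I'll keep pushing until it hits the stop.

Request:
servo_tool(series=[[[0, 0.08, 0, 0, 0, 0], [0, 0.05, 0, 0, 0, 0]]])

```text
time_s: 51.3
ee_pos: [459.8, 338.5, 46.0]
eef_rot: [0.004, 1.0, -0.0, 0.0]
force: [0.4, -1.3, -0.6]
opening: -0.0
```

Request:
servo_tool(series=[[[0, 0.05, 0, 0, 0, 0], [0, 0.05, 0, 0, 0, 0]]])

```text
time_s: 51.55
ee_pos: [459.7, 342.8, 45.8]
eef_rot: [0.004, 1.0, -0.002, 0.0]
force: [0.9, -22.0, 5.7]
opening: -0.1
```

Request:
servo_tool(series=[[[0, 0.05, 0, 0, 0, 0], [0, 0.0, 0, 0, 0, 0]]])

```text
time_s: 51.8
ee_pos: [459.7, 343.0, 45.6]
eef_rot: [0.005, 1.0, -0.004, 0.0]
force: [0.4, -31.6, 10.8]
opening: -0.4
```

Stop reached: -31 N at y = 343. I'll back off, rise and check everything.

Request:
servo_tool(series=[[[0, -0.2, 0, 0, 0, 0], [0, -0.4, 0, 0, 0, 0], [0, -0.6, 0, 0, 0, 0], [0, -0.3, 0.5, 0, 0, 0], [0, 0, 0.8, 0, 0, 0], [0, 0, 0.3, 0, 0, 0], [-0.3, -0.8, 0, 0, 0, 0], [-0.3, -0.8, 0, 0, 0, 0], [-0.3, -0.8, 0, 0, 0, 0], [-0.3, -0.8, 0, 0, 0, 0], [0, -0.8, 0, 0, 0, 0], [0, -0.5, 0, 0, 0, 0]]])

```text
time_s: 53.3
ee_pos: [387.7, -14.3, 142.4]
eef_rot: [0.004, 1.0, 0.0, 0.001]
force: [0.5, 1.0, 0.9]
opening: 0.3
```

Request:
servo_tool(series=[[[0, -0.8, 0, 0, 0, 0], [0, -0.8, 0, 0, 0, 0], [0, -0.4, 0, 0, 0, 0], [0, 0, 0, 0, 0, 0], [0, 0, 0, 0, 0, 0]]])

```text
time_s: 53.92
ee_pos: [387.9, -132.3, 142.1]
eef_rot: [0.004, 1.0, 0.0, 0.0]
force: [-0.0, 0.2, -0.4]
opening: 0.5
```

```bash
python3 -c "
from tf import *
s=st()
im,i=grab('scene');cv2.imwrite('pics/s38.png',im);cv2.imwrite('pics/s38c.png',cv2.resize(im[100:280,320:540],None,fx=3.6,fy=3.3,interpolation=2))
im,i=grab('top');cv2.imwrite('pics/t38.png',im);cv2.imwrite('pics/t38c.png',cv2.resize(im[130:300,100:280],None,fx=4,fy=3.5,interpolation=2))
"
```

```text
t53.92 pos [ 387.9 -132.3  142.1] toolx 179.6 tilt [0. 0.] q [-0.33  0.05 -0.36  1.16  0.   -0.32] F [-0.   0.2 -0.4] open 0.5
```

View pics/s38c.png

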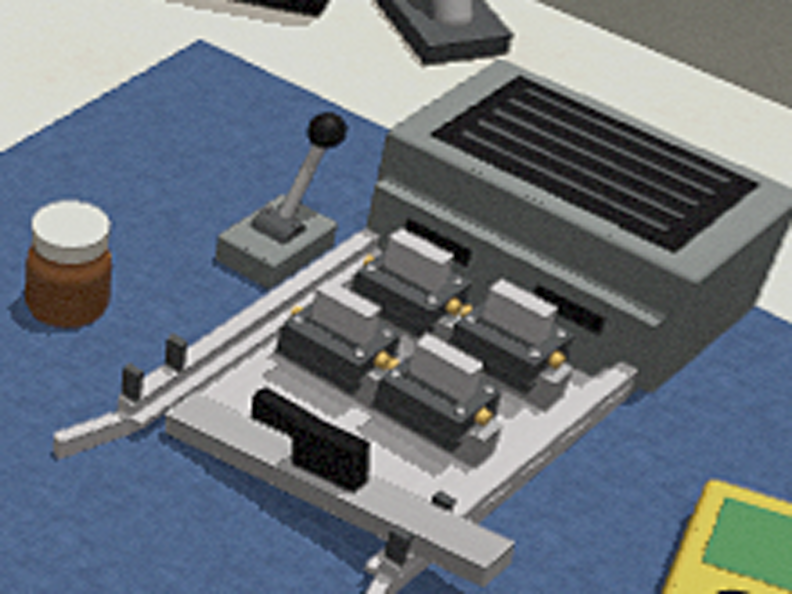

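View pics/t38c.png

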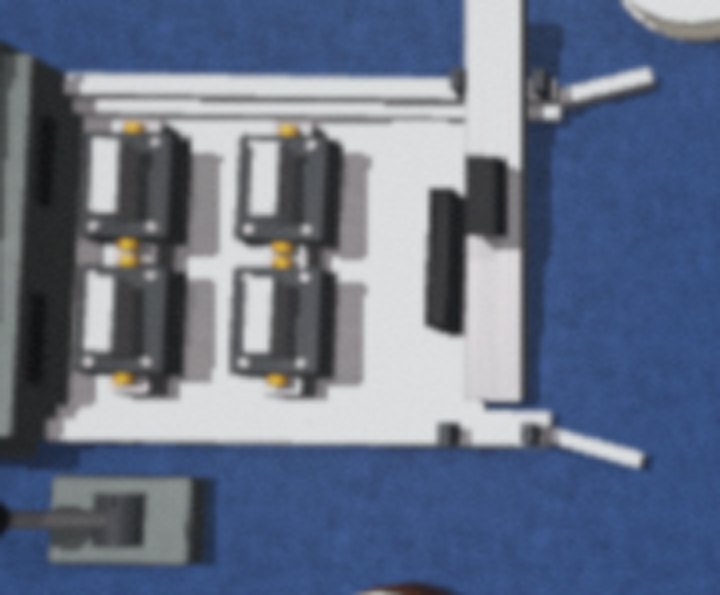

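View pics/s38.png

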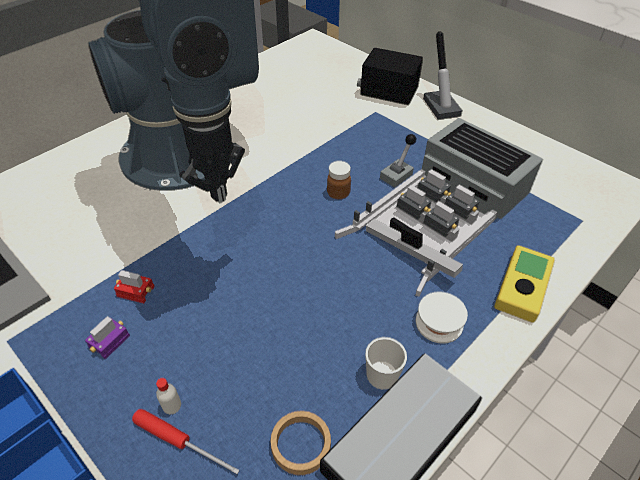

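The modules, tray and lever look right. But the bar has been knocked about 30 mm along its length, since it was still in place mid-throw, and its near end is off the fork. A careful order is to switch the lever back off, re-lay the bar, then throw the lever again.

Request:
servo_tool(series=[[[0.12, 0.887, 0, 0, 0, 0], [0.12, 0.887, 0, 0, 0, 0], [0.12, 0.887, 0, 0, 0, 0], [0.12, 0.887, 0, 0, 0, 0], [0.12, 0.887, 0, 0, 0, 0], [0.12, 0.887, 0, 0, 0, 0], [0.12, 0.887, 0, 0, 0, 0], [0.12, 0.887, 0, 0, 0, 0], [0.12, 0.887, 0, 0, 0, 0], [0.12, 0.887, 0, 0, 0, 0], [0, 0, 0, 0, 0, 0], [0, 0, 0, 0, 0, 0]]])

```text
time_s: 55.52
ee_pos: [459.0, 399.8, 141.8]
eef_rot: [0.003, 1.0, -0.0, -0.0]
force: [-0.2, 0.5, -0.1]
opening: -0.1
```

```bash
python3 -c "
from tf import *
s=st()
im,i=grab('wrist');cv2.imwrite('pics/w39.png',im)
im,i=grab('scene');cv2.imwrite('pics/s39.png',cv2.resize(im[80:280,320:540],None,fx=3.6,fy=3,interpolation=2))
"
```

```text
t55.52 pos [459.  399.8 141.8] toolx 179.7 tilt [-0. -0.] q [ 0.72  0.45  0.17  1.29 -0.    0.72] F [-0.2  0.5 -0.1] open -0.1
```

View pics/w39.png

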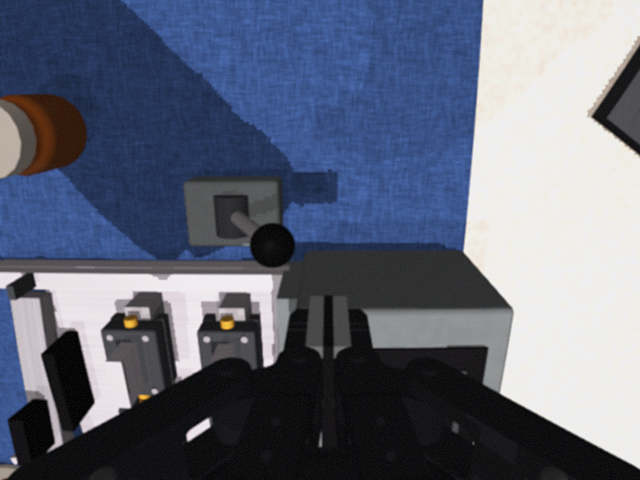

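View pics/s39.png

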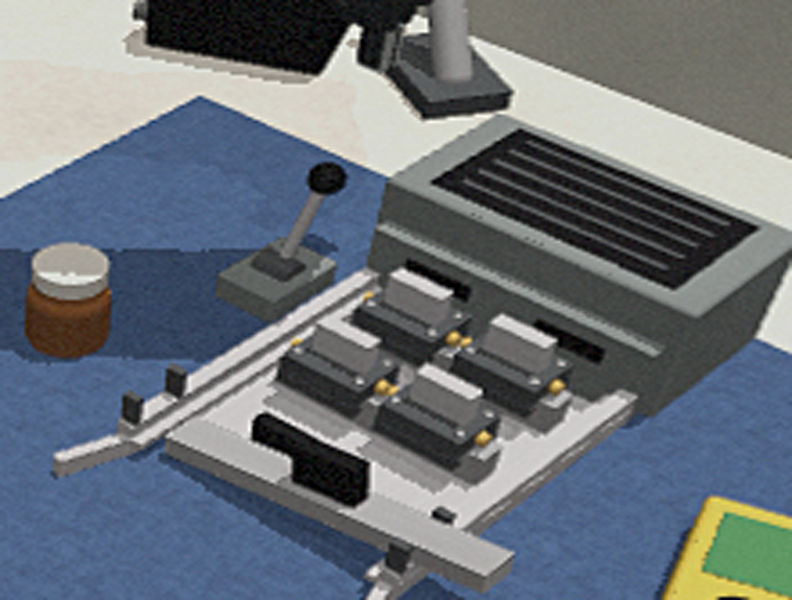

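```bash
python3 -c "
from tf import *
i=env.camera_info('wrist')
print(cast(i,[[400,251]],0).round(0),[cast(i,[[400,307]],z).round(0).tolist() for z in (60,80,100)])
it=env.camera_info('top');print(cast(it,[[60,256]],80),cast(it,[[60,256]],0))
"
```

```text
[[498. 457.   0.]] [[[518.0, 448.0, 60.0]], [[507.0, 445.0, 80.0]], [[497.0, 441.0, 100.0]]]
[[501.38520729 439.18632865  80.        ]] [[504.45002716 481.03904639   0.        ]]
```

Request:
servo_tool(series=[[[-0.05, 0, -0.5, 0, 0, 0], [0, 0, -0.6, 0, 0, 0], [0, 0, -0.4, 0, 0, 0], [0, 0, -0.1, 0, 0, 0], [0, -0.2, 0, 0, 0, 0], [0, -0.2, 0, 0, 0, 0], [0, -0.2, 0, 0, 0, 0], [0, -0.2, 0, 0, 0, 0], [0, -0.2, 0, 0, 0, 0], [0, -0.1, 0, 0, 0, 0]]])

```text
time_s: 56.88
ee_pos: [456.7, 332.6, 46.0]
eef_rot: [0.004, 1.0, -0.0, -0.0]
force: [-0.7, 1.2, -0.4]
opening: -0.1
```

Request:
servo_tool(series=[[[0, -0.08, 0, 0, 0, 0], [0, -0.06, 0, 0, 0, 0]]])

```text
time_s: 57.12
ee_pos: [456.8, 325.0, 45.9]
eef_rot: [0.004, 1.0, -0.0, -0.0]
force: [-0.8, 1.0, -0.4]
opening: 0.0
```

Request:
servo_tool(series=[[[0, -0.05, 0, 0, 0, 0], [0, -0.05, 0, 0, 0, 0]]])

```text
time_s: 57.38
ee_pos: [456.8, 319.1, 45.9]
eef_rot: [0.004, 1.0, 0.0, -0.0]
force: [-0.4, 1.1, -0.7]
opening: -0.1
```

Request:
servo_tool(series=[[[0, -0.05, 0, 0, 0, 0], [0, -0.04, 0, 0, 0, 0]]])

```text
time_s: 57.62
ee_pos: [456.8, 315.9, 46.2]
eef_rot: [0.003, 1.0, 0.002, -0.0]
force: [-1.1, 23.3, -7.1]
opening: -0.2
```

Request:
servo_tool(series=[[[0, -0.04, 0, 0, 0, 0], [0, -0.02, 0, 0, 0, 0]]])

```text
time_s: 57.88
ee_pos: [456.9, 315.2, 46.5]
eef_rot: [0.002, 1.0, 0.005, -0.0]
force: [-2.2, 42.3, -14.3]
opening: 0.2
```

Request:
servo_tool(series=[[[0, 0.3, 0, 0, 0, 0], [0, 0.2, 0.3, 0, 0, 0], [0, 0, 0.8, 0, 0, 0], [0, 0, 0.5, 0, 0, 0], [0.56, -0.673, 0, 0, 0, 0], [0.56, -0.673, 0, 0, 0, 0], [0.56, -0.673, 0, 0, 0, 0], [0.56, -0.673, 0, 0, 0, 0], [0.56, -0.673, 0, 0, 0, 0], [0, 0, 0, 0, 0, 0], [0, 0, 0, 0, 0, 0], [0, 0, 0, 0, 0, 0]]], grip=0.0)

```text
time_s: 59.38
ee_pos: [624.2, 139.2, 142.1]
eef_rot: [0.003, 1.0, 0.0, -0.0]
force: [0.9, -0.3, 0.9]
opening: 42.7
```

```bash
python3 -c "
from tf import *
s=st()
im,i=grab('wrist');cv2.imwrite('pics/w40.png',im)
im,i=grab('scene');cv2.imwrite('pics/s40.png',cv2.resize(im[80:280,320:540],None,fx=3.6,fy=3,interpolation=2))
it=env.camera_info('top');isc=env.camera_info('scene')
g=lambda u,v:[100+u/4,130+v/3.5]
k=lambda u,v:[320+u/3.6,100+v/3.3]
def ray(i,p):
    a=cast(i,[p],0)[0];b=-i['R'].T@i['t'];return b,(a-b)/np.linalg.norm(a-b)
def tri(p,q):
    (a,d),(b,e)=ray(it,p),ray(isc,q);M=np.c_[d,-e];t=np.linalg.lstsq(M,b-a,rcond=None)[0];return ((a+t[0]*d+b+t[1]*e)/2).round(1),np.linalg.norm(a+t[0]*d-b-t[1]*e).round(1)
print('near end top corners: mouth side',tri(g(521,400),k(166,430)),)
print('near end inner',tri(g(467,400),k(200,401)))
print('far end mouth', k(490,568))
"
```

```text
t59.38 pos [624.2 139.2 142.1] toolx 179.6 tilt [-0.  0.] q [0.22 0.52 0.28 1.33 0.   0.23] F [ 0.9 -0.3  0.9] open 42.7
near end top corners: mouth side (array([530.2, 135.3,   2.7]), np.float64(0.8))
near end inner (array([530.9, 162.6,  10.9]), np.float64(3.3))
far end mouth [456.1111111111111, 272.1212121212121]
```

View pics/w40.png

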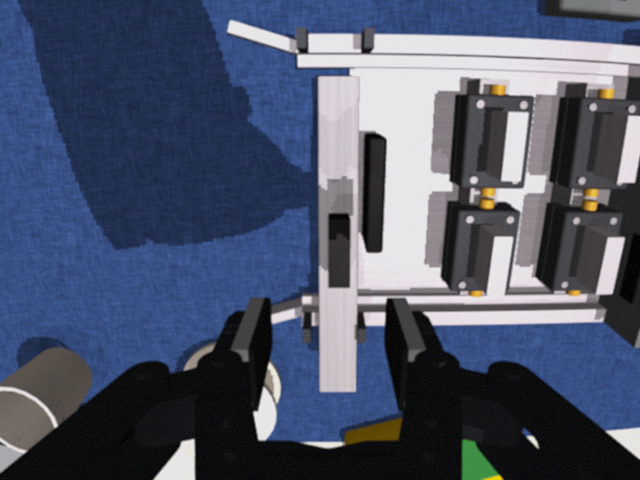

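View pics/s40.png

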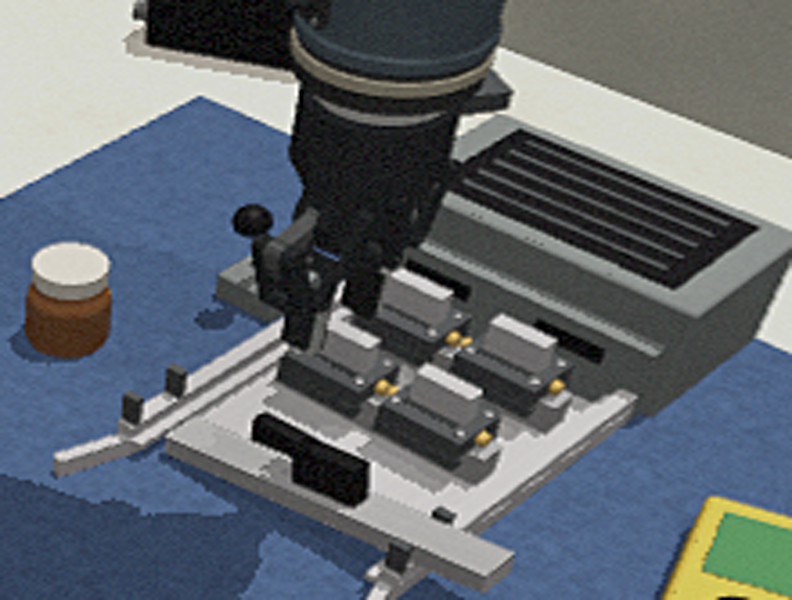

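```bash
python3 -c "
from tf import *
im=cv2.imread('pics/t38.png');cv2.imwrite('pics/t38b.png',cv2.resize(im[110:260,190:260],None,fx=4,fy=4,interpolation=2))
im=cv2.imread('pics/w40.png');cv2.imwrite('pics/w40b.png',cv2.resize(im[50:410,290:390],None,fx=2.2,fy=2.2,interpolation=2))
"
```

```text
(no output)
```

View pics/t38b.png

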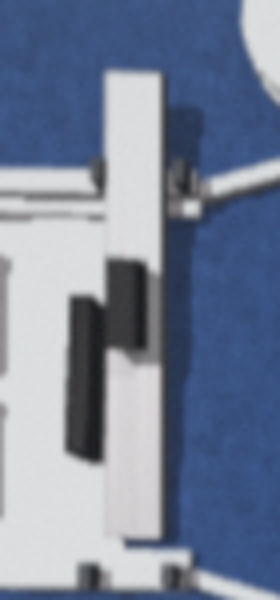

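View pics/w40b.png

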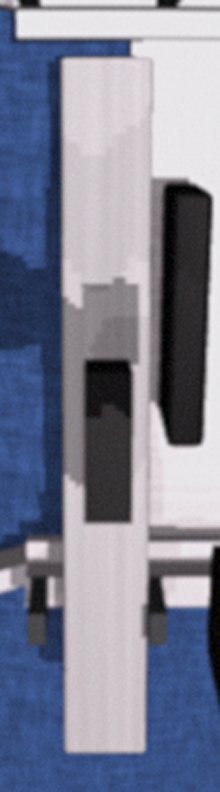

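```bash
python3 -c "
from tf import *
it=env.camera_info('top');iw=env.camera_info('wrist')
def ray(i,p):
    a=cast(i,[p],0)[0];b=-i['R'].T@i['t'];return b,(a-b)/np.linalg.norm(a-b)
def tri(p,q):
    (a,d),(b,e)=ray(it,p),ray(iw,q);M=np.c_[d,-e];t=np.linalg.lstsq(M,b-a,rcond=None)[0];return ((a+t[0]*d+b+t[1]*e)/2),np.linalg.norm(a+t[0]*d-b-t[1]*e).round(1)
n=tri([223,244.3],[338.6,75.9]);f=tri([223.75,128],[338.2,391.8]);print(n,f,np.linalg.norm(f[0]-n[0]))
d=f[0]-n[0];th=np.degrees(np.arctan2(d[2],d[0]));print('tilt',th)
t=np.radians(th);c=(n[0]+f[0])/2;nn=np.array([-np.sin(t),0,np.cos(t)]);print('centre top',c,'grip top',c+34*nn, proj(iw,[c+34*nn]))
"
```

```text
(array([529.05997965, 146.63120133,  22.21117442]), np.float64(0.1)) (array([757.299382  , 145.07698381,  54.14399019]), np.float64(2.3)) 230.46766605852147
tilt 7.964513687060726
centre top [643.17968082 145.85409257  38.17758231] grip top [638.46864936 145.85409257  71.84962089] [[339.00280974 254.09630412]]
```

Request:
servo_tool(series=[[[0.12, 0.057, 0, 0, -0.5, 0], [0.12, 0.057, -0.3, 0, -0.51, 0], [0, 0, -0.4, 0, 0, 0], [0, 0, -0.3, 0, 0, 0], [0, 0, 0, 0, 0, 0], [0, 0, 0, 0, 0, 0]]], grip=-0.39)

```text
time_s: 60.22
ee_pos: [639.5, 145.5, 83.0]
eef_rot: [0.003, 0.997, 0.0, 0.071]
force: [0.4, 0.7, 1.5]
opening: 26.3
```

```bash
python3 -c "
from tf import *
s=st()
im,i=grab('wrist');cv2.imwrite('pics/w41.png',im)
im,i=grab('scene');cv2.imwrite('pics/s41.png',cv2.resize(im[140:300,340:520],None,fx=4.4,fy=3.7,interpolation=2))
"
```

```text
t60.23 pos [639.5 145.5  83. ] toolx 179.6 tilt [0.142 0.   ] q [ 0.24  0.44 -0.02  0.98 -0.03  0.25] F [0.4 0.7 1.5] open 26.3
```

View pics/w41.png

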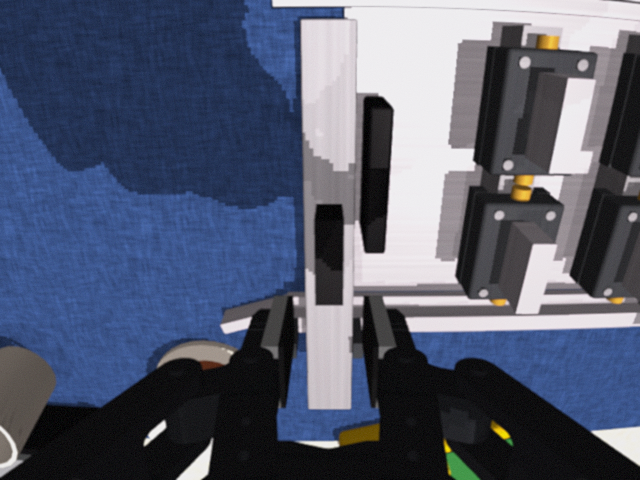

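View pics/s41.png

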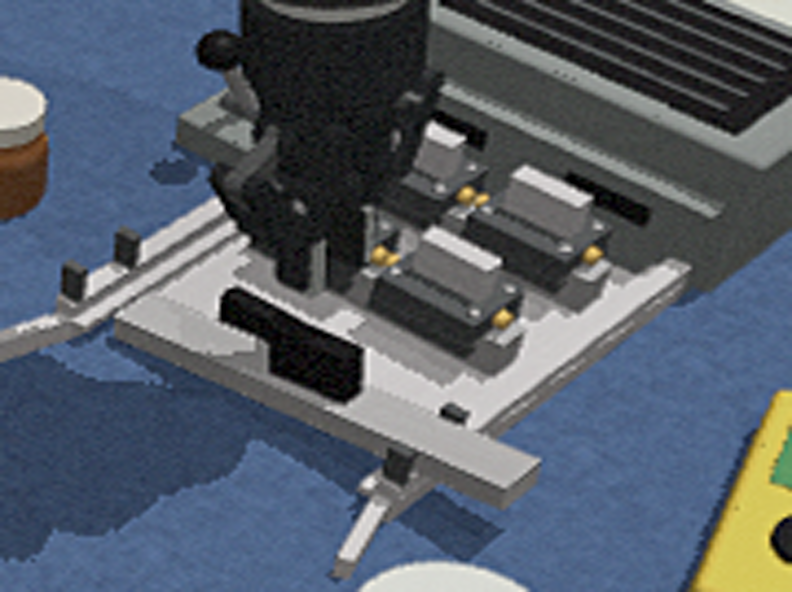

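```bash
python3 -c "
from tf import *
from scipy.spatial.transform import Rotation as R
im=cv2.imread('pics/w41.png');cv2.imwrite('pics/w41b.png',cv2.resize(im[190:320,290:370],None,fx=6,fy=4.5,interpolation=2))
s=st();i=env.camera_info('wrist')
Re=R.from_quat(s['eef_rot']).as_matrix();p=s['ee_pos']
Rtc=i['R']@Re; ttc=i['R']@p+i['t']
a=np.radians(179.6);x=np.array([np.cos(a),np.sin(a),0]);z=np.array([0,0,-1.]);y=np.cross(z,x);R0=np.c_[x,y,z];p0=np.array([624.2,139.2,142.1])
j=dict(i);j['R']=Rtc@R0.T;j['t']=ttc-j['R']@p0
def ray(i,p):
    a=cast(i,[p],0)[0];b=-i['R'].T@i['t'];return b,(a-b)/np.linalg.norm(a-b)
def tri(A,p,B,q):
    (a,d),(b,e)=ray(A,p),ray(B,q);M=np.c_[d,-e];t=np.linalg.lstsq(M,b-a,rcond=None)[0];return ((a+t[0]*d+b+t[1]*e)/2).round(1),np.linalg.norm(a+t[0]*d-b-t[1]*e).round(1)
print('far top edge grip',tri(j,[339.3,287.3],i,[329.3,304]))
print('bar near end',tri(j,[338.6,75.9],i,[328.5,19.5]),'far end',tri(j,[338.2,391.8],i,[329.5,409]))
# assuming z range for far edge
for zz in (66,70,74,78): print(zz,cast(j,[[339.3,287.3]],zz)[0].round(1),cast(i,[[329.3,304]],zz)[0].round(1))
ax=Re[:,2];print('axis pts', [(p+k*ax).round(1).tolist() for k in (0,10)], proj(i,[p,p+10*ax]).round(0).tolist())
"
```

```text
t60.33 pos [639.8 145.4  83.1] toolx 179.6 tilt [0.142 0.   ] q [ 0.24  0.44 -0.02  0.98 -0.03  0.25] F [ 0.2 -0.8  0.3] open 26.0
far top edge grip (array([659.5, 145.9,  75.7]), np.float64(0.3))
bar near end (array([530.3, 146.2,  46.3]), np.float64(0.0)) far end (array([754.7, 145.7,  57.8]), np.float64(0.5))
66 [664.  146.3  66. ] [666.3 145.7  66. ]
70 [662.2 146.2  70. ] [663.5 145.7  70. ]
74 [660.3 146.1  74. ] [660.7 145.7  74. ]
78 [658.5 146.   78. ] [657.9 145.7  78. ]
axis pts [[639.8, 145.4, 83.1], [641.2, 145.4, 73.2]] [[328.0, 278.0], [328.0, 270.0]]
```

View pics/w41b.png

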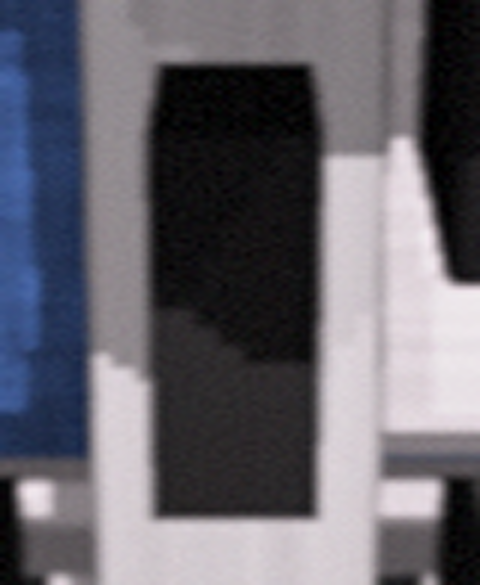

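Request:
servo_tool(series=[[[0.03, 0.003, -0.25, 0, 0, 0], [0.03, 0.003, -0.25, 0, 0, 0], [0.025, 0, -0.2, 0, 0, 0], [0.02, 0, -0.2, 0, 0, 0], [0.01, 0, -0.1, 0, 0, 0], [0, 0, 0, 0, 0, 0]]])

```text
time_s: 61.08
ee_pos: [645.9, 145.4, 21.6]
eef_rot: [0.004, 0.998, 0.0, 0.07]
force: [1.3, -0.1, 0.3]
opening: 26.0
```

Request:
servo_tool(series=[[[0, 0, 0, 0, 0, 0], [0, 0, 0, 0, 0, 0], [0, 0, 0, 0, 0, 0], [0, 0, 0, 0, 0, 0]]], grip=-1)

```text
time_s: 61.58
ee_pos: [646.4, 145.6, 22.5]
eef_rot: [0.004, 0.997, 0.0, 0.071]
force: [-1.8, 0.7, 6.2]
opening: 12.6
```

```bash
python3 -c "
from tf import *
s=st()
im,i=grab('wrist');cv2.imwrite('pics/w42.png',im)
"
```

```text
t61.58 pos [646.4 145.6  22.5] toolx 179.6 tilt [0.141 0.   ] q [ 0.24  0.49 -0.09  0.85 -0.03  0.24] F [-1.8  0.7  6.2] open 12.6
```

View pics/w42.png

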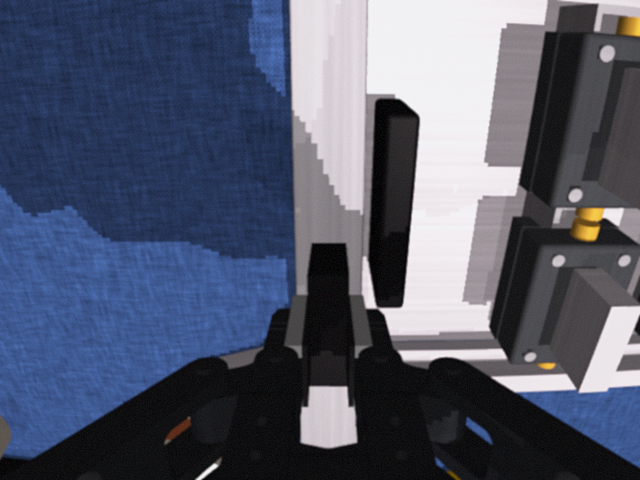

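Request:
servo_tool(series=[[[0, 0, 0.2, 0, 0, 0], [0, 0, 0.4, 0, 0, 0], [0, 0, 0.5, 0, 0, 0], [0, 0, 0.3, 0, 0.5, 0], [-0.2, 0, 0.1, 0, 0.51, 0], [-0.3, 0, 0, 0, 0, 0], [-0.1, 0, 0, 0, 0, 0], [0, 0, 0, 0, 0, 0], [0, 0, 0, 0, 0, 0]]])

```text
time_s: 62.75
ee_pos: [610.4, 145.5, 112.2]
eef_rot: [0.004, 1.0, 0.0, 0.0]
force: [0.9, 0.5, -1.6]
opening: 12.2
```

```bash
python3 -c "
from tf import *
s=st()
im,i=grab('wrist');cv2.imwrite('pics/w43.png',im)
im,i=grab('scene');cv2.imwrite('pics/s43.png',cv2.resize(im[120:300,320:540],None,fx=3.6,fy=3.3,interpolation=2))
im,i=grab('top');cv2.imwrite('pics/t43.png',im)
"
```

```text
t62.75 pos [610.4 145.5 112.2] toolx 179.6 tilt [0. 0.] q [ 0.23  0.5   0.17  1.24 -0.    0.24] F [ 0.9  0.5 -1.6] open 12.2
```

View pics/w43.png

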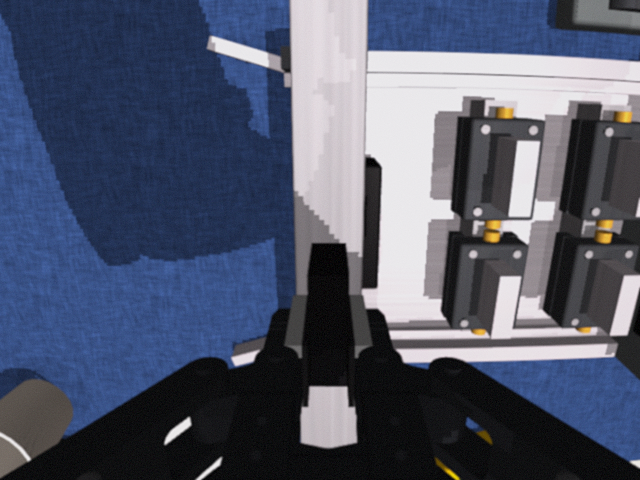

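View pics/s43.png

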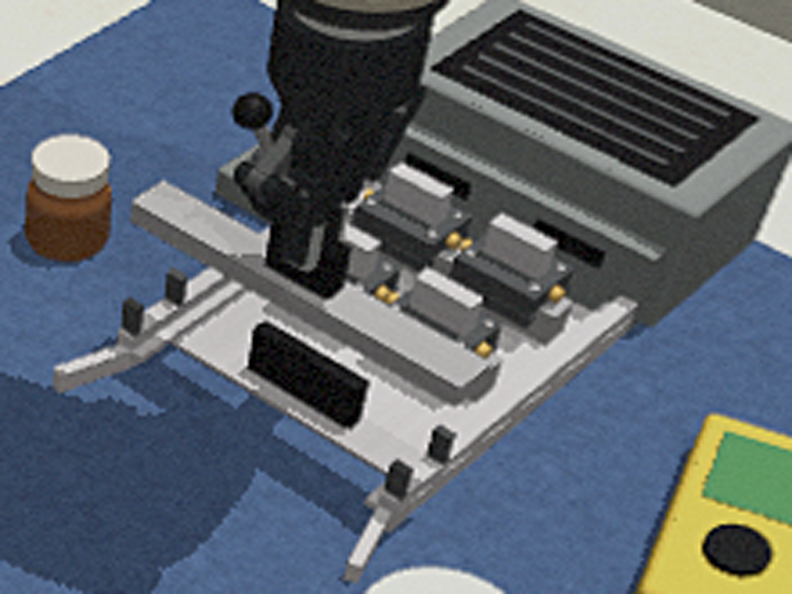

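View pics/t43.png

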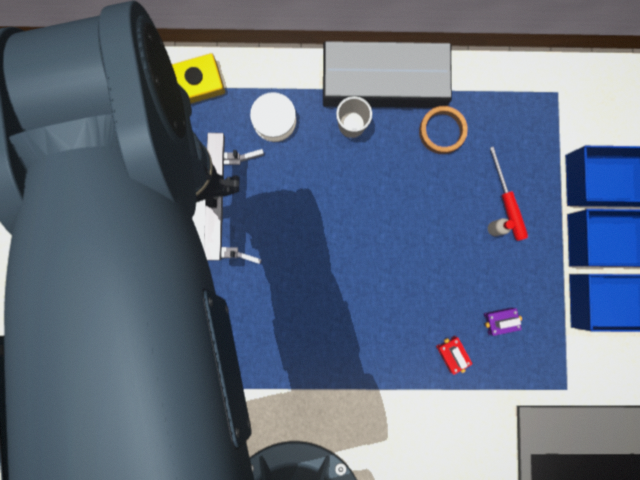

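```bash
python3 -c "
from tf import *
im=cv2.imread('pics/t43.png');i=env.camera_info('top');g=cv2.cvtColor(im,cv2.COLOR_BGR2GRAY).astype(int)
for c in (212,215,218): print(c,g[128:140,c].tolist(),g[252:268,c].tolist())
for z in (120,128,132):
  a=cast(i,[[215,133.5]],z)[0];b=cast(i,[[215,259.5]],z)[0];print(z,a[:2].round(1),b[:2].round(1),((a+b)/2)[:2].round(1),(a-b)[0].round(1))
"
```

```text
212 [88, 90, 92, 97, 125, 179, 218, 225, 227, 227, 227, 226] [236, 236, 236, 235, 234, 234, 229, 187, 116, 84, 83, 84, 84, 82, 82, 84]
215 [90, 93, 93, 92, 117, 173, 215, 224, 225, 226, 225, 226] [235, 236, 236, 236, 236, 235, 230, 191, 119, 85, 85, 86, 85, 83, 83, 82]
218 [91, 91, 95, 92, 115, 173, 215, 223, 224, 224, 226, 225] [229, 227, 226, 226, 223, 224, 216, 175, 115, 88, 84, 82, 87, 86, 85, 81]
120 [726.1 146.8] [495.3 141.5] [610.7 144.2] 230.8
128 [723.7 145.1] [495.1 139.9] [609.4 142.5] 228.7
132 [722.6 144.3] [494.9 139. ] [608.8 141.7] 227.6
```

Request:
servo_tool(series=[[[-0.02, -0.03, -0.3, 0, 0, 0], [0, 0, -0.3, 0, 0, 0], [0, 0, -0.2, 0, 0, 0], [0, 0, 0, 0, 0, 0], [0, 0, 0, 0, 0, 0]]])

```text
time_s: 63.52
ee_pos: [609.3, 143.7, 64.7]
eef_rot: [0.004, 1.0, 0.0, 0.0]
force: [-0.1, -0.4, -1.5]
opening: 12.7
```

```bash
python3 -c "
from tf import *
s=st()
im,i=grab('wrist');cv2.imwrite('pics/w44.png',im)
"
```

```text
t63.52 pos [609.3 143.7  64.7] toolx 179.6 tilt [0.001 0.   ] q [ 0.23  0.52  0.08  1.13 -0.    0.24] F [-0.1 -0.4 -1.5] open 12.7
```

View pics/w44.png

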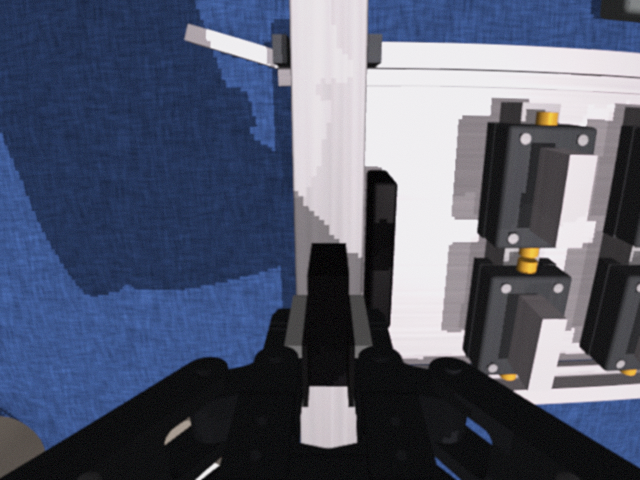

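Centred between the tines. Lowering.

Request:
servo_tool(series=[[[0, 0, -0.2, 0, 0, 0], [0, 0, -0.12, 0, 0, 0], [0, 0, -0.1, 0, 0, 0], [0, 0, -0.06, 0, 0, 0], [0, 0, -0.03, 0, 0, 0], [0, 0, 0, 0, 0, 0]]])

```text
time_s: 64.32
ee_pos: [608.9, 143.7, 33.4]
eef_rot: [0.004, 1.0, 0.0, 0.0]
force: [-0.3, -0.3, -2.2]
opening: 12.3
```

Request:
servo_tool(series=[[[0, 0, -0.03, 0, 0, 0], [0, 0, 0, 0, 0, 0]]])

```text
time_s: 64.58
ee_pos: [608.9, 143.6, 31.6]
eef_rot: [0.004, 1.0, 0.0, 0.0]
force: [0.2, -0.3, -0.6]
opening: 12.1
```

```bash
python3 -c "
from tf import *
s=st()
im,i=grab('scene');cv2.imwrite('pics/s45.png',cv2.resize(im[120:300,320:540],None,fx=3.6,fy=3.3,interpolation=2))
"
```

```text
t64.58 pos [608.9 143.6  31.6] toolx 179.6 tilt [0. 0.] q [0.23 0.54 0.03 1.05 0.   0.24] F [ 0.2 -0.3 -0.6] open 12.1
```

View pics/s45.png

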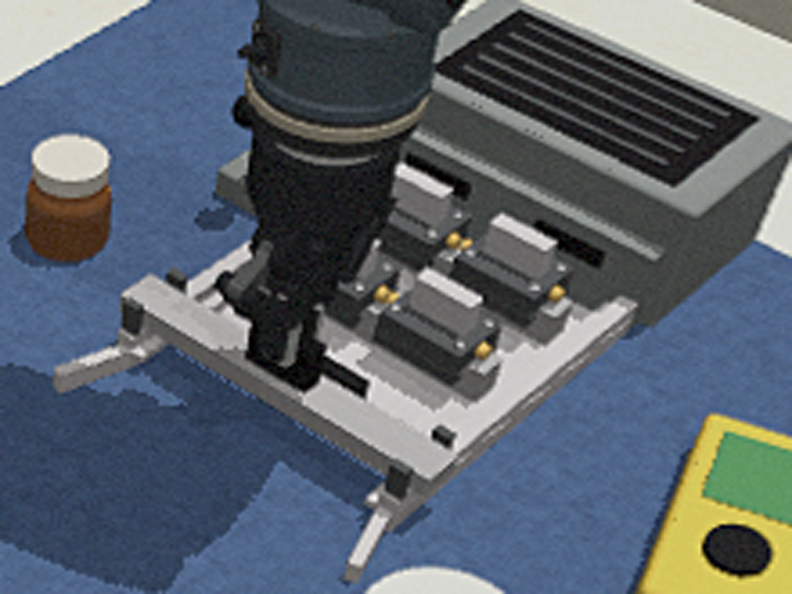

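Request:
servo_tool(series=[[[0, 0, -0.015, 0, 0, 0], [0, 0, 0, 0, 0, 0], [0, 0, 0, 0, 0, 0], [0, 0, 0, 0, 0, 0], [0, 0, 0.2, 0, 0, 0], [0, 0, 0.5, 0, 0, 0], [0, 0, 0.6, 0, 0, 0], [0, 0, 0.3, 0, 0, 0], [0, -0.5, 0, 0, 0, 0], [0, -0.8, 0, 0, 0, 0], [0, -0.8, 0, 0, 0, 0], [0, -0.8, 0, 0, 0, 0]]], grip=-0.3)

```text
time_s: 66.12
ee_pos: [609.0, -31.8, 127.8]
eef_rot: [0.004, 1.0, -0.0, 0.001]
force: [0.9, -0.6, 0.1]
opening: 29.8
```

Request:
servo_tool(series=[[[0, -0.8, 0, 0, 0, 0], [0, -0.8, 0, 0, 0, 0], [0, 0, 0, 0, 0, 0], [0, 0, 0, 0, 0, 0]]])

```text
time_s: 66.62
ee_pos: [609.0, -126.1, 127.3]
eef_rot: [0.004, 1.0, 0.0, 0.0]
force: [-0.1, 0.6, -0.1]
opening: 30.0
```

```bash
python3 -c "
from tf import *
s=st()
im,i=grab('scene');cv2.imwrite('pics/s46.png',cv2.resize(im[120:300,320:540],None,fx=3.6,fy=3.3,interpolation=2))
im,i=grab('top');cv2.imwrite('pics/t46.png',im);cv2.imwrite('pics/t46c.png',cv2.resize(im[130:300,100:280],None,fx=4,fy=3.5,interpolation=2))
"
```

```text
t66.62 pos [ 609.  -126.1  127.3] toolx 179.6 tilt [0. 0.] q [-0.2   0.49  0.18  1.27  0.   -0.2 ] F [-0.1  0.6 -0.1] open 30.0
```

View pics/s46.png

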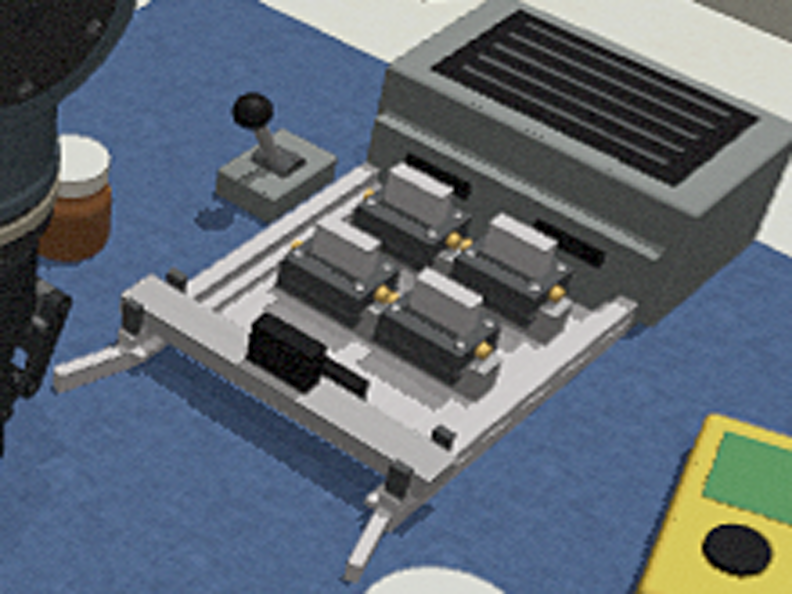

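View pics/t46c.png

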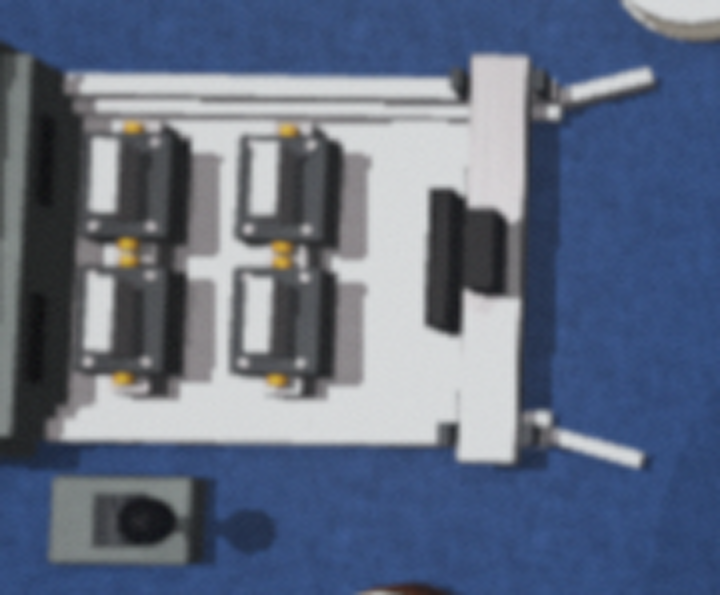

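Request:
servo_tool(series=[[[-0.355, 0.871, 0, 0, 0, 0], [-0.355, 0.871, 0, 0, 0, 0], [-0.355, 0.871, 0, 0, 0, 0], [-0.355, 0.871, 0, 0, 0, 0], [-0.355, 0.871, 0, 0, 0, 0], [-0.355, 0.871, 0, 0, 0, 0], [-0.355, 0.871, 0, 0, 0, 0], [0, 0, -0.4, 0, 0, 0], [0, 0, -0.5, 0, 0, 0], [0, 0, -0.35, 0, 0, 0], [0, 0, -0.1, 0, 0, 0], [0, 0, 0, 0, 0, 0]]], grip=-1)

```text
time_s: 68.22
ee_pos: [459.6, 239.9, 46.1]
eef_rot: [0.003, 1.0, 0.0, 0.0]
force: [-0.3, 0.1, 0.8]
opening: -0.1
```

Request:
servo_tool(series=[[[0, 0.2, 0, 0, 0, 0], [0, 0.2, 0, 0, 0, 0], [0, 0.2, 0, 0, 0, 0], [0, 0.2, 0, 0, 0, 0], [0, 0.2, 0, 0, 0, 0], [0, 0.2, 0, 0, 0, 0], [0, 0.2, 0, 0, 0, 0], [0, 0.1, 0, 0, 0, 0]]])

```text
time_s: 69.22
ee_pos: [459.7, 330.2, 45.5]
eef_rot: [0.003, 1.0, -0.0, -0.0]
force: [-0.5, -0.6, -1.3]
opening: 0.2
```

Request:
servo_tool(series=[[[0, 0.06, 0, 0, 0, 0], [0, 0.06, 0, 0, 0, 0]]])

```text
time_s: 69.47
ee_pos: [459.8, 336.7, 45.7]
eef_rot: [0.004, 1.0, -0.0, -0.0]
force: [-0.3, -1.0, 0.3]
opening: -0.1
```

Request:
servo_tool(series=[[[0, 0.05, 0, 0, 0, 0], [0, 0.03, 0, 0, 0, 0]]])

```text
time_s: 69.72
ee_pos: [459.8, 341.5, 45.7]
eef_rot: [0.004, 1.0, 0.0, 0.0]
force: [0.3, -1.5, -1.3]
opening: 0.2
```

Request:
servo_tool(series=[[[0, 0.04, 0, 0, 0, 0], [0, 0.04, 0, 0, 0, 0]]])

```text
time_s: 69.97
ee_pos: [459.7, 343.0, 45.3]
eef_rot: [0.005, 1.0, -0.003, 0.0]
force: [1.3, -32.1, 9.6]
opening: -0.0
```

Request:
servo_tool(series=[[[0, 0.02, 0, 0, 0, 0], [0, 0, 0, 0, 0, 0]]])

```text
time_s: 70.22
ee_pos: [459.7, 343.0, 45.4]
eef_rot: [0.005, 1.0, -0.004, 0.0]
force: [0.1, -32.1, 10.7]
opening: -0.0
```

```bash
python3 -c "
from tf import *
s=st()
im,i=grab('scene');cv2.imwrite('pics/s47.png',cv2.resize(im[120:300,320:540],None,fx=3.6,fy=3.3,interpolation=2))
"
```

```text
t70.22 pos [459.7 343.   45.4] toolx 179.4 tilt [ 0.    -0.008] q [ 0.64  0.44 -0.11  1.03 -0.01  0.65] F [  0.1 -32.1  10.7] open -0.0
```

View pics/s47.png

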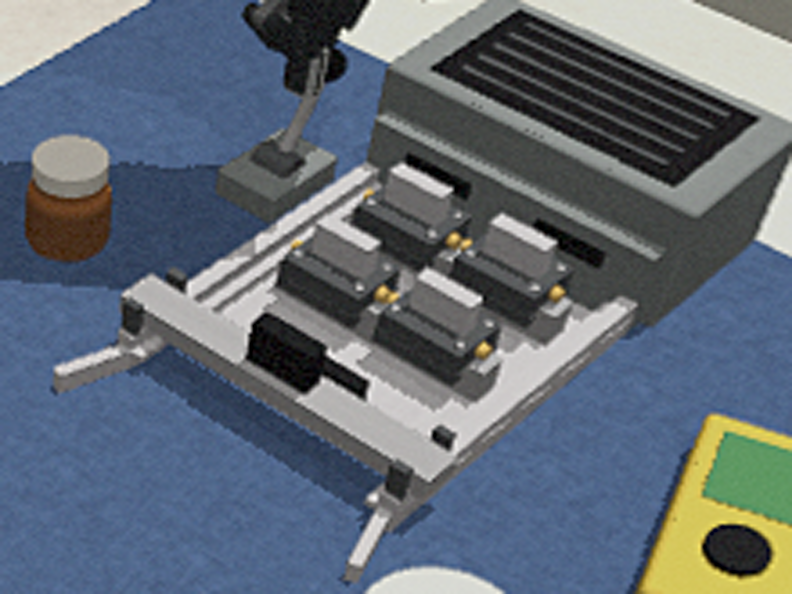

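Lever at its stop with the bar in place. Now I'll back away, avoiding the bar.

Request:
servo_tool(series=[[[0, -0.15, 0, 0, 0, 0], [0, -0.4, 0, 0, 0, 0], [0, -0.6, 0, 0, 0, 0], [0, -0.3, 0.5, 0, 0, 0], [0, 0, 0.8, 0, 0, 0], [0, 0, 0.5, 0, 0, 0], [-0.3, -0.8, 0, 0, 0, 0], [-0.3, -0.8, 0, 0, 0, 0], [-0.3, -0.8, 0, 0, 0, 0], [-0.3, -0.8, 0, 0, 0, 0], [0, -0.8, 0, 0, 0, 0], [0, -0.5, 0, 0, 0, 0]]])

```text
time_s: 71.78
ee_pos: [387.7, -11.1, 154.1]
eef_rot: [0.004, 1.0, 0.0, 0.001]
force: [0.6, 0.0, 0.4]
opening: 0.3
```

Request:
servo_tool(series=[[[0, -0.8, 0, 0, 0, 0], [0, -0.8, 0, 0, 0, 0], [0, -0.4, 0, 0, 0, 0], [0, 0, 0, 0, 0, 0], [0, 0, 0, 0, 0, 0], [0, 0, 0, 0, 0, 0]]])

```text
time_s: 72.53
ee_pos: [387.9, -128.8, 153.8]
eef_rot: [0.003, 1.0, 0.0, 0.0]
force: [0.8, 0.4, -0.3]
opening: 0.3
```

```bash
python3 -c "
from tf import *
s=st()
im,i=grab('scene');cv2.imwrite('pics/s48.png',im)
im,i=grab('top');cv2.imwrite('pics/t48.png',im);cv2.imwrite('pics/t48c.png',cv2.resize(im[100:300,100:280],None,fx=4,fy=3,interpolation=2))
"
```

```text
t72.53 pos [ 387.9 -128.8  153.8] toolx 179.6 tilt [0. 0.] q [-0.32  0.04 -0.34  1.19  0.   -0.31] F [ 0.8  0.4 -0.3] open 0.3
```

View pics/s48.png

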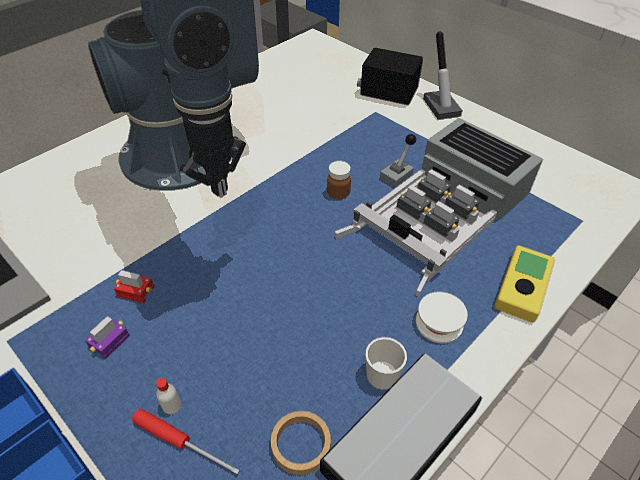

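View pics/t48c.png

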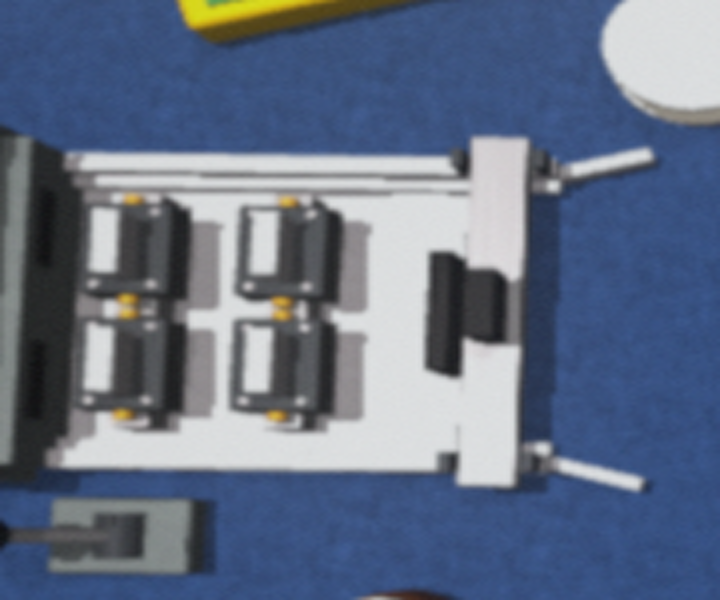

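```bash
python3 -c "
from h import *
st();print(env.finish_job())"
```

```text
t72.62 pos [ 387.9 -128.9  153.8] toolx 179.6 tilt [0. 0.] q [-0.32  0.04 -0.34  1.19  0.   -0.31] F [-0.1  0.5 -0.1] open 0.2
the job is handed in; nothing more can be done
None
```

The job is done and handed in at 72.6 s. All four dark modules are on the rails, the tray is home, the bar lies in both forks with its grip up, and the start lever is at its on stop.

**What went off plan**
- **Fingertips:** they sit about 30 mm higher than the reported tool position. My first grasp closed on air above the fin, so I corrected all later heights for this.
- **Bar knocked:** after I first threw the lever, the bar was found slid about 30 mm along its length, with its near end out of its fork. It was still in place in a picture taken mid-throw. I switched the lever back off, re-laid the bar and threw the lever on again.

**Last checks**
- **Tray:** it met the end stop at 54 N. Its rear edge was measured about 10 mm inside the fork centre, as it should be when home. It had not shifted in the final pictures.
- **Bar:** it is centred to about 1 mm. The top and wrist cameras disagreed by about 1 mm on the dock's centre line, so the centring is only known to about that.
- **Lever:** it met its stop at 32 N.
- **Everything else:** the final pictures show the glue, cup, jar and the red and purple look-alikes where they started, and the arm clear of everything.

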